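# Feed full underglaze jars over the tipping tray and mark the spent one

### The job

Set each underglaze jar upright in turn on the level tipping tray at the head of the stock rack: a full jar tips the tray and slides down the lane by itself (do not put or push it in by hand), but the one jar that is nearly used up leaves the tray level. Lift that spent jar off again and stand it on the banding wheel; once it is there, dip the tip of the liner brush in the white slip in the open slip jar and dab the middle of the spent jar's lid with it to mark it for refilling. Finish with all full jars in the lane, the brush lying flat on the table, the slip jar upright, and the bisque cup left where it stands.

Things in the scene. Friction and masses are not known exactly. Their poses are not given: they have to be found in the camera images.
- rack: plywood stock rack, fixed, 436 x 117 mm: a tipping tray between cheeks (tops 132 mm high) leads to a lane sloping down 0.24 rad, 74 mm wide, 36 mm high sides, rubber buffer at its end. Origin on the table under the tray pivot; x points down the lane (flow), z up. Jars in the lane have origins at x = 0.14 to 0.32, lean 0.24 rad and queue up; it holds four
- pan (a point): middle of the spot on the tipping tray's top face where a jar is to stand, between two scribed lines 52 mm apart, 50 mm down-flow of the pivot axis and 124 mm above the table when level; its x points along the tray's length (flow), y along the pivot. The smooth aluminium tray is 68 mm wide between 11 mm high flanges, with an 8 mm high fence across it 37 mm up-flow of this point and an open lip 45 mm down-flow
- rocker (a joint): tipping tray angle in rad: 0 level (held there by its counterweight, against a stop), 0.36 fully tipped with the lip down at the lane. It tips under about 140 g or more on the pan, a full jar then slides off into the lane within 2 s, and the empty tray swings back to 0 by itself
- jar_a: one of up to five like underglaze jars (some may be absent), a plain upright cylinder 55 mm across and 82 mm high with a screw cap (body 52 mm across, cap 55 mm across over the top 16 mm); origin at the centre of its underside, z up its axis. A full one weighs 200 to 280 g, the spent one 50 to 70 g; they cannot be told apart by eye
- jar_b: one of up to five like underglaze jars (some may be absent), a plain upright cylinder 55 mm across and 82 mm high with a screw cap (body 52 mm across, cap 55 mm across over the top 16 mm); origin at the centre of its underside, z up its axis. A full one weighs 200 to 280 g, the spent one 50 to 70 g; they cannot be told apart by eye
- jar_c: one of up to five like underglaze jars (some may be absent), a plain upright cylinder 55 mm across and 82 mm high with a screw cap (body 52 mm across, cap 55 mm across over the top 16 mm); origin at the centre of its underside, z up its axis. A full one weighs 200 to 280 g, the spent one 50 to 70 g; they cannot be told apart by eye
- jar_d: one of up to five like underglaze jars (some may be absent), a plain upright cylinder 55 mm across and 82 mm high with a screw cap (body 52 mm across, cap 55 mm across over the top 16 mm); origin at the centre of its underside, z up its axis. A full one weighs 200 to 280 g, the spent one 50 to 70 g; they cannot be told apart by eye
- jar_e: one of up to five like underglaze jars (some may be absent), a plain upright cylinder 55 mm across and 82 mm high with a screw cap (body 52 mm across, cap 55 mm across over the top 16 mm); origin at the centre of its underside, z up its axis. A full one weighs 200 to 280 g, the spent one 50 to 70 g; they cannot be told apart by eye
- wheel_top (a point): centre of the flat top of the banding wheel, a white disc 300 mm across and 38 mm high that does not turn here
- slip_jar: open white plastic jar, 90 mm across, 98 mm high, loose, about 0.36 kg; mouth about 66 mm across inside, hollow down to 4 mm above its foot; white slip stands about 55 mm above its foot and does not resist the brush. Origin at the centre of its underside, z up
- brush: liner brush lying flat on the table, 181 mm long, round-edged wooden handle 8 mm thick, 12 g, balanced near its origin; origin at mid-length on its underside; its y axis runs along the handle toward the blunt end, the bristles point to -y. The last 32 mm (bristles) are soft and press on nothing
- brush_tip (a point): tip of the brush's bristles, 89 mm from the brush's origin along its -y axis, 4 mm above its underside
- bisque_cup: small terracotta-coloured beaker, 65 mm across, 59 mm high, standing to the right of the jars; leave it alone. Origin at the centre of its underside

How it is judged:
By the outcome, as a careful person would: the job done as asked, in the order asked, and still so for the second after the job is handed in, with the robot touching nothing.
Of jar_a, jar_b, jar_c, jar_e only 2 to 4 are there at a start; the rules pass over those that are not, and their reading is None.
At some moment in a run one of brush, slip_jar may be knocked a few centimetres aside while the robot is not near it.
It also fails if it takes over 210 s, if anything falls off the work surface, if the arm or the gripper's body presses on something with over 40 N, if the wrist force passes 120 N, or if a joint passes its speed limit or range.

### The arm

A 6-joint arm with a two-finger parallel gripper is mounted at the origin on a cart in front of the work surface, level with it; the furniture and walls round the work are solid. World frame = base frame: x ahead of the robot, y to its left, z up, the work surface at z = 0. Lengths are in m, angles in rad, forces in N, time in s.
With the tool pointing down it reaches from about 0.35 to 0.975 m from the base axis. Payload 7.1 kg.
Tool frame: the origin (TCP) lies at the very end of the fingers, on their centre line; the grasp point (between the pads) lies 19 mm behind it; z points along the fingers, y is the direction in which the jaws open and shut (so a half turn about z gives the same grasp; the last joint's range is limited). The gripper opens to 88 mm and grips with 3 to 60 N. Pads are 20 mm wide; open, the fingers measure 115 mm over their backs; the gripper's body (75 mm by 178 mm) begins 61 mm behind the grasp point.
Start: joints at [-1.26, 0.423, 1.63, -0, 1.089, -0.019], TCP at [0.202, -0.591, 0.223] pointing down, gripper open.
Joint ranges: [-3, 3], [-0.9, 2.11], [0.09, 2.58], [-1.31, 4.45], [0.11, 2.69], [-2.54, 2.54]. Speed limits (rad/s): [2.39, 2.39, 3.01, 3.14, 3.14, 3.14].

### API

Orientations are given as a unit quaternion [x, y, z, w].
In Python, from bench import get_obs, snapshot, hand_in, boxes_of gives the robot as it stands. The module is installed in compiled form; this text tells all that it offers.
- The arm moves only by the tool servo_tool, never from a script. Its argument "commands" is a list of rows, each an object with "claw": the opening, from 0 (shut) to 1 (fully open); "dp": the shift along the tool's x, y, z in m, a list of three; "turn": the turn about the tool's z in rad. A call has 1 to 20 rows; each row is the pose to reach, as a shift and turn from the pose measured when the call began, along the tool's axes at that moment; what a row does not reach only later rows make up. A row lasts 1/12 s, in which the tool goes at most 41.7 mm and 7.16 degrees, less where a joint would pass 70% of its speed; a pose out of reach is approached as far as the arm can. A call with a gripper value outside its range is refused whole. The fingers move at their own pace and stop on an object; "squeeze" is the grip in N (left out, the last holds). Time passes only in rows, so rows that repeat a pose let the fingers close. It gives the time, the measured TCP pose, the force and the opening at its end, in the units of the state.
- get_obs(): the state, without advancing time (a new reading comes with each control period).
- snapshot(name): name is "scene" or "side" or "wrist"; returns a dict with "frame" (384x512x3 uint8, red, green, blue), "fx", "fy", "cx", "cy" (pixels), "world_from_camera" (4x4, takes a point from camera to world coordinates). Camera axes: x right, y down, z forward; pixel columns grow to the right and rows downward; lengths in m; the calibration is good to about 2 mm. The wrist camera is an equidistant fisheye: a pixel r from the principal point sees the ray r / f radians off the axis. A picture is of the moment at which its call begins. There is no depth.
- hand_in(): hands the job in, once; it reports no verdict.
Trained networks look in a picture, given as the dict that the camera call returned (one of the last four; its "shot" number tells which), for a name from the list of things; names that differ only in an ending like _2 or _b are one class to them, and where a whole thing is asked for, a point or a joint stands for the part that bears it (a point fixed in the world has none). Each returns a list of dicts, best first, with "confidence" (0 to 1); they miss things now and then, are a little off and sometimes report something else, mostly with a low value. They report only what shows in the picture. A call takes as long as a camera call.
- boxes_of(picture, target): "xy" ([column, row] in pixels, amid what is visible of it).
The state is a dict: "clock": time; "joints": joint angles; "joint_vel": joint speeds; "joint_efforts": joint torques, N m; "position": TCP position; "tcp_rot": TCP orientation; "force": force on the tool from outside, world axes, zero at the start; "moment": the same for the moment, N m; "opening": opening from 0.0 (shut) to 1.0 (fully open).
Only numpy, scipy, OpenCV 4.12 (cv2) and the standard library are available. Lean on these libraries where they do the work, as an engineer would, in place of code of your own. Each camera call takes 0.05 s, during which the arm holds its last target.

## Working session

There is one attempt and no reset: what is moved stays moved. The work goes in short steps, Python scripts to look and compute and a tool call to move; the robot and the scene stay as the last step left them, time stands still between calls to the robot, and variables do not carry over. Pictures are saved under pics/ and viewed, and the job is handed in when it is done.

Besides the shell and the picture viewer there is one more tool, called by a JSON object that holds its "fn" and its "kwargs", one argument or row to a line. servo_tool: Moves the arm, as the interface text tells. Its arguments: {"type":"object","properties":{"commands":{"type":"array","items":{"type":"object","properties":{"claw":{"type":"number"},"dp":{"type":"array","items":{"type":"number"}},"turn":{"type":"number"}}}},"squeeze":{"type":"number"}},"required":["commands"]}

```bash
mkdir -p pics; ls; cat > h.py <<'E'
import numpy as np, cv2
from bench import get_obs, snapshot, hand_in, boxes_of
from scipy.spatial.transform import Rotation as R
def save(s,n,marks=()):
    im=s["frame"][:,:,::-1].copy()
    for m in marks: cv2.circle(im,(int(m[0]),int(m[1])),3,(0,0,255),1)
    im=cv2.resize(im,(800,600)); cv2.imwrite("pics/%s.png"%n,im)
def ray(s,xy,fish=False):
    a=(xy[0]-s["cx"])/s["fx"]; b=(xy[1]-s["cy"])/s["fy"]
    if fish:
        r=np.hypot(a,b); d=np.array([0,0,1.]) if r<1e-9 else np.array([a/r*np.sin(r),b/r*np.sin(r),np.cos(r)])
    else: d=np.array([a,b,1.]); d/=np.linalg.norm(d)
    T=np.array(s["world_from_camera"]); return T[:3,3],T[:3,:3]@d
def proj(s,p,fish=False):
    T=np.array(s["world_from_camera"]); q=T[:3,:3].T@(np.array(p)-T[:3,3])
    if fish:
        r=np.hypot(q[0],q[1]); t=np.arctan2(r,q[2]); return np.array([s["cx"]+s["fx"]*t*q[0]/r,s["cy"]+s["fy"]*t*q[1]/r])
    return np.array([s["cx"]+s["fx"]*q[0]/q[2],s["cy"]+s["fy"]*q[1]/q[2]])
def atz(s,xy,z,fish=False):
    o,d=ray(s,xy,fish); return o+d*(z-o[2])/d[2]
def tri(rs):
    A=np.zeros((3,3));b=np.zeros(3)
    for o,d in rs:
        P=np.eye(3)-np.outer(d,d);A+=P;b+=P@o
    x=np.linalg.solve(A,b); return x,[float(np.linalg.norm((np.eye(3)-np.outer(d,d))@(x-o))) for o,d in rs]
E
python3 - <<'E'
from h import *
np.set_printoptions(precision=4,suppress=True)
o=get_obs();print({k:np.round(v,3) for k,v in o.items()})
for n in ("scene","side","wrist"):
    s=snapshot(n);save(s,n+"0");print(n,s["fx"],s["fy"],s["cx"],s["cy"]);print(np.array(s["world_from_camera"]))
    for t in ("rack","pan","jar_a","wheel_top","slip_jar","brush","brush_tip","bisque_cup"):
        try: print(t,[(np.round(b["xy"],1).tolist(),round(b["confidence"],2)) for b in boxes_of(s,t)])
        except Exception as e: print(t,e)
E
```

```text
pics
{'clock': np.float64(0.0), 'joints': array([-1.26 ,  0.424,  1.631,  0.   ,  1.089, -0.019]), 'joint_vel': array([ 0.   , -0.   , -0.001,  0.002, -0.001, -0.   ]), 'joint_efforts': array([  0.   , -54.463, -27.366,   0.064,   0.023,  -0.   ]), 'position': array([ 0.202, -0.591,  0.222]), 'tcp_rot': array([ 0.986,  0.164, -0.   , -0.001]), 'force': array([ 0.438, -0.476, -1.058]), 'moment': array([ 0.041, -0.029,  0.057]), 'opening': np.float64(1.001)}
scene 382.09371372670154 382.09371372670154 252.85421849577477 189.0254455352931
[[-0.6916 -0.4292  0.581  -0.1751]
 [-0.7223  0.4113 -0.556   0.7346]
 [-0.0003 -0.8042 -0.5944  0.8246]
 [ 0.      0.      0.      1.    ]]
rack [([149.5, 247.5], 0.75)]
pan []
jar_a [([282.7, 155.1], 0.86), ([291.6, 172.0], 0.84), ([270.6, 186.7], 0.63), ([238.2, 179.0], 0.61), ([260.6, 168.0], 0.59)]
wheel_top []
slip_jar [([300.8, 201.4], 0.64), ([292.8, 173.6], 0.47)]
brush []
brush_tip [([333.2, 187.7], 0.39)]
bisque_cup [([290.7, 144.0], 0.75)]
side 372.29689412207 372.29689412207 260.86703861830307 189.90023505450532
[[-0.923  -0.2151  0.3192  0.1374]
 [-0.3842  0.565  -0.7302  1.0052]
 [-0.0233 -0.7965 -0.6041  0.916 ]
 [ 0.      0.      0.      1.    ]]
rack [([198.1, 272.0], 0.84)]
pan [([225.4, 268.6], 0.7)]
jar_a [([237.9, 193.8], 0.83), ([260.2, 165.2], 0.76), ([252.3, 178.2], 0.74), ([282.6, 174.5], 0.55), ([268.8, 188.2], 0.51)]
wheel_top []
slip_jar [([303.1, 197.5], 0.77)]
brush [([226.2, 268.3], 0.5)]
brush_tip []
bisque_cup [([261.6, 142.4], 0.51)]
wrist 297.3186396354542 297.3186396354542 254.38841870473522 188.87596641194025
[[ 0.323  -0.9016 -0.2876  0.2811]
 [-0.9464 -0.3079 -0.0978 -0.5655]
 [-0.0004  0.3038 -0.9527  0.3847]
 [ 0.      0.      0.      1.    ]]
rack []
pan []
jar_a []
wheel_top []
slip_jar []
brush []
brush_tip []
bisque_cup []
```

View pics/scene0.png

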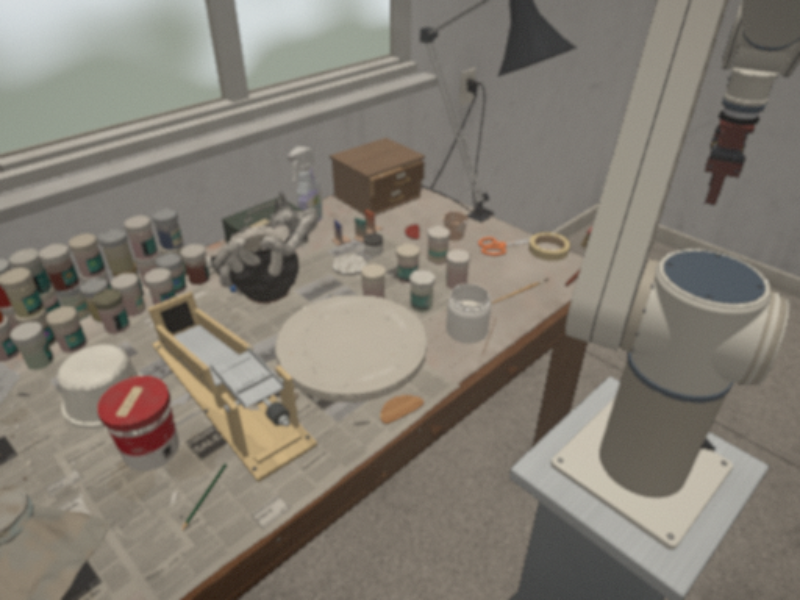

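View pics/side0.png

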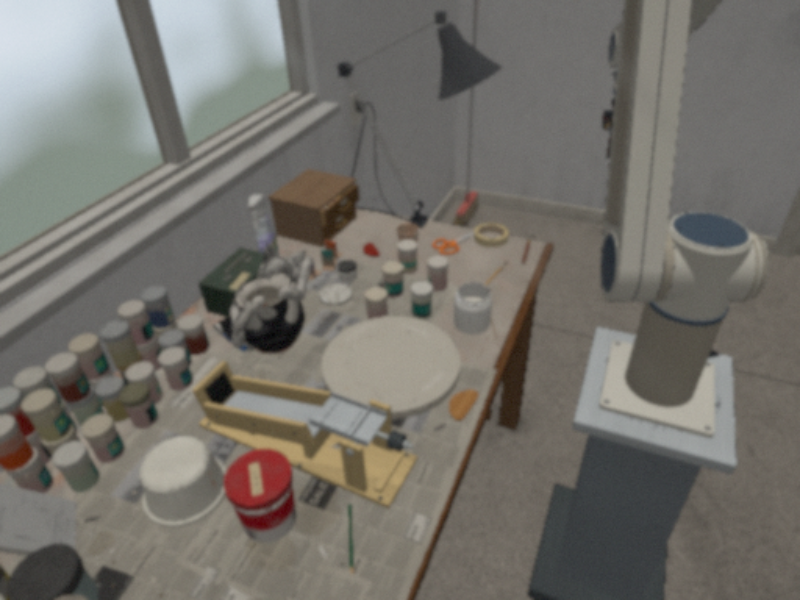

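View pics/wrist0.png

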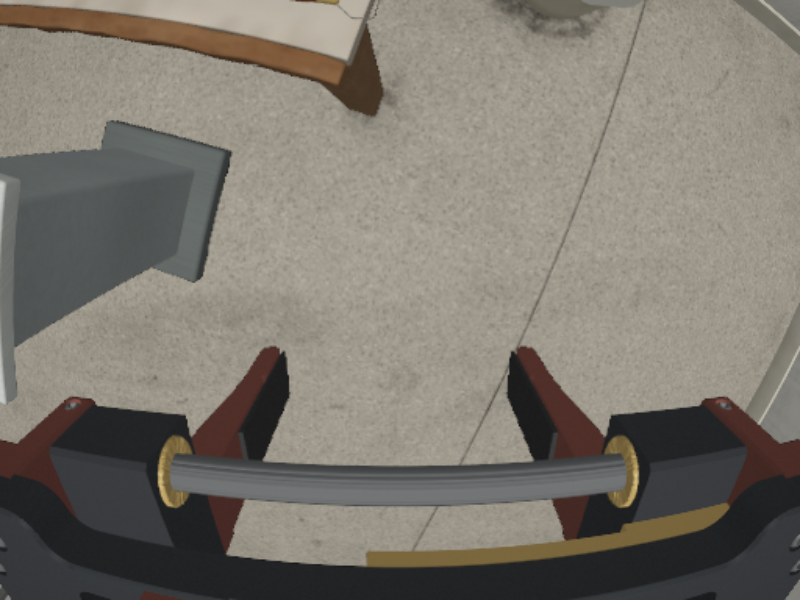

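The pictures show five jars (800-px scene picture: 438,243; 407,262; 457,267; 374,280; 422,290), the slip jar at 468,313, and the tan brush at about 520,291. The cup is at 455,225, the wheel at 351,345, and the rack at 235,385. Next I triangulate them.

```bash
python3 - <<'E'
from h import *
np.set_printoptions(precision=4,suppress=True)
a=snapshot("scene");b=snapshot("side")
A={"a1":([282.7,155.1],[260.2,165.2]),"a2":([291.6,172],[282.6,174.5]),"a3":([270.6,186.7],[268.8,188.2]),"a4":([238.2,179.0],[237.9,193.8]),"a5":([260.6,168],[252.3,178.2]),"slip":([300.8,201.4],[303.1,197.5]),"cup":([290.7,144],[261.6,142.4])}
for k,(p,q) in A.items(): print(k,*tri([ray(a,p),ray(b,q)]))
# brush ends on table
f=.64
for n,p,q in (("brushL",(491,302),(487,283)),("brushR",(548,280),(508,262)),("wheelL",(277,345),(322,363)),("wheelR",(427,345),(461,363)),("wheelT",(351,297),(391,317)),("green",(185,525),None)):
    print(n,atz(a,np.array(p)*f,.004 if n[0]=='b' else .038),None if q is None else atz(b,np.array(q)*f,.004 if n[0]=='b' else .038))
# crops
def crop(s,x0,y0,x1,y1,n):
    im=s["frame"][y0:y1,x0:x1,::-1]; k=min(800/(x1-x0),600/(y1-y0)); cv2.imwrite("pics/%s.png"%n,cv2.resize(im,None,fx=k,fy=k,interpolation=cv2.INTER_CUBIC))
crop(a,90,170,290,320,"rk_a");crop(b,120,220,280,340,"rk_b");crop(a,220,130,370,242,"br_a");crop(b,200,140,350,252,"br_b")
E
```

```text
a1 [ 0.6866 -0.2528  0.0202] [0.006862560292678745, 0.006862560292678844]
a2 [ 0.5432 -0.1433  0.068 ] [0.0005132475661716692, 0.0005132475661716029]
a3 [ 0.5732 -0.0707  0.0334] [0.008035952587652578, 0.008035952587652733]
a4 [ 0.6785 -0.0088  0.0328] [0.000932733124212318, 0.0009327331242123465]
a5 [ 0.6574 -0.1018  0.0492] [0.00017398954748297054, 0.00017398954748303543]
slip [ 0.433  -0.0673  0.0392] [0.00015391914709588224, 0.00015391914709588753]
cup [ 0.7101 -0.3309  0.0589] [0.01837933533314073, 0.018379335333140824]
brushL [ 0.4574 -0.1731  0.004 ] [ 0.4446 -0.2283  0.004 ]
brushR [ 0.4182 -0.3403  0.004 ] [ 0.4184 -0.3454  0.004 ]
wheelL [0.6363 0.2838 0.038 ] [0.684  0.2316 0.038 ]
wheelR [0.4295 0.068  0.038 ] [0.4018 0.1221 0.038 ]
wheelT [0.6566 0.0733 0.038 ] [0.6075 0.0322 0.038 ]
green [0.3987 0.6095 0.038 ] None
```

View pics/rk_a.png

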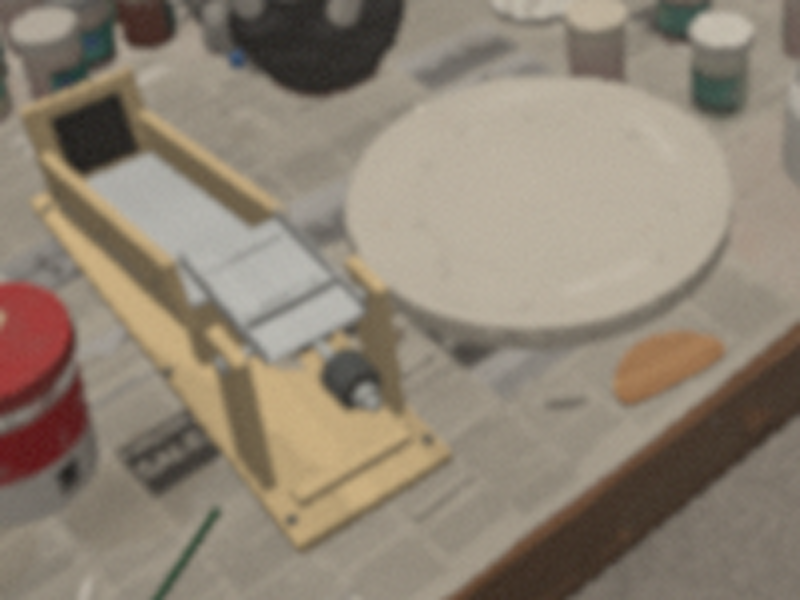

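View pics/rk_b.png

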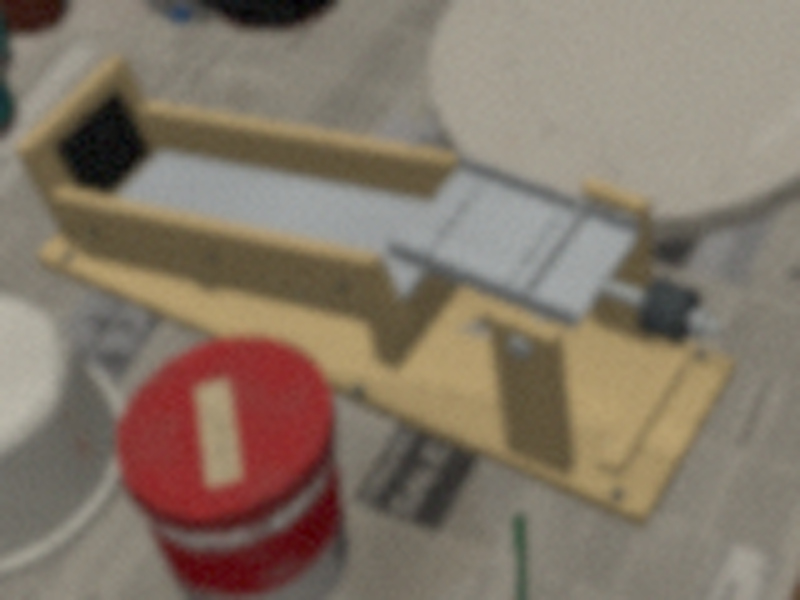

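View pics/br_a.png

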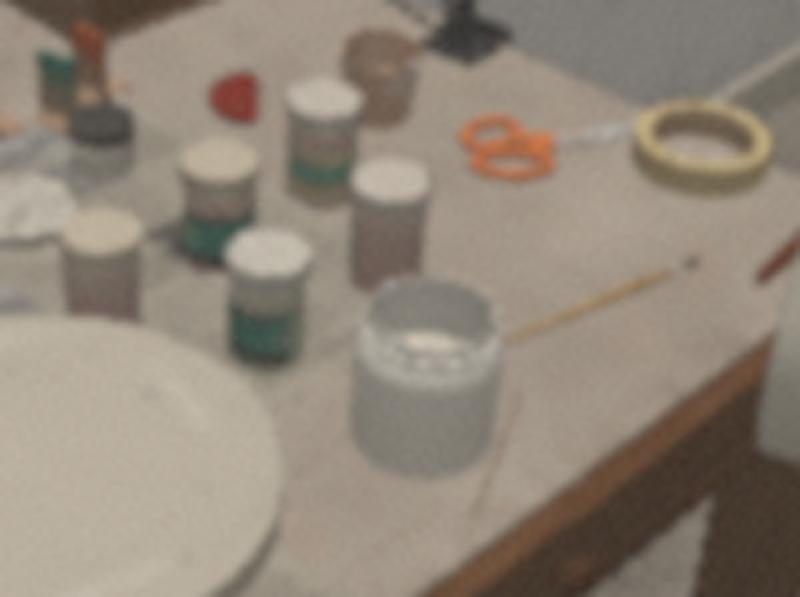

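View pics/br_b.png

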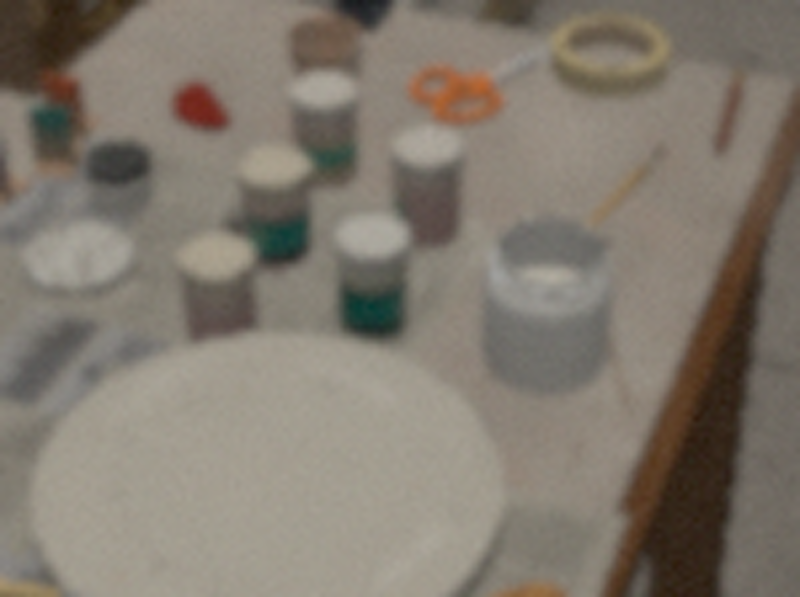

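```bash
cat >> h.py <<'E'
def plan(x,y,z,jaw=None,prn=True):
    """print dp, turn for target TCP; jaw= world angle of tool y (mod pi)"""
    o=get_obs();p=np.array(o["position"]);Rm=R.from_quat(o["tcp_rot"]).as_matrix()
    dp=Rm.T@(np.array([x,y,z])-p); cur=np.arctan2(Rm[1,1],Rm[0,1]); t=0
    if jaw is not None:
        d=(jaw-cur+np.pi/2)%np.pi-np.pi/2   # world yaw change
        j1=np.arctan2(y,x)
        # tool x angle = j1+pi/2-j6 ; tool y angle = that - pi/2 = j1-j6
        cands=[]
        for k in (-1,0,1):
            yaw=cur+d+k*np.pi; j6=(j1-yaw+np.pi)%(2*np.pi)-np.pi
            cands.append((abs(j6),d+k*np.pi,j6))
        ok=[c for c in cands if c[0]<2.4]; c=min(ok,key=lambda c:abs(c[1]) if c[0]<2.2 else 9+c[0]); t=-c[1]
        print("j6 est",round(c[2],2))
    print("dp",np.round(dp,4).tolist(),"turn",round(t,4),"rows~",int(np.ceil(max(np.linalg.norm(dp)/.0417,abs(t)/.125))),"curjaw",round(cur,3),"t",round(float(o["clock"]),1))
E
python3 -c "
from h import *
plan(.55,-.15,.30)"
```

```text
dp [0.4718, -0.305, -0.0773] turn 0 rows~ 14 curjaw -1.241 t 1.4
```

{"fn": "servo_tool", "kwargs": {
  "commands": [
    {"claw":1,"dp":[0.12,-0.076,-0.08]},
    {"claw":1,"dp":[0.24,-0.151,-0.08]},
    {"claw":1,"dp":[0.472,-0.302,-0.08]},
    {"claw":1,"dp":[0.472,-0.302,-0.08]},
    {"claw":1,"dp":[0.472,-0.302,-0.08]},
    {"claw":1,"dp":[0.472,-0.302,-0.08]},
    {"claw":1,"dp":[0.472,-0.302,-0.08]},
    {"claw":1,"dp":[0.472,-0.302,-0.08]},
    {"claw":1,"dp":[0.472,-0.302,-0.08]},
    {"claw":1,"dp":[0.472,-0.302,-0.08]},
    {"claw":1,"dp":[0.472,-0.302,-0.08]},
    {"claw":1,"dp":[0.472,-0.302,-0.08]},
    {"claw":1,"dp":[0.472,-0.302,-0.08]},
    {"claw":1,"dp":[0.472,-0.302,-0.08]},
    {"claw":1,"dp":[0.472,-0.302,-0.08]},
    {"claw":1,"dp":[0.472,-0.302,-0.08]},
    {"claw":1,"dp":[0.472,-0.302,-0.08]},
    {"claw":1,"dp":[0.472,-0.302,-0.08]}
  ]
}}

```text
schema error: expected keys claw, dp, turn
```

```bash
python3 - <<'E'
from h import *
np.set_printoptions(precision=4,suppress=True)
o=get_obs();print(o["position"],o["joints"],o["tcp_rot"],o["clock"])
s=snapshot("wrist");save(s,"wrist1");print(np.array(s["world_from_camera"]))
for t,z in (("rack",.1),("pan",.124),("jar_a",.041),("slip_jar",.049),("brush",.004),("brush_tip",.004),("bisque_cup",.03)):
    print(t,[(np.round(b["xy"],1).tolist(),round(b["confidence"],2),np.round(atz(s,b["xy"],z,True),3)) for b in boxes_of(s,t)])
E
```

```text
[ 0.2024 -0.5913  0.2227] [-1.26    0.4231  1.6299 -0.      1.0886 -0.019 ] [ 0.9864  0.1641 -0.      0.    ] 1.45
[[ 0.323  -0.9016 -0.2876  0.2811]
 [-0.9464 -0.3079 -0.0977 -0.5655]
 [-0.0004  0.3038 -0.9527  0.3847]
 [ 0.      0.      0.      1.    ]]
rack []
pan []
jar_a []
slip_jar []
brush []
brush_tip []
bisque_cup []
```

View pics/wrist1.png

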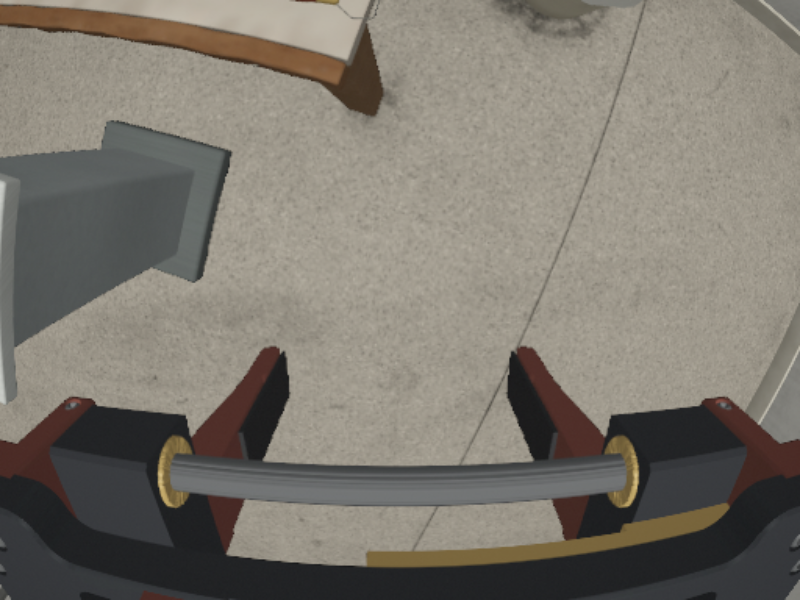

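{"fn": "servo_tool", "kwargs": {
  "commands": [
    {"claw":1,"dp":[0.472,-0.302,-0.08],"turn":0},
    {"claw":1,"dp":[0.472,-0.302,-0.08],"turn":0},
    {"claw":1,"dp":[0.472,-0.302,-0.08],"turn":0},
    {"claw":1,"dp":[0.472,-0.302,-0.08],"turn":0},
    {"claw":1,"dp":[0.472,-0.302,-0.08],"turn":0},
    {"claw":1,"dp":[0.472,-0.302,-0.08],"turn":0},
    {"claw":1,"dp":[0.472,-0.302,-0.08],"turn":0},
    {"claw":1,"dp":[0.472,-0.302,-0.08],"turn":0},
    {"claw":1,"dp":[0.472,-0.302,-0.08],"turn":0},
    {"claw":1,"dp":[0.472,-0.302,-0.08],"turn":0},
    {"claw":1,"dp":[0.472,-0.302,-0.08],"turn":0},
    {"claw":1,"dp":[0.472,-0.302,-0.08],"turn":0},
    {"claw":1,"dp":[0.472,-0.302,-0.08],"turn":0},
    {"claw":1,"dp":[0.472,-0.302,-0.08],"turn":0},
    {"claw":1,"dp":[0.472,-0.302,-0.08],"turn":0},
    {"claw":1,"dp":[0.472,-0.302,-0.08],"turn":0}
  ]
}}

```text
clock: 3.18
position: [0.5516, -0.1518, 0.3027]
tcp_rot: [0.986, 0.165, -0.0, 0.0]
force: [0.3, -0.5, -1.0]
opening: 1.002
```

```bash
cat > look.py <<'E'
from h import *
import sys
np.set_printoptions(precision=4,suppress=True)
o=get_obs();print(o["position"],o["joints"],o["clock"])
s=snapshot("wrist");save(s,sys.argv[1]);np.savez("pics/%s.npz"%sys.argv[1],**{k:np.array(v) for k,v in s.items()})
for t,z in (("rack",.1),("pan",.124),("jar_a",.041),("slip_jar",.049),("brush",.004),("brush_tip",.004),("bisque_cup",.03)):
    if len(sys.argv)>2 and t not in sys.argv[2:]: continue
    print(t,[(np.round(b["xy"],1).tolist(),round(b["confidence"],2),np.round(atz(s,b["xy"],z,True),3)) for b in boxes_of(s,t)])
E
python3 look.py wrist2
```

```text
[ 0.5516 -0.1518  0.3027] [-0.2891  0.262   1.6703 -0.0003  1.2093  0.9493] 3.1833
rack [([11.9, 34.7], 0.81, array([0.635, 0.272, 0.1  ]))]
pan []
jar_a [([272.0, 158.6], 0.73, array([ 0.555, -0.179,  0.041])), ([187.3, 127.5], 0.69, array([ 0.559, -0.048,  0.041])), ([332.2, 95.3], 0.6, array([ 0.672, -0.229,  0.041])), ([248.3, 69.0], 0.57, array([ 0.665, -0.105,  0.041])), ([169.0, 53.7], 0.57, array([0.654, 0.012, 0.041]))]
slip_jar [([173.9, 207.6], 0.59, array([ 0.436, -0.062,  0.049]))]
brush [([297.6, 232.7], 0.71, array([ 0.44 , -0.27 ,  0.004]))]
brush_tip [([285.6, 230.6], 0.67, array([ 0.438, -0.249,  0.004]))]
bisque_cup [([405.8, 95.1], 0.66, array([ 0.723, -0.345,  0.03 ]))]
```

View pics/wrist2.png

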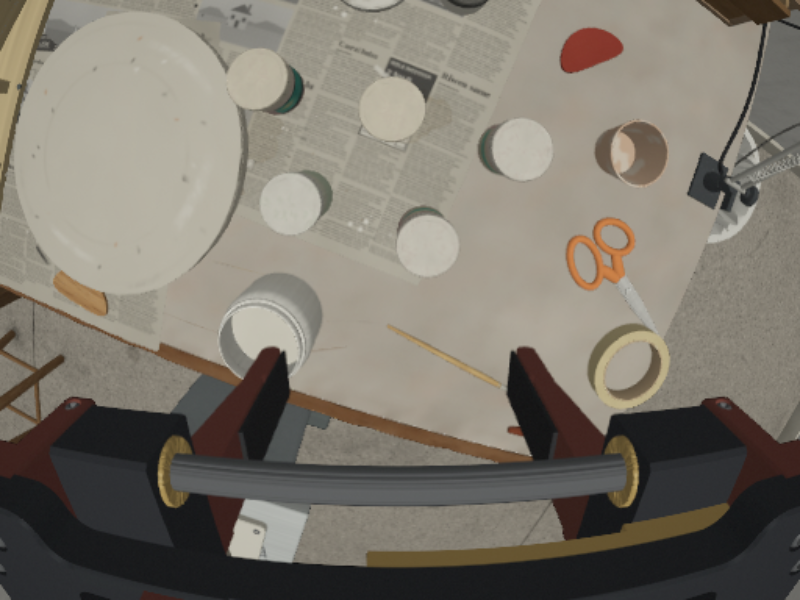

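```bash
python3 - <<'E'
from h import *
np.set_printoptions(precision=4,suppress=True)
a=snapshot("scene");b=snapshot("side");w=np.load("pics/wrist2.npz")
ca=lambda x,y:(90+x/4,170+y/4); cb=lambda x,y:(120+x/5,220+y/5)
for n,p,q in (("baseR",(450,455),(733,362)),("baseB",(300,548),(645,520)),("baseL",(38,200),(40,255)),("cheek+ top",(370,268),(618,195)),("cheek- top",(225,345),(525,328)),("trayend near",(275,360),(575,322)),("trayend far",(367,308),(637,225)),("lip -",(185,258),(390,250)),("lip+",(280,218),(458,162)),("line1 -",(240,325),(527,290)),("line1 +",(330,285),(585,210))):
    print(n,*tri([ray(a,ca(*p)),ray(b,cb(*q))]))
for n,p in (("j3",(291,204)),("j2",(428,245)),("j5",(393,109)),("j1",(522,150)),("j4",(260,80)),("slip",(262,338)),("cup",(638,153))): print(n,atz(w,np.array(p)*.64,.082 if n[0]=='j' else .098 if n[0]=='s' else .059,True))
for p in ((388,325),(500,387)): print("brush",atz(w,np.array(p)*.64,.004,True))
for p in ((16,150),(243,130),(130,12),(125,293)): print("wheel",atz(w,np.array(p)*.64,.038,True))
E
```

```text
baseR [0.4087 0.3641 0.0058] [0.000296657392691429, 0.00029665739269151416]
baseB [0.4145 0.4795 0.0065] [0.00021942676018102059, 0.00021942676018107845]
baseL [ 0.8558  0.4437 -0.0016] [0.0008765475247309532, 0.000876547524730833]
cheek+ top [0.4762 0.3661 0.1299] [0.0025762235638186323, 0.0025762235638186596]
cheek- top [0.4819 0.47   0.1307] [0.0016153224706189915, 0.0016153224706188794]
trayend near [0.4648 0.4474 0.1154] [0.0005532601596482004, 0.0005532601596480638]
trayend far [0.4575 0.3814 0.1229] [0.0013085634427939476, 0.0013085634427938823]
lip - [0.5807 0.4427 0.1196] [0.0010956022994398288, 0.0010956022994396664]
lip+ [0.5774 0.3707 0.1162] [0.001443130582393505, 0.0014431305823935116]
line1 - [0.4883 0.4537 0.1357] [0.0011173718130402437, 0.0011173718130400225]
line1 + [0.485  0.3896 0.1308] [0.0023602889479244797, 0.002360288947924438]
j3 [ 0.5615 -0.0549  0.082 ]
j2 [ 0.565  -0.1752  0.082 ]
j5 [ 0.6624 -0.1107  0.082 ]
j1 [ 0.6679 -0.2219  0.082 ]
j4 [0.6544 0.003  0.082 ]
slip [ 0.4432 -0.0636  0.098 ]
cup [ 0.7143 -0.336   0.059 ]
brush [ 0.4565 -0.1748  0.004 ]
brush [ 0.425  -0.3207  0.004 ]
wheel [0.5246 0.3078 0.038 ]
wheel [0.6075 0.019  0.038 ]
wheel [0.6986 0.1856 0.038 ]
wheel [0.4071 0.1118 0.038 ]
```

```bash
python3 -c "
from h import *
plan(.50,-.12,.28,1.5)"
```

```text
j6 est 1.41
dp [-0.0374, -0.0479, 0.0227] turn 0.3997 rows~ 4 curjaw -1.242 t 3.7
```

{"fn": "servo_tool", "kwargs": {
  "commands": [
    {"claw":1,"dp":[-0.037,-0.048,0.023],"turn":-1.4},
    {"claw":1,"dp":[-0.037,-0.048,0.023],"turn":-1.4},
    {"claw":1,"dp":[-0.037,-0.048,0.023],"turn":-1.4},
    {"claw":1,"dp":[-0.037,-0.048,0.023],"turn":-1.4},
    {"claw":1,"dp":[-0.037,-0.048,0.023],"turn":-1.4},
    {"claw":1,"dp":[-0.037,-0.048,0.023],"turn":-1.4},
    {"claw":1,"dp":[-0.037,-0.048,0.023],"turn":-1.4},
    {"claw":1,"dp":[-0.037,-0.048,0.023],"turn":-1.4},
    {"claw":1,"dp":[-0.037,-0.048,0.023],"turn":-2.742},
    {"claw":1,"dp":[-0.037,-0.048,0.023],"turn":-2.742},
    {"claw":1,"dp":[-0.037,-0.048,0.023],"turn":-2.742},
    {"claw":1,"dp":[-0.037,-0.048,0.023],"turn":-2.742},
    {"claw":1,"dp":[-0.037,-0.048,0.023],"turn":-2.742},
    {"claw":1,"dp":[-0.037,-0.048,0.023],"turn":-2.742},
    {"claw":1,"dp":[-0.037,-0.048,0.023],"turn":-2.742},
    {"claw":1,"dp":[-0.037,-0.048,0.023],"turn":-2.742},
    {"claw":1,"dp":[-0.037,-0.048,0.023],"turn":-2.742},
    {"claw":1,"dp":[-0.037,-0.048,0.023],"turn":-2.742},
    {"claw":1,"dp":[-0.037,-0.048,0.023],"turn":-2.742},
    {"claw":1,"dp":[-0.037,-0.048,0.023],"turn":-2.742}
  ]
}}

```text
clock: 5.35
position: [0.5003, -0.12, 0.2797]
tcp_rot: [0.152, 0.988, -0.0, 0.0]
force: [0.7, -0.7, -0.3]
opening: 0.996
```

{"fn": "servo_tool", "kwargs": {
  "commands": [
    {"claw":1,"dp":[0,0,0],"turn":-0.25},
    {"claw":1,"dp":[0,0,0],"turn":-0.25},
    {"claw":1,"dp":[0,0,0],"turn":-0.25}
  ]
}}

```text
clock: 5.6
position: [0.5003, -0.1201, 0.2798]
tcp_rot: [0.026, 1.0, -0.0, 0.0]
force: [0.4, -0.9, -0.1]
opening: 1.003
```

```bash
python3 look.py wrist3
```

```text
[ 0.5003 -0.1201  0.2798] [-0.2587  0.1927  1.8155 -0.0001  1.1331 -1.7779] 5.6
rack [([504.1, 222.6], 0.66, array([0.606, 0.296, 0.1  ]))]
pan []
jar_a [([199.2, 266.9], 0.76, array([ 0.67 , -0.219,  0.041])), ([304.0, 198.4], 0.68, array([ 0.561, -0.053,  0.041])), ([269.8, 265.2], 0.63, array([ 0.671, -0.106,  0.041])), ([219.7, 211.2], 0.59, array([ 0.575, -0.176,  0.041]))]
slip_jar [([300.1, 110.8], 0.81, array([ 0.436, -0.058,  0.049]))]
brush [([156.4, 118.4], 0.82, array([ 0.435, -0.267,  0.004]))]
brush_tip [([163.1, 120.0], 0.68, array([ 0.439, -0.256,  0.004]))]
bisque_cup []
```

View pics/wrist3.png

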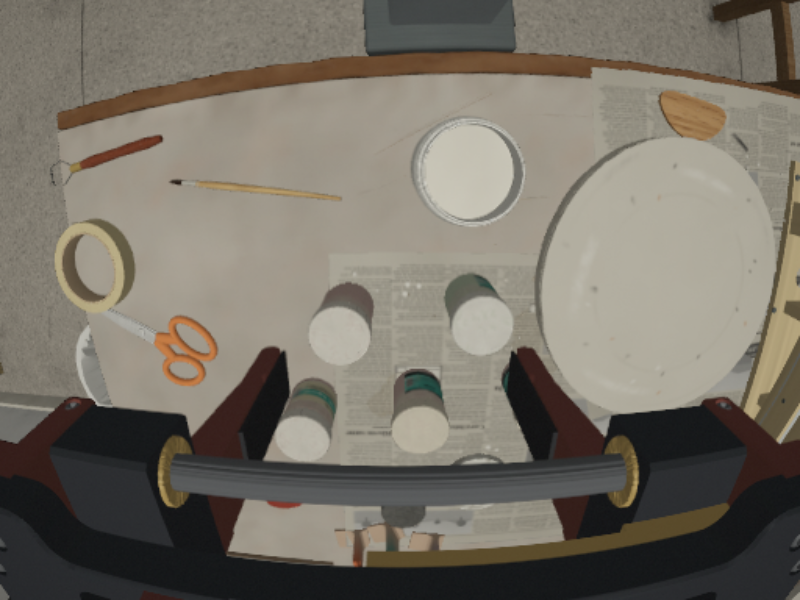

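```bash
python3 - <<'E'
from h import *
np.set_printoptions(precision=4,suppress=True)
w=np.load("pics/wrist2.npz");v=np.load("pics/wrist3.npz")
for n,p,q,z in (("j3",(291,204),(482,322),.082),("j2",(428,245),(340,331),.082),("j5",(393,109),(420,420),.082),("j1",(522,150),(304,432),.082),("slip",(262,338),(468,171),.098),("br blunt",(388,325),(341,198),.004),("br tip",None,(173,183),.004),("wheelnear",None,(672,138),.038),("wheelR",None,(776,260),.038),("wheelL",None,(541,275),.038),("wheel bot",None,(645,410),.038)):
    q=np.array(q)*.64
    print(n,atz(v,q,z,True), *([] if p is None else tri([ray(w,np.array(p)*.64,True),ray(v,q,True)])))
E
```

```text
j3 [ 0.5574 -0.0536  0.082 ] [ 0.5602 -0.0529  0.0748] [0.0006432355185034863, 0.0006432355185034598]
j2 [ 0.5591 -0.1729  0.082 ] [ 0.5633 -0.1755  0.0716] [0.001016197569892856, 0.0010161975698928087]
j5 [ 0.6507 -0.1088  0.082 ] [ 0.6642 -0.1091  0.0613] [0.0007949891196531453, 0.0007949891196531048]
j1 [ 0.6605 -0.218   0.082 ] [ 0.6692 -0.2233  0.0694] [0.0016951028679438203, 0.0016951028679438583]
slip [ 0.4319 -0.0659  0.098 ] [ 0.4329 -0.0615  0.0777] [0.0012972826776291102, 0.001297282677629094]
br blunt [ 0.4559 -0.1726  0.004 ] [ 0.456  -0.1739  0.0026] [0.0010730241276172405, 0.0010730241276173038]
br tip [ 0.4241 -0.3449  0.004 ]
wheelnear [0.3995 0.1483 0.038 ]
wheelR [0.5245 0.3147 0.038 ]
wheelL [0.5315 0.0104 0.038 ]
wheel bot [0.6954 0.1495 0.038 ]
```

```bash
cat > ov.py <<'E'
from h import *
def ring(s,im,c,r,k,off,col,fish=True):
    pts=[]
    for t in np.linspace(0,2*np.pi,60):
        q=proj(s,[c[0]+r*np.cos(t),c[1]+r*np.sin(t),c[2]],fish); pts.append(((q-off)*k))
    cv2.polylines(im,[np.int32(np.round(pts))],True,col,1)
def crop(s,x0,y0,x1,y1,n,rings,fish=True,pts=()):
    k=min(800/(x1-x0),600/(y1-y0)); im=cv2.resize(s["frame"][y0:y1,x0:x1,::-1],None,fx=k,fy=k,interpolation=cv2.INTER_CUBIC)
    off=np.array([x0-.5+.5/k,y0-.5+.5/k])
    for c,r,col in rings: ring(s,im,c,r,k,off,col,fish)
    for p,col in pts: cv2.circle(im,tuple(int(i) for i in (proj(s,p,fish)-off)*k),2,col,-1)
    cv2.imwrite("pics/%s.png"%n,im)
E
python3 - <<'E'
from ov import *
w=np.load("pics/wrist2.npz");v=np.load("pics/wrist3.npz")
C=[(.560,-.054),(.562,-.174),(.657,-.110),(.665,-.220)]
rg=[((*c,.082),.0275,(0,0,255)) for c in C]+[((*c,.0),.026,(255,0,0)) for c in C]+[((.435,-.062,.098),.045,(0,0,255)),((.435,-.062,0.0),.045,(255,0,0))]
crop(w,140,30,360,250,"o1",rg); crop(v,170,60,350,300,"o2",rg)
E
```

```text
(no output)
```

View pics/o1.png

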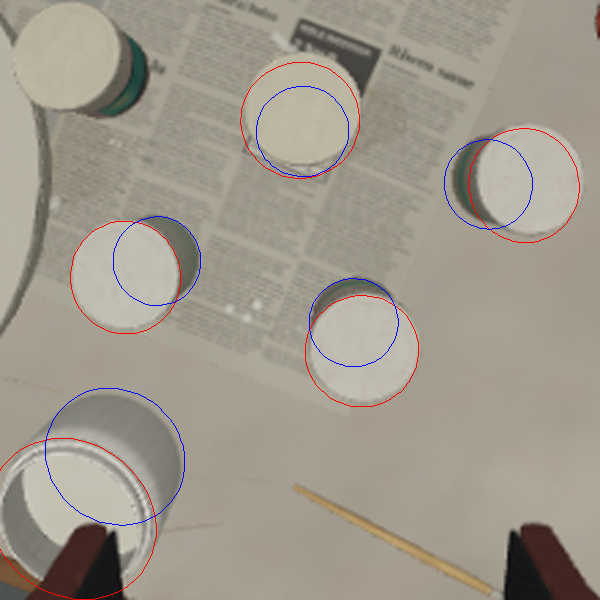

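View pics/o2.png

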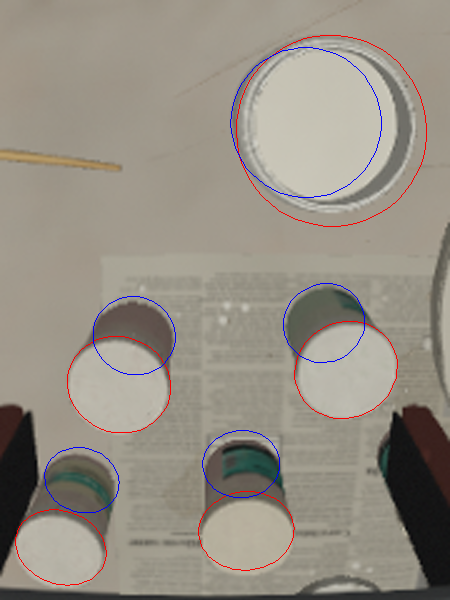

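```bash
python3 -c "
from h import *
plan(.560,-.054,.14,1.5);plan(.560,-.054,.04,1.5)"
```

```text
j6 est -1.6
dp [-0.0558, 0.0692, 0.1398] turn 0.0138 rows~ 4 curjaw 1.514 t 6.0
j6 est -1.6
dp [-0.0558, 0.0692, 0.2398] turn 0.0138 rows~ 7 curjaw 1.514 t 6.0
```

{"fn": "servo_tool", "kwargs": {
  "commands": [
    {"claw":1,"dp":[-0.056,0.069,0.1],"turn":0},
    {"claw":1,"dp":[-0.056,0.069,0.1],"turn":0},
    {"claw":1,"dp":[-0.056,0.069,0.1],"turn":0},
    {"claw":1,"dp":[-0.056,0.069,0.1],"turn":0},
    {"claw":1,"dp":[-0.056,0.069,0.14],"turn":0},
    {"claw":1,"dp":[-0.056,0.069,0.18],"turn":0},
    {"claw":1,"dp":[-0.056,0.069,0.22],"turn":0},
    {"claw":1,"dp":[-0.056,0.069,0.24],"turn":0},
    {"claw":1,"dp":[-0.056,0.069,0.24],"turn":0}
  ]
}}

```text
clock: 6.75
position: [0.5569, -0.0542, 0.036]
tcp_rot: [0.029, 1.0, 0.0, -0.004]
force: [-0.8, 0.6, -0.4]
opening: 0.998
```

{"fn": "servo_tool", "kwargs": {
  "commands": [
    {"claw":0.5,"dp":[0,0,0],"turn":0},
    {"claw":0.5,"dp":[0,0,0],"turn":0},
    {"claw":0.5,"dp":[0,0,0],"turn":0},
    {"claw":0.5,"dp":[0,0,0],"turn":0},
    {"claw":0.5,"dp":[0,0,0],"turn":0}
  ],
  "squeeze": 15
}}

```text
clock: 7.17
position: [0.558, -0.0543, 0.0376]
tcp_rot: [0.029, 1.0, 0.0, -0.002]
force: [0.2, 2.5, 1.8]
opening: 0.658
```

{"fn": "servo_tool", "kwargs": {
  "commands": [
    {"claw":0.5,"dp":[0,0,0],"turn":0},
    {"claw":0.5,"dp":[0,0,0],"turn":0},
    {"claw":0.5,"dp":[0,0,0],"turn":0},
    {"claw":0.5,"dp":[0,0,-0.03],"turn":0},
    {"claw":0.5,"dp":[0,0,-0.03],"turn":0},
    {"claw":0.5,"dp":[0,0,-0.03],"turn":0}
  ]
}}

```text
clock: 7.67
position: [0.5592, -0.0545, 0.0685]
tcp_rot: [0.029, 1.0, 0.0, -0.001]
force: [-0.3, 0.2, -2.3]
opening: 0.622
```

```bash
python3 -c "
from h import *
o=get_obs();print(o['force'],o['joint_efforts'])
plan(.48,.40,.33,1.51)"
```

```text
[-0.26141761  0.16873118 -2.34754214] [ 1.25721074e-02 -5.56462061e+01 -1.95512080e+01 -1.29783477e-02
  2.21614139e-01  2.32422188e-07]
j6 est -0.82
dp [0.1058, 0.4492, -0.2612] turn 0.0031 rows~ 13 curjaw 1.513 t 7.7
```

{"fn": "servo_tool", "kwargs": {
  "commands": [
    {"claw":0.5,"dp":[0,0,-0.1],"turn":0},
    {"claw":0.5,"dp":[0.075,0.449,-0.3],"turn":0},
    {"claw":0.5,"dp":[0.075,0.449,-0.3],"turn":0},
    {"claw":0.5,"dp":[0.075,0.449,-0.3],"turn":0},
    {"claw":0.5,"dp":[0.075,0.449,-0.3],"turn":0},
    {"claw":0.5,"dp":[0.075,0.449,-0.3],"turn":0},
    {"claw":0.5,"dp":[0.075,0.449,-0.3],"turn":0},
    {"claw":0.5,"dp":[0.075,0.449,-0.3],"turn":0},
    {"claw":0.5,"dp":[0.075,0.449,-0.3],"turn":0},
    {"claw":0.5,"dp":[0.075,0.449,-0.3],"turn":0},
    {"claw":0.5,"dp":[0.075,0.449,-0.3],"turn":0},
    {"claw":0.5,"dp":[0.075,0.449,-0.3],"turn":0},
    {"claw":0.5,"dp":[0.075,0.449,-0.3],"turn":0},
    {"claw":0.5,"dp":[0.075,0.449,-0.3],"turn":0},
    {"claw":0.5,"dp":[0.075,0.449,-0.3],"turn":0},
    {"claw":0.5,"dp":[0.075,0.449,-0.3],"turn":0}
  ]
}}

```text
clock: 9.0
position: [0.5103, 0.399, 0.3675]
tcp_rot: [0.028, 1.0, -0.0, -0.001]
force: [-0.2, -0.8, -3.9]
opening: 0.627
```

```bash
python3 look.py wrist4 rack pan; python3 -c "
from h import *
print(get_obs()['force'])"
```

```text
[0.5103 0.399  0.3675] [ 0.6446  0.3376  1.4208  0.0012  1.3858 -0.8709] 9.0
rack [([269.3, 138.2], 0.73, array([0.486, 0.42 , 0.1  ])), ([25.6, 133.1], 0.32, array([ 0.433, -0.012,  0.1  ]))]
pan [([271.0, 148.0], 0.92, array([0.496, 0.421, 0.124]))]
[ 0.37037218  0.94841424 -2.88107511]
```

View pics/wrist4.png

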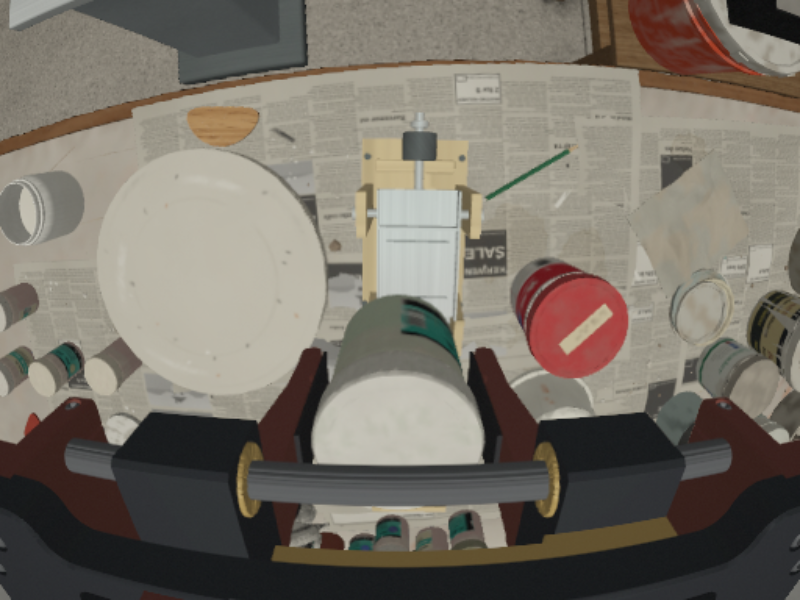

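```bash
python3 - <<'E'
from ov import *
v=np.load("pics/wrist4.npz")
crop(v,215,75,325,215,"o3",[])
E
```

```text
(no output)
```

View pics/o3.png

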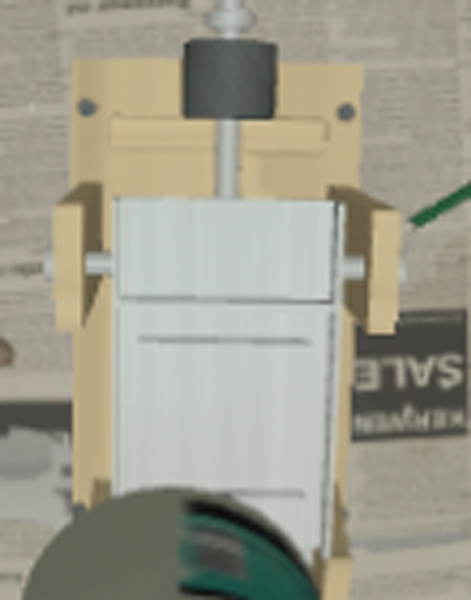

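```bash
python3 - <<'E'
from ov import *
np.set_printoptions(precision=4,suppress=True)
v=np.load("pics/wrist4.npz"); k=600/140
f=lambda x,y,z=.124:atz(v,np.array([215+x/k-.5+.5/k,75+y/k-.5+.5/k]),z,True)
for n,a in {"l1L":(140,340),"l1R":(310,342),"l2R":(303,494),"fenceL":(118,300),"fenceR":(332,301),"endL":(117,200),"endR":(337,202),"fl_L":(115,250,.13),"fl_L2":(113,450,.13),"fl_R":(338,250,.13),"fl_R2":(328,450,.13),"axL":(95,262,.117),"axR":(355,268,.117),"chL":(68,265,.132),"chR":(385,268,.132),"baseL":(75,60,.008),"baseR":(365,65,.008)}.items(): print(n,f(*a))
E
```

```text
l1L [0.5027 0.388  0.124 ]
l1R [0.5062 0.443  0.124 ]
l2R [0.5579 0.4392 0.124 ]
fenceL [0.4891 0.3817 0.124 ]
fenceR [0.4931 0.4506 0.124 ]
endL [0.4569 0.3835 0.124 ]
endR [0.461  0.4533 0.124 ]
fl_L [0.4722 0.3821 0.13  ]
fl_L2 [0.5374 0.3771 0.13  ]
fl_R [0.4758 0.4523 0.13  ]
fl_R2 [0.5413 0.4473 0.13  ]
axL [0.4772 0.3747 0.117 ]
axR [0.4835 0.4594 0.117 ]
chL [0.4758 0.3672 0.132 ]
chR [0.4818 0.4669 0.132 ]
baseL [0.407  0.3647 0.008 ]
baseR [0.4147 0.4817 0.008 ]
```

```bash
python3 -c "
from h import *
plan(.529,.4135,.165,1.50)"
```

```text
j6 est -0.84
dp [-0.0184, 0.0184, 0.2017] turn 0.0123 rows~ 5 curjaw 1.512 t 9.2
```

{"fn": "servo_tool", "kwargs": {
  "commands": [
    {"claw":0.5,"dp":[-0.018,0.018,0.04],"turn":0.012},
    {"claw":0.5,"dp":[-0.018,0.018,0.08],"turn":0.012},
    {"claw":0.5,"dp":[-0.018,0.018,0.12],"turn":0.012},
    {"claw":0.5,"dp":[-0.018,0.018,0.155],"turn":0.012},
    {"claw":0.5,"dp":[-0.018,0.018,0.18],"turn":0.012},
    {"claw":0.5,"dp":[-0.018,0.018,0.195],"turn":0.012},
    {"claw":0.5,"dp":[-0.018,0.018,0.199],"turn":0.012},
    {"claw":0.5,"dp":[-0.018,0.018,0.199],"turn":0.012},
    {"claw":0.5,"dp":[-0.018,0.018,0.199],"turn":0.012}
  ]
}}

```text
clock: 9.9
position: [0.5293, 0.4127, 0.1683]
tcp_rot: [0.036, 0.999, -0.001, -0.002]
force: [1.0, 0.6, -0.9]
opening: 0.626
```

```bash
cat > two.py <<'E'
from ov import *
import sys
n=sys.argv[1]
a=snapshot("scene");b=snapshot("side")
o=get_obs();print(np.round(o["position"],4),np.round(o["force"],2),o["clock"])
def cr(s,x0,y0,x1,y1): return cv2.resize(s["frame"][y0:y1,x0:x1,::-1],(400,400),interpolation=cv2.INTER_CUBIC)
cv2.imwrite("pics/%s.png"%n,np.hstack([cr(a,80,140,280,340),cr(b,120,180,300,360)]))
E
python3 two.py t1
```

```text
[0.5297 0.4134 0.1694] [-0.28  0.08 -1.92] 10.0
```

View pics/t1.png

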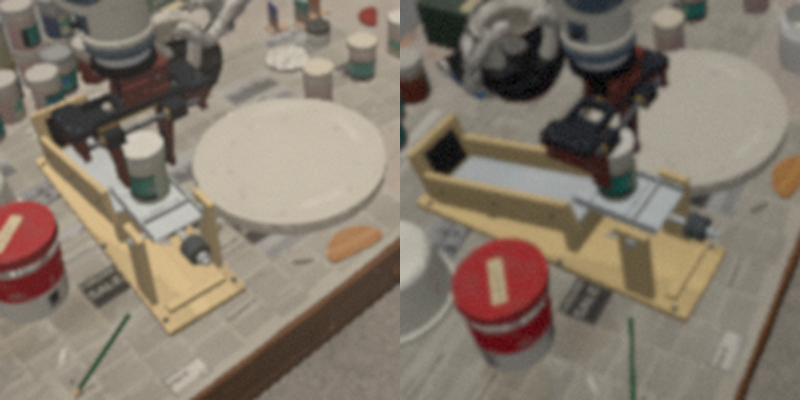

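```bash
python3 - <<'E'
from ov import *
a=snapshot("scene");b=snapshot("side")
c=(.5305,.4135)
import ov
for s,n,bx in ((a,"u1",(80,140,280,340)),(b,"u2",(120,180,300,360))):
    crop(s,*bx,n,[((*c,.13),.026,(255,0,0)),((*c,.212),.0275,(0,0,255))],fish=False)
im=np.hstack([cv2.resize(cv2.imread("pics/%s.png"%n),(400,400)) for n in("u1","u2")]);cv2.imwrite("pics/u.png",im)
E
```

```text
(no output)
```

View pics/u.png

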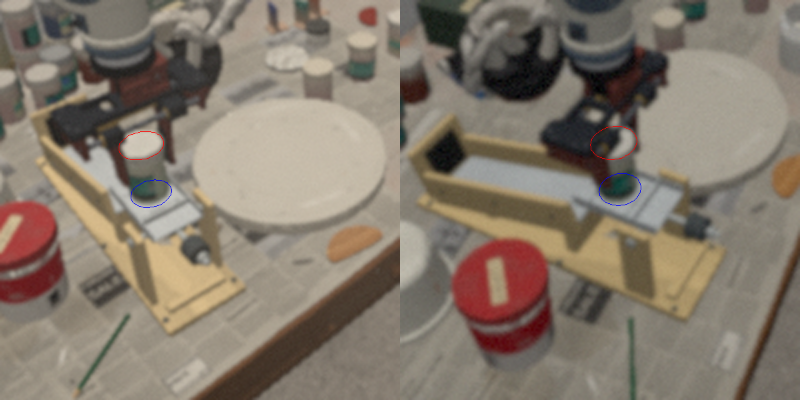

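{"fn": "servo_tool", "kwargs": {
  "commands": [
    {"claw":0.5,"dp":[0,0,0.003],"turn":0},
    {"claw":0.5,"dp":[0,0,0.005],"turn":0},
    {"claw":0.5,"dp":[0,0,0.006],"turn":0},
    {"claw":0.5,"dp":[0,0,0.006],"turn":0},
    {"claw":0.5,"dp":[0,0,0.006],"turn":0}
  ]
}}

```text
clock: 10.52
position: [0.5292, 0.4135, 0.1632]
tcp_rot: [0.035, 0.999, -0.0, -0.001]
force: [-0.1, -1.0, -3.2]
opening: 0.627
```

{"fn": "servo_tool", "kwargs": {
  "commands": [
    {"claw":0.75,"dp":[0,0,0.001],"turn":0},
    {"claw":0.75,"dp":[0,0,0.001],"turn":0},
    {"claw":1,"dp":[0,0,0.001],"turn":0},
    {"claw":1,"dp":[0,0,0.001],"turn":0},
    {"claw":1,"dp":[0,0,0.001],"turn":0},
    {"claw":1,"dp":[0,0,-0.04],"turn":0},
    {"claw":1,"dp":[0,0,-0.08],"turn":0},
    {"claw":1,"dp":[0,0,-0.12],"turn":0},
    {"claw":1,"dp":[0,0,-0.12],"turn":0}
  ]
}}

```text
clock: 11.27
position: [0.5329, 0.4161, 0.2927]
tcp_rot: [0.035, 0.999, 0.004, 0.004]
force: [1.2, 1.2, 1.1]
opening: 1.0
```

```bash
python3 two.py t2
```

```text
[0.5304 0.4142 0.2856] [-0.36 -0.63  0.92] 11.3667
```

View pics/t2.png

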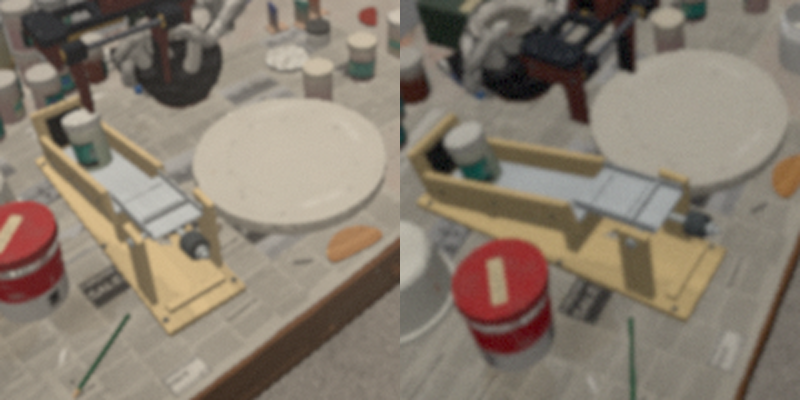

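```bash
python3 -c "
from h import *
plan(.562,-.174,.038,1.50)"
```

```text
j6 est -1.8
dp [-0.0728, -0.5851, 0.2463] turn 0.0002 rows~ 16 curjaw 1.5 t 11.4
```

{"fn": "servo_tool", "kwargs": {
  "commands": [
    {"claw":1,"dp":[-0.073,-0.585,0.1],"turn":0},
    {"claw":1,"dp":[-0.073,-0.585,0.1],"turn":0},
    {"claw":1,"dp":[-0.073,-0.585,0.1],"turn":0},
    {"claw":1,"dp":[-0.073,-0.585,0.1],"turn":0},
    {"claw":1,"dp":[-0.073,-0.585,0.1],"turn":0},
    {"claw":1,"dp":[-0.073,-0.585,0.1],"turn":0},
    {"claw":1,"dp":[-0.073,-0.585,0.1],"turn":0},
    {"claw":1,"dp":[-0.073,-0.585,0.1],"turn":0},
    {"claw":1,"dp":[-0.073,-0.585,0.1],"turn":0},
    {"claw":1,"dp":[-0.073,-0.585,0.1],"turn":0},
    {"claw":1,"dp":[-0.073,-0.585,0.1],"turn":0},
    {"claw":1,"dp":[-0.073,-0.585,0.1],"turn":0},
    {"claw":1,"dp":[-0.073,-0.585,0.1],"turn":0},
    {"claw":1,"dp":[-0.073,-0.585,0.1],"turn":0},
    {"claw":1,"dp":[-0.073,-0.585,0.1],"turn":0},
    {"claw":1,"dp":[-0.073,-0.585,0.1],"turn":0}
  ]
}}

```text
clock: 12.7
position: [0.5606, -0.1769, 0.1819]
tcp_rot: [0.037, 0.999, 0.001, -0.001]
force: [0.1, 1.0, 0.1]
opening: 1.001
```

```bash
python3 look.py wrist5; python3 -c "
from h import *
plan(.562,-.174,.038,1.50)"
```

```text
[ 0.5606 -0.1769  0.1819] [-0.3271  0.42    1.743   0.0026  0.9818 -1.8246] 12.7
rack []
pan []
jar_a [([256.3, 192.5], 0.85, array([ 0.576, -0.177,  0.041])), ([223.5, 268.3], 0.7, array([ 0.669, -0.223,  0.041])), ([406.1, 237.7], 0.6, array([0.651, 0.007, 0.041])), ([315.2, 259.9], 0.59, array([ 0.667, -0.113,  0.041]))]
slip_jar [([365.8, 52.7], 0.79, array([ 0.433, -0.055,  0.049])), ([173.1, 74.0], 0.54, array([ 0.444, -0.25 ,  0.049]))]
brush [([177.8, 72.7], 0.78, array([ 0.438, -0.256,  0.004]))]
brush_tip [([168.8, 74.6], 0.63, array([ 0.439, -0.267,  0.004]))]
bisque_cup []
j6 est -1.8
dp [0.0004, -0.0014, 0.1466] turn 0.002 rows~ 4 curjaw 1.502 t 13.1
```

View pics/wrist5.png

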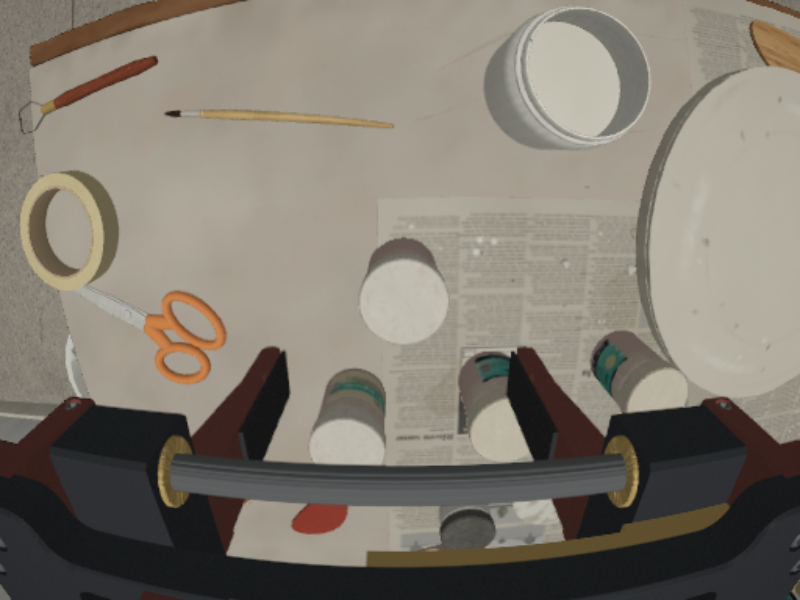

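```bash
python3 - <<'E'
from h import *
np.set_printoptions(precision=4,suppress=True)
v=np.load("pics/wrist5.npz")
for p,z in (((404,300),.082),((348,444),.082),((501,425),.082),((655,393),.082),((566,73),.098)): print(atz(v,np.array(p)*.64,z,True))
E
```

```text
[ 0.5624 -0.1743  0.082 ]
[ 0.6633 -0.2199  0.082 ]
[ 0.6569 -0.1146  0.082 ]
[0.6479 0.0035 0.082 ]
[ 0.4353 -0.0771  0.098 ]
```

{"fn": "servo_tool", "kwargs": {
  "commands": [
    {"claw":1,"dp":[0,0,0.04],"turn":0},
    {"claw":1,"dp":[0,0,0.08],"turn":0},
    {"claw":1,"dp":[0,0,0.12],"turn":0},
    {"claw":1,"dp":[0,0,0.143],"turn":0},
    {"claw":1,"dp":[0,0,0.143],"turn":0},
    {"claw":1,"dp":[0,0,0.143],"turn":0},
    {"claw":0.5,"dp":[0,0,0.143],"turn":0},
    {"claw":0.5,"dp":[0,0,0.143],"turn":0},
    {"claw":0.5,"dp":[0,0,0.143],"turn":0},
    {"claw":0.5,"dp":[0,0,0.143],"turn":0},
    {"claw":0.5,"dp":[0,0,0.143],"turn":0},
    {"claw":0.5,"dp":[0,0,0.143],"turn":0},
    {"claw":0.5,"dp":[0,0,0.143],"turn":0},
    {"claw":0.5,"dp":[0,0,0.143],"turn":0}
  ]
}}

```text
clock: 14.27
position: [0.563, -0.1729, 0.0425]
tcp_rot: [0.034, 0.999, 0.001, 0.001]
force: [-1.6, 0.3, 7.7]
opening: 0.619
```

```bash
python3 -c "
from h import *
print(get_obs()['opening'],get_obs()['position'])
plan(.529,.4135,.26,1.50)"
```

```text
0.6193040383895326 [ 0.56296931 -0.17290123  0.04253238]
j6 est -0.84
dp [0.0737, 0.5831, -0.2165] turn 0.002 rows~ 16 curjaw 1.502 t 14.3
```

{"fn": "servo_tool", "kwargs": {
  "commands": [
    {"claw":0.5,"dp":[0,0,-0.04],"turn":0},
    {"claw":0.5,"dp":[0,0,-0.08],"turn":0},
    {"claw":0.5,"dp":[0.074,0.583,-0.217],"turn":0},
    {"claw":0.5,"dp":[0.074,0.583,-0.217],"turn":0},
    {"claw":0.5,"dp":[0.074,0.583,-0.217],"turn":0},
    {"claw":0.5,"dp":[0.074,0.583,-0.217],"turn":0},
    {"claw":0.5,"dp":[0.074,0.583,-0.217],"turn":0},
    {"claw":0.5,"dp":[0.074,0.583,-0.217],"turn":0},
    {"claw":0.5,"dp":[0.074,0.583,-0.217],"turn":0},
    {"claw":0.5,"dp":[0.074,0.583,-0.217],"turn":0},
    {"claw":0.5,"dp":[0.074,0.583,-0.217],"turn":0},
    {"claw":0.5,"dp":[0.074,0.583,-0.217],"turn":0},
    {"claw":0.5,"dp":[0.074,0.583,-0.217],"turn":0},
    {"claw":0.5,"dp":[0.074,0.583,-0.217],"turn":0},
    {"claw":0.5,"dp":[0.074,0.583,-0.217],"turn":0},
    {"claw":0.5,"dp":[0.074,0.583,-0.217],"turn":0},
    {"claw":0.5,"dp":[0.074,0.583,-0.217],"turn":0},
    {"claw":0.5,"dp":[0.074,0.583,-0.217],"turn":0},
    {"claw":0.5,"dp":[0.074,0.583,-0.217],"turn":0}
  ]
}}

```text
clock: 15.85
position: [0.5279, 0.4142, 0.2598]
tcp_rot: [0.033, 0.999, 0.0, 0.001]
force: [-0.8, -0.7, -2.5]
opening: 0.619
```

```bash
python3 look.py w6 pan; python3 -c "
from h import *
print(get_obs()['opening'],get_obs()['force'])
plan(.529,.4135,.168,1.50)"
```

```text
[0.5279 0.4142 0.2598] [ 0.6477  0.4541  1.49   -0.0004  1.1955 -0.8562] 15.85
pan [([257.2, 142.2], 0.77, array([0.489, 0.418, 0.124]))]
0.6176961356660657 [-0.17865893  0.414506   -2.37069636]
j6 est -0.84
dp [-0.0007, 0.0013, 0.0915] turn 0.0017 rows~ 3 curjaw 1.502 t 15.9
```

View pics/w6.png

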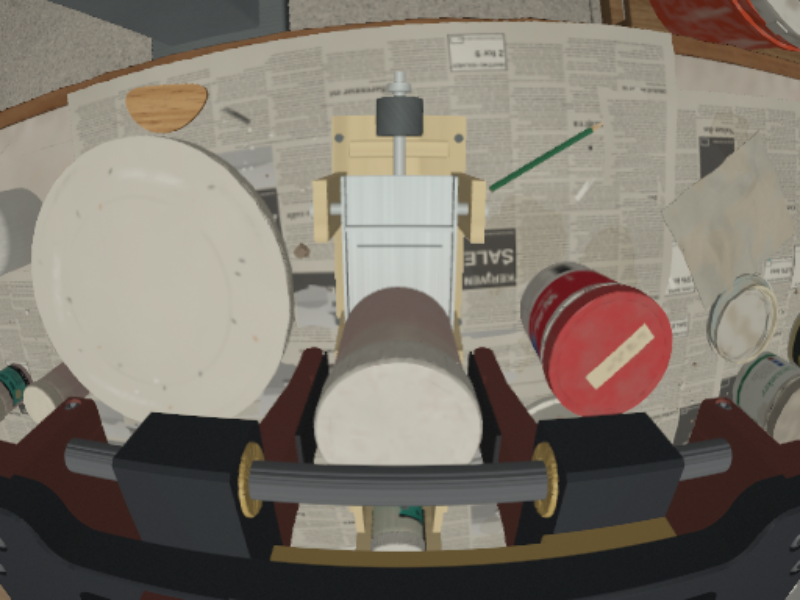

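{"fn": "servo_tool", "kwargs": {
  "commands": [
    {"claw":0.5,"dp":[0,0.001,0.035],"turn":0},
    {"claw":0.5,"dp":[0,0.001,0.06],"turn":0},
    {"claw":0.5,"dp":[0,0.001,0.08],"turn":0},
    {"claw":0.5,"dp":[0,0.001,0.088],"turn":0},
    {"claw":0.5,"dp":[0,0.001,0.0905],"turn":0},
    {"claw":0.5,"dp":[0,0.001,0.0915],"turn":0},
    {"claw":0.5,"dp":[0,0.001,0.0915],"turn":0},
    {"claw":0.5,"dp":[0,0.001,0.0915],"turn":0},
    {"claw":0.5,"dp":[0,0.001,0.0915],"turn":0}
  ]
}}

```text
clock: 16.7
position: [0.529, 0.4136, 0.1694]
tcp_rot: [0.035, 0.999, 0.001, 0.001]
force: [0.2, -0.2, -1.8]
opening: 0.618
```

{"fn": "servo_tool", "kwargs": {
  "commands": [
    {"claw":0.75,"dp":[0,0,0],"turn":0},
    {"claw":0.75,"dp":[0,0,0],"turn":0},
    {"claw":1,"dp":[0,0,0],"turn":0},
    {"claw":1,"dp":[0,0,0],"turn":0},
    {"claw":1,"dp":[0,0,0],"turn":0},
    {"claw":1,"dp":[0,0,-0.04],"turn":0},
    {"claw":1,"dp":[0,0,-0.08],"turn":0},
    {"claw":1,"dp":[0,0,-0.12],"turn":0},
    {"claw":1,"dp":[0,0,-0.12],"turn":0}
  ]
}}

```text
clock: 17.45
position: [0.5319, 0.4159, 0.2988]
tcp_rot: [0.035, 0.999, 0.005, 0.007]
force: [1.7, 0.8, 1.3]
opening: 0.995
```

```bash
python3 two.py t3
```

```text
[0.5294 0.4141 0.2917] [-0.8  -0.47 -0.33] 17.55
```

View pics/t3.png

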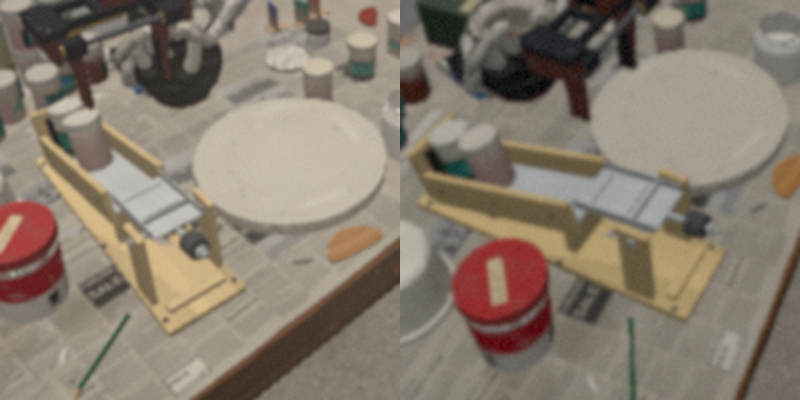

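```bash
python3 -c "
from h import *
plan(.650,.004,.14,.58)"
```

```text
j6 est -0.57
dp [-0.1477, -0.4015, 0.1508] turn 0.9218 rows~ 11 curjaw 1.502 t 17.6
```

{"fn": "servo_tool", "kwargs": {
  "commands": [
    {"claw":1,"dp":[-0.148,-0.4,0.05],"turn":0.92},
    {"claw":1,"dp":[-0.148,-0.4,0.05],"turn":0.92},
    {"claw":1,"dp":[-0.148,-0.4,0.05],"turn":0.92},
    {"claw":1,"dp":[-0.148,-0.4,0.05],"turn":0.92},
    {"claw":1,"dp":[-0.148,-0.4,0.05],"turn":0.92},
    {"claw":1,"dp":[-0.148,-0.4,0.05],"turn":0.92},
    {"claw":1,"dp":[-0.148,-0.4,0.05],"turn":0.92},
    {"claw":1,"dp":[-0.148,-0.4,0.05],"turn":0.92},
    {"claw":1,"dp":[-0.148,-0.4,0.05],"turn":0.92},
    {"claw":1,"dp":[-0.148,-0.4,0.05],"turn":0.92},
    {"claw":1,"dp":[-0.148,-0.4,0.05],"turn":0.92},
    {"claw":1,"dp":[-0.148,-0.4,0.09],"turn":0.92},
    {"claw":1,"dp":[-0.148,-0.4,0.11],"turn":0.92},
    {"claw":1,"dp":[-0.148,-0.4,0.11],"turn":0.92}
  ]
}}

```text
clock: 18.72
position: [0.6458, 0.0051, 0.1743]
tcp_rot: [0.475, 0.88, 0.001, -0.003]
force: [-0.6, 0.4, -0.7]
opening: 0.996
```

```bash
python3 look.py w7 jar_a slip_jar brush; python3 -c "
from h import *
plan(.650,.004,.04,.58)"
```

```text
[0.6458 0.0051 0.1743] [-0.0126  0.5097  1.6124  0.0051  1.0244 -0.5961] 18.7167
jar_a [([213.9, 266.5], 0.87, array([ 0.662, -0.11 ,  0.041])), ([267.4, 189.6], 0.86, array([0.662, 0.003, 0.041])), ([173.7, 334.7], 0.78, array([ 0.673, -0.246,  0.041]))]
slip_jar [([94.4, 110.8], 0.7, array([ 0.46 , -0.022,  0.049]))]
brush [([56.6, 227.6], 0.55, array([ 0.446, -0.222,  0.004]))]
j6 est -0.57
dp [-0.001, -0.0029, 0.1418] turn 0.0024 rows~ 4 curjaw 0.582 t 18.9
```

View pics/w7.png

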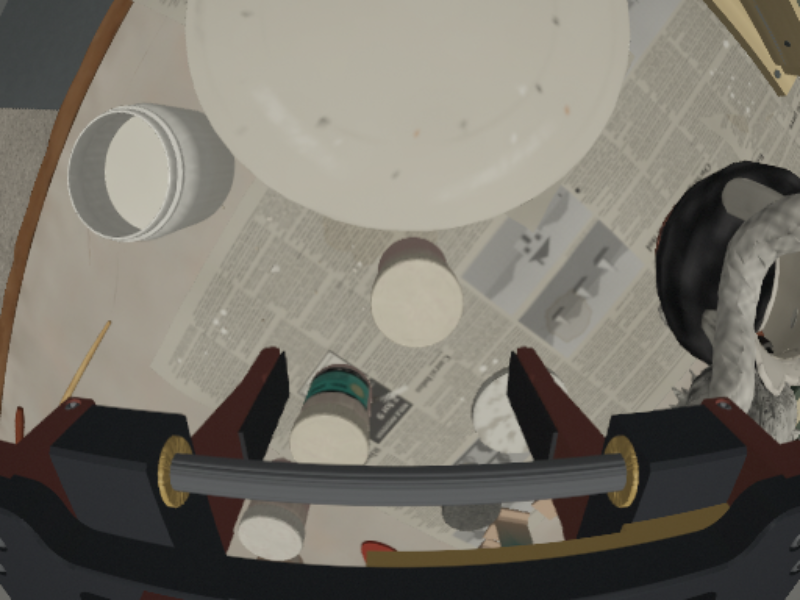

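```bash
python3 - <<'E'
from h import *
np.set_printoptions(precision=4,suppress=True)
v=np.load("pics/w7.npz")
for p,z in (((417,302),.082),((331,433),.082),((270,530),.082),((128,172),.098),((140,185),.055)): print(atz(v,np.array(p)*.64,z,True))
E
```

```text
[0.6546 0.0093 0.082 ]
[ 0.6584 -0.097   0.082 ]
[ 0.6651 -0.2104  0.082 ]
[ 0.471  -0.0121  0.098 ]
[ 0.4609 -0.0304  0.055 ]
```

```bash
python3 look.py w8 jar_a slip_jar; python3 -c "
from h import *
plan(.653,.005,.04,.58)"
```

```text
[0.6508 0.0059 0.1818] [-0.0113  0.5024  1.6049  0.0049  1.0267 -0.5963] 18.9167
jar_a [([210.0, 265.0], 0.86, array([ 0.666, -0.115,  0.041])), ([261.1, 184.3], 0.86, array([0.661, 0.003, 0.041])), ([175.1, 330.4], 0.63, array([ 0.68 , -0.244,  0.041]))]
slip_jar [([92.7, 107.5], 0.76, array([ 0.46 , -0.022,  0.049]))]
j6 est -0.57
dp [-0.0015, -0.0001, 0.1424] turn 0.0023 rows~ 4 curjaw 0.582 t 19.1
```

{"fn": "servo_tool", "kwargs": {
  "commands": [
    {"claw":1,"dp":[-0.001,0,0.04],"turn":0},
    {"claw":1,"dp":[-0.001,0,0.08],"turn":0},
    {"claw":1,"dp":[-0.001,0,0.12],"turn":0},
    {"claw":1,"dp":[-0.001,0,0.142],"turn":0},
    {"claw":1,"dp":[-0.001,0,0.142],"turn":0},
    {"claw":1,"dp":[-0.001,0,0.142],"turn":0},
    {"claw":0.5,"dp":[-0.001,0,0.142],"turn":0},
    {"claw":0.5,"dp":[-0.001,0,0.142],"turn":0},
    {"claw":0.5,"dp":[-0.001,0,0.142],"turn":0},
    {"claw":0.5,"dp":[-0.001,0,0.142],"turn":0},
    {"claw":0.5,"dp":[-0.001,0,0.142],"turn":0},
    {"claw":0.5,"dp":[-0.001,0,0.142],"turn":0},
    {"claw":0.5,"dp":[-0.001,0,0.142],"turn":0},
    {"claw":0.5,"dp":[-0.001,0,0.142],"turn":0}
  ]
}}

```text
clock: 20.23
position: [0.6537, 0.0055, 0.0415]
tcp_rot: [0.474, 0.88, 0.004, 0.004]
force: [0.1, 0.2, 6.4]
opening: 0.623
```

```bash
python3 -c "
from h import *
print(get_obs()['opening'],get_obs()['position'])
plan(.529,.4135,.26,1.50)"
```

```text
0.622774732809677 [0.65365321 0.00548227 0.04151647]
j6 est -0.84
dp [0.4088, 0.1227, -0.2181] turn -0.9177 rows~ 12 curjaw 0.582 t 20.2
```

{"fn": "servo_tool", "kwargs": {
  "commands": [
    {"claw":0.5,"dp":[0,0,-0.04],"turn":0},
    {"claw":0.5,"dp":[0,0,-0.08],"turn":0},
    {"claw":0.5,"dp":[0.409,0.123,-0.218],"turn":-0.92},
    {"claw":0.5,"dp":[0.409,0.123,-0.218],"turn":-0.92},
    {"claw":0.5,"dp":[0.409,0.123,-0.218],"turn":-0.92},
    {"claw":0.5,"dp":[0.409,0.123,-0.218],"turn":-0.92},
    {"claw":0.5,"dp":[0.409,0.123,-0.218],"turn":-0.92},
    {"claw":0.5,"dp":[0.409,0.123,-0.218],"turn":-0.92},
    {"claw":0.5,"dp":[0.409,0.123,-0.218],"turn":-0.92},
    {"claw":0.5,"dp":[0.409,0.123,-0.218],"turn":-0.92},
    {"claw":0.5,"dp":[0.409,0.123,-0.218],"turn":-0.92},
    {"claw":0.5,"dp":[0.409,0.123,-0.218],"turn":-0.92},
    {"claw":0.5,"dp":[0.409,0.123,-0.218],"turn":-0.92},
    {"claw":0.5,"dp":[0.409,0.123,-0.218],"turn":-0.92},
    {"claw":0.5,"dp":[0.409,0.123,-0.218],"turn":-0.92},
    {"claw":0.5,"dp":[0.409,0.123,-0.218],"turn":-0.92}
  ]
}}

```text
clock: 21.57
position: [0.5287, 0.4131, 0.2591]
tcp_rot: [0.034, 0.999, 0.002, 0.005]
force: [0.5, -0.5, -1.4]
opening: 0.625
```

```bash
python3 look.py w9 pan;  python3 -c "
from h import *
print(get_obs()['opening'],get_obs()['position'],get_obs()['force'],get_obs()['tcp_rot'])
plan(.529,.4135,.167,1.50)"
```

```text
[0.5287 0.4131 0.2591] [ 0.6471  0.4512  1.4962 -0.0038  1.1848 -0.8542] 21.5667
pan [([254.7, 137.3], 0.82, array([0.486, 0.415, 0.124]))]
0.6245431588213077 [0.5291767  0.4122361  0.25898379] [ 0.53835683 -0.0619432  -0.99168514] [0.0348727  0.99938003 0.00153724 0.00459233]
j6 est -0.84
dp [0.0011, 0.0009, 0.092] turn 0.0011 rows~ 3 curjaw 1.501 t 21.7
```

View pics/w9.png

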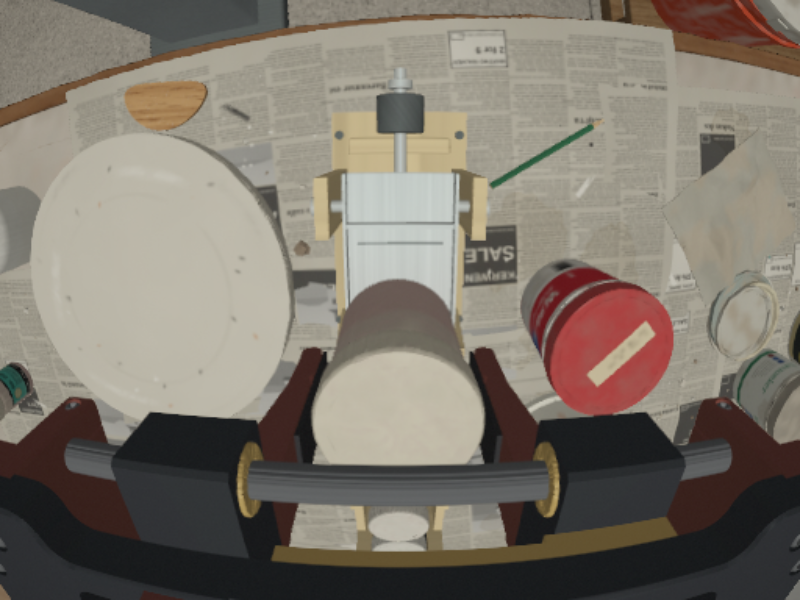

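{"fn": "servo_tool", "kwargs": {
  "commands": [
    {"claw":0.5,"dp":[0.001,0.001,0.035],"turn":0},
    {"claw":0.5,"dp":[0.001,0.001,0.06],"turn":0},
    {"claw":0.5,"dp":[0.001,0.001,0.08],"turn":0},
    {"claw":0.5,"dp":[0.001,0.001,0.088],"turn":0},
    {"claw":0.5,"dp":[0.001,0.001,0.0905],"turn":0},
    {"claw":0.5,"dp":[0.001,0.001,0.092],"turn":0},
    {"claw":0.5,"dp":[0.001,0.001,0.092],"turn":0},
    {"claw":0.5,"dp":[0.001,0.001,0.092],"turn":0},
    {"claw":0.5,"dp":[0.001,0.001,0.092],"turn":0}
  ]
}}

```text
clock: 22.42
position: [0.5298, 0.4139, 0.1684]
tcp_rot: [0.035, 0.999, 0.002, 0.005]
force: [1.4, -0.3, -0.7]
opening: 0.626
```

{"fn": "servo_tool", "kwargs": {
  "commands": [
    {"claw":0.75,"dp":[0,0,0],"turn":0},
    {"claw":0.75,"dp":[0,0,0],"turn":0},
    {"claw":1,"dp":[0,0,0],"turn":0},
    {"claw":1,"dp":[0,0,0],"turn":0},
    {"claw":1,"dp":[0,0,0],"turn":0},
    {"claw":1,"dp":[0,0,-0.04],"turn":0},
    {"claw":1,"dp":[0,0,-0.08],"turn":0},
    {"claw":1,"dp":[0,0,-0.12],"turn":0},
    {"claw":1,"dp":[0,0,-0.12],"turn":0}
  ]
}}

```text
clock: 23.17
position: [0.5316, 0.4159, 0.2977]
tcp_rot: [0.035, 0.999, 0.007, 0.011]
force: [0.1, 1.5, 0.5]
opening: 1.001
```

```bash
python3 two.py t4
```

```text
[0.5292 0.4141 0.2906] [ 0.52  0.7  -0.82] 23.2667
```

View pics/t4.png

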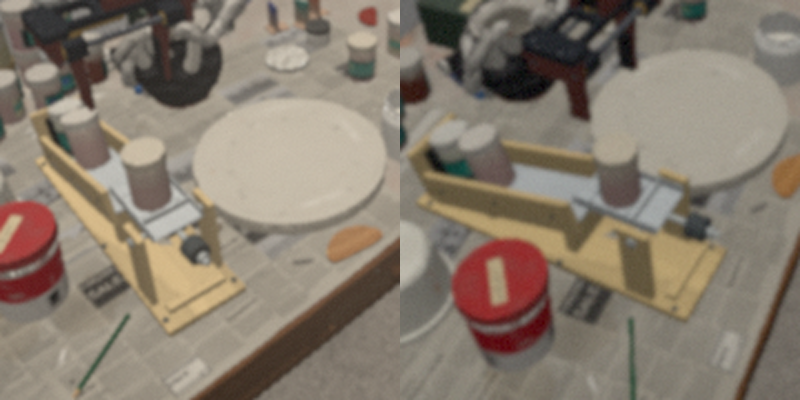

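```bash
python3 - <<'E'
from h import *
import cv2
np.set_printoptions(precision=4,suppress=True)
print(get_obs()["tcp_rot"])
plan(.530,.4138,.168,1.50)
# wheel centre from w9 (top outline)
v=np.load("pics/w9.npz")
P=[(33,268),(60,180),(115,140),(160,135),(220,165),(270,215),(290,270),(290,300),(283,340),(262,380)]
Q=np.array([atz(v,np.array(p)*.64,.038,True)[:2] for p in P])
A=np.c_[2*Q,np.ones(len(Q))];x=np.linalg.lstsq(A,(Q**2).sum(1),rcond=None)[0];print("wheel w9",x[:2],np.sqrt(x[2]+x[0]**2+x[1]**2))
v=np.load("pics/wrist3.npz")
P=[(541,275),(560,210),(600,160),(640,142),(690,138),(740,165),(770,220),(775,280),(755,340),(720,385),(690,402)]
Q=np.array([atz(v,np.array(p)*.64,.038,True)[:2] for p in P])
A=np.c_[2*Q,np.ones(len(Q))];x=np.linalg.lstsq(A,(Q**2).sum(1),rcond=None)[0];print("wheel w3",x[:2],np.sqrt(x[2]+x[0]**2+x[1]**2))
E
```

```text
[0.0349 0.9994 0.0036 0.0071]
j6 est -0.84
dp [0.0009, -0.0011, 0.1226] turn 0.0011 rows~ 3 curjaw 1.501 t 23.3
wheel w9 [0.5468 0.1676] 0.14761618948625957
wheel w3 [0.5519 0.1617] 0.15516532021613705
```

{"fn": "servo_tool", "kwargs": {
  "commands": [
    {"claw":1,"dp":[0,0,0],"turn":0},
    {"claw":1,"dp":[0,0,0],"turn":0},
    {"claw":1,"dp":[0,0,0],"turn":0},
    {"claw":1,"dp":[0,0,0],"turn":0}
  ]
}}

```text
clock: 23.6
position: [0.5287, 0.4137, 0.2891]
tcp_rot: [0.035, 0.999, 0.003, 0.006]
force: [-0.9, -0.4, -0.9]
opening: 0.999
```

```bash
python3 - <<'E'
from h import *
np.set_printoptions(precision=4,suppress=True)
o=get_obs();print(o["tcp_rot"],o["joints"],o["joint_vel"],R.from_quat(o["tcp_rot"]).as_matrix()[:,2])
plan(.530,.4138,.168,1.50)
E
python3 two.py t5
```

```text
[0.0349 0.9994 0.0028 0.0061] [ 0.6478  0.4241  1.4685 -0.0036  1.2359 -0.852 ] [ 0.0029 -0.0024 -0.0047  0.0017  0.0005  0.0007] [ 0.0124  0.0052 -0.9999]
j6 est -0.84
dp [0.0002, -0.0005, 0.1211] turn 0.001 rows~ 3 curjaw 1.501 t 23.6
[0.5289 0.4139 0.2896] [-0.51 -0.01  0.3 ] 23.7
```

View pics/t5.png

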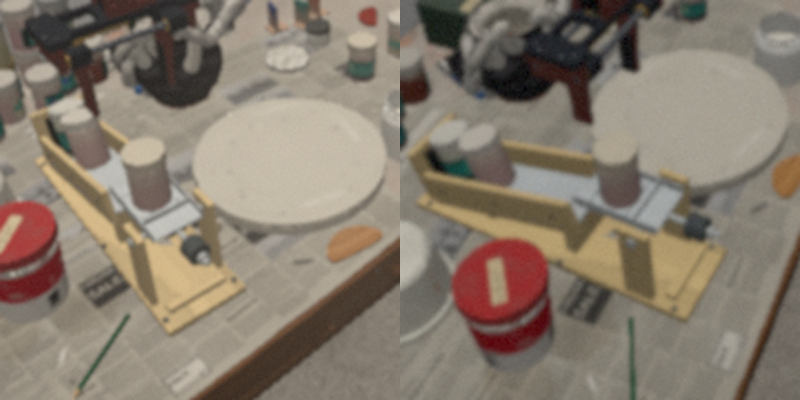

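{"fn": "servo_tool", "kwargs": {
  "commands": [
    {"claw":1,"dp":[0,0,0.02],"turn":0},
    {"claw":1,"dp":[0,0,0.05],"turn":0},
    {"claw":1,"dp":[0,0,0.08],"turn":0},
    {"claw":1,"dp":[0,0,0.105],"turn":0},
    {"claw":1,"dp":[0,0,0.118],"turn":0},
    {"claw":1,"dp":[0,0,0.121],"turn":0},
    {"claw":1,"dp":[0,0,0.121],"turn":0},
    {"claw":1,"dp":[0,0,0.121],"turn":0},
    {"claw":1,"dp":[0,0,0.121],"turn":0},
    {"claw":0.5,"dp":[0,0,0.121],"turn":0},
    {"claw":0.5,"dp":[0,0,0.121],"turn":0},
    {"claw":0.5,"dp":[0,0,0.121],"turn":0},
    {"claw":0.5,"dp":[0,0,0.121],"turn":0},
    {"claw":0.5,"dp":[0,0,0.121],"turn":0},
    {"claw":0.5,"dp":[0,0,0.121],"turn":0},
    {"claw":0.5,"dp":[0,0,0.121],"turn":0},
    {"claw":0.5,"dp":[0,0,0.121],"turn":0}
  ]
}}

```text
clock: 25.12
position: [0.5306, 0.4146, 0.1687]
tcp_rot: [0.035, 0.999, 0.003, 0.007]
force: [-0.2, 0.1, 1.4]
opening: 0.624
```

```bash
python3 - <<'E'
from h import *
np.set_printoptions(precision=4,suppress=True)
o=get_obs();print(o["tcp_rot"],o["opening"],o["position"],R.from_quat(o["tcp_rot"]).as_matrix()[:,2])
plan(.550,.164,.27,1.50)
E
```

```text
[0.0349 0.9994 0.0031 0.0066] 0.6238817287511216 [0.5306 0.4146 0.1687] [ 0.0133  0.0057 -0.9999]
j6 est -1.21
dp [-0.0381, -0.2479, -0.1024] turn 0.001 rows~ 7 curjaw 1.501 t 25.1
```

{"fn": "servo_tool", "kwargs": {
  "commands": [
    {"claw":0.5,"dp":[0,0,-0.02],"turn":0},
    {"claw":0.5,"dp":[0,0,-0.06],"turn":0},
    {"claw":0.5,"dp":[-0.01,-0.03,-0.1],"turn":0},
    {"claw":0.5,"dp":[-0.02,-0.07,-0.102],"turn":0},
    {"claw":0.5,"dp":[-0.03,-0.11,-0.102],"turn":0},
    {"claw":0.5,"dp":[-0.038,-0.15,-0.102],"turn":0},
    {"claw":0.5,"dp":[-0.038,-0.19,-0.102],"turn":0},
    {"claw":0.5,"dp":[-0.038,-0.225,-0.102],"turn":0},
    {"claw":0.5,"dp":[-0.038,-0.248,-0.102],"turn":0},
    {"claw":0.5,"dp":[-0.038,-0.248,-0.08],"turn":0},
    {"claw":0.5,"dp":[-0.038,-0.248,-0.05],"turn":0},
    {"claw":0.5,"dp":[-0.038,-0.248,-0.02],"turn":0},
    {"claw":0.5,"dp":[-0.038,-0.248,0.01],"turn":0},
    {"claw":0.5,"dp":[-0.038,-0.248,0.03],"turn":0},
    {"claw":0.5,"dp":[-0.038,-0.248,0.05],"turn":0},
    {"claw":0.5,"dp":[-0.038,-0.248,0.06],"turn":0},
    {"claw":0.5,"dp":[-0.038,-0.248,0.06],"turn":0},
    {"claw":0.5,"dp":[-0.038,-0.248,0.06],"turn":0}
  ]
}}

```text
clock: 26.62
position: [0.552, 0.1649, 0.1076]
tcp_rot: [0.035, 0.999, 0.003, 0.006]
force: [0.9, 0.8, -0.1]
opening: 0.621
```

```bash
python3 - <<'E'
from h import *
np.set_printoptions(precision=4,suppress=True)
o=get_obs();print(o["tcp_rot"],o["opening"],o["position"],o["force"])
plan(.550,.164,.084,1.50)
E
python3 look.py w10 slip_jar pan
```

```text
[0.0349 0.9994 0.003  0.0062] 0.6212771975955718 [0.552  0.1649 0.1076] [ 0.8724  0.7722 -0.0672]
j6 est -1.21
dp [0.0023, -0.0012, 0.0235] turn 0.001 rows~ 1 curjaw 1.501 t 26.6
[0.552  0.1649 0.1076] [ 0.2685  0.5031  1.8221  0.0028  0.8027 -1.2344] 26.6167
pan []
slip_jar [([44.5, 121.0], 0.76, array([ 0.463, -0.014,  0.049]))]
```

View pics/w10.png

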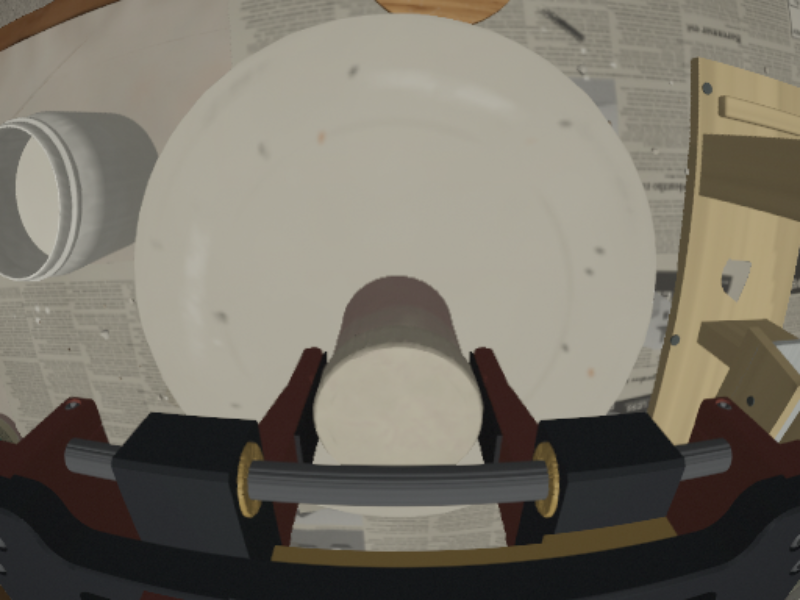

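{"fn": "servo_tool", "kwargs": {
  "commands": [
    {"claw":0.5,"dp":[0.002,-0.001,0.012],"turn":0},
    {"claw":0.5,"dp":[0.002,-0.001,0.018],"turn":0},
    {"claw":0.5,"dp":[0.002,-0.001,0.021],"turn":0},
    {"claw":0.5,"dp":[0.002,-0.001,0.023],"turn":0},
    {"claw":0.5,"dp":[0.002,-0.001,0.024],"turn":0},
    {"claw":0.5,"dp":[0.002,-0.001,0.024],"turn":0},
    {"claw":0.5,"dp":[0.002,-0.001,0.024],"turn":0}
  ]
}}

```text
clock: 27.35
position: [0.5514, 0.1645, 0.085]
tcp_rot: [0.035, 0.999, 0.003, 0.008]
force: [0.8, 0.1, 0.0]
opening: 0.625
```

{"fn": "servo_tool", "kwargs": {
  "commands": [
    {"claw":0.5,"dp":[0,0,0.0015],"turn":0},
    {"claw":0.5,"dp":[0,0,0.002],"turn":0},
    {"claw":0.5,"dp":[0,0,0.002],"turn":0},
    {"claw":0.7,"dp":[0,0,0.002],"turn":0},
    {"claw":0.7,"dp":[0,0,0.002],"turn":0},
    {"claw":0.9,"dp":[0,0,0.002],"turn":0},
    {"claw":1,"dp":[0,0,0.002],"turn":0},
    {"claw":1,"dp":[0,0,0.002],"turn":0},
    {"claw":1,"dp":[0,0,0.002],"turn":0},
    {"claw":1,"dp":[0,0,-0.03],"turn":0},
    {"claw":1,"dp":[0,0,-0.07],"turn":0},
    {"claw":1,"dp":[0,0,-0.11],"turn":0},
    {"claw":1,"dp":[0,0,-0.15],"turn":0},
    {"claw":1,"dp":[0,0,-0.17],"turn":0},
    {"claw":1,"dp":[0,0,-0.17],"turn":0},
    {"claw":1,"dp":[0,0,-0.17],"turn":0}
  ]
}}

```text
clock: 28.68
position: [0.5493, 0.1635, 0.2561]
tcp_rot: [0.035, 0.999, 0.004, 0.009]
force: [-0.4, -0.0, -0.3]
opening: 1.0
```

```bash
python3 - <<'E'
from h import *
np.set_printoptions(precision=4,suppress=True)
o=get_obs();print(o["tcp_rot"],o["opening"],o["position"])
plan(.662,-.111,.16,1.50)
s=snapshot("scene"); save(s,"sc2"); s=snapshot("side");save(s,"sd2")
E
```

```text
[0.0349 0.9993 0.0039 0.0091] 0.9996319321100262 [0.5493 0.1635 0.2561]
j6 est -1.67
dp [-0.1299, -0.2668, 0.0962] turn 0.0011 rows~ 8 curjaw 1.501 t 28.7
```

View pics/sc2.png

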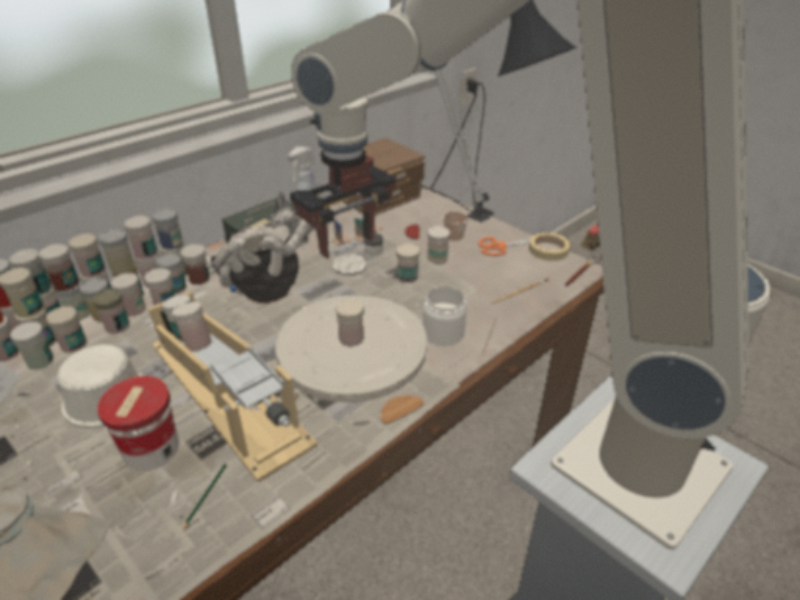

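{"fn": "servo_tool", "kwargs": {
  "commands": [
    {"claw":1,"dp":[-0.127,-0.268,0.03],"turn":0},
    {"claw":1,"dp":[-0.127,-0.268,0.03],"turn":0},
    {"claw":1,"dp":[-0.127,-0.268,0.03],"turn":0},
    {"claw":1,"dp":[-0.127,-0.268,0.03],"turn":0},
    {"claw":1,"dp":[-0.127,-0.268,0.03],"turn":0},
    {"claw":1,"dp":[-0.127,-0.268,0.03],"turn":0},
    {"claw":1,"dp":[-0.127,-0.268,0.03],"turn":0},
    {"claw":1,"dp":[-0.127,-0.268,0.03],"turn":0},
    {"claw":1,"dp":[-0.127,-0.268,0.07],"turn":0},
    {"claw":1,"dp":[-0.127,-0.268,0.11],"turn":0}
  ]
}}

```text
clock: 29.62
position: [0.6582, -0.1136, 0.1425]
tcp_rot: [0.036, 0.999, 0.003, 0.008]
force: [0.6, 0.3, 0.1]
opening: 1.0
```

{"fn": "servo_tool", "kwargs": {
  "commands": [
    {"claw":1,"dp":[0,0,0],"turn":0},
    {"claw":1,"dp":[0,0,0],"turn":0},
    {"claw":1,"dp":[0,0,0],"turn":0}
  ]
}}

```text
clock: 29.87
position: [0.6584, -0.1132, 0.143]
tcp_rot: [0.036, 0.999, 0.003, 0.008]
force: [-0.1, 0.4, -0.5]
opening: 1.002
```

```bash
python3 look.py w11 jar_a; python3 - <<'E'
from h import *
np.set_printoptions(precision=4,suppress=True)
o=get_obs();print(o["tcp_rot"],o["opening"],o["position"])
plan(.659,-.112,.04,1.50)
E
```

```text
[ 0.6584 -0.1132  0.143 ] [-0.1921  0.5694  1.5911  0.0102  0.9669 -1.6971] 29.8667
jar_a [([496.8, 77.1], 0.75, array([0.548, 0.165, 0.041])), ([143.2, 208.2], 0.73, array([ 0.671, -0.226,  0.041])), ([261.3, 199.9], 0.7, array([ 0.671, -0.108,  0.041])), ([58.8, 0.0], 0.2, array([ 0.444, -0.297,  0.041]))]
[0.0357 0.9993 0.0028 0.0095] 1.0018630374780912 [ 0.6596 -0.1134  0.1449]
j6 est -1.67
dp [0.0026, 0.0007, 0.1048] turn -0.0005 rows~ 3 curjaw 1.5 t 30.0
```

View pics/w11.png

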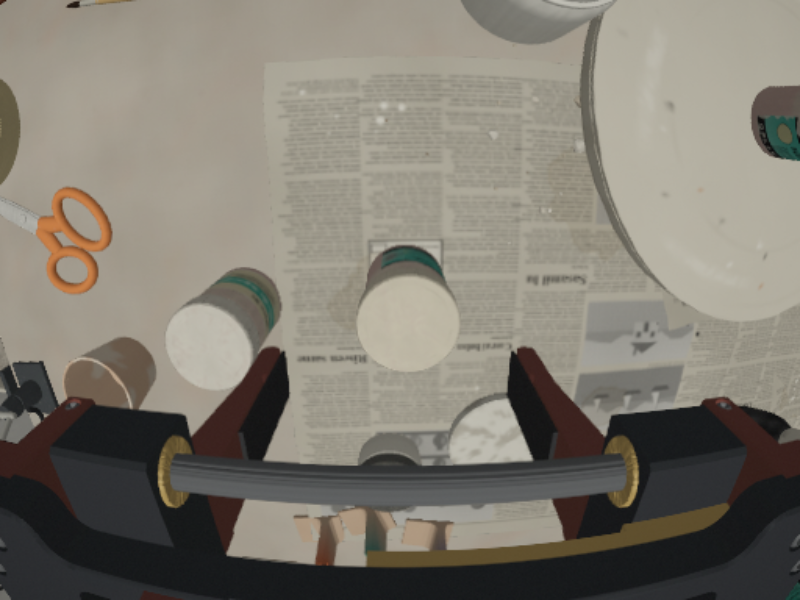

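```bash
python3 - <<'E'
from h import *
np.set_printoptions(precision=4,suppress=True)
v=np.load("pics/w11.npz")
for p,z in (((408,320),.082),((213,343),.082)): print(atz(v,np.array(p)*.64,z,True))
E
```

```text
[ 0.6595 -0.1089  0.082 ]
[ 0.6659 -0.2169  0.082 ]
```

{"fn": "servo_tool", "kwargs": {
  "commands": [
    {"claw":1,"dp":[0.002,0.002,0.04],"turn":0},
    {"claw":1,"dp":[0.002,0.002,0.08],"turn":0},
    {"claw":1,"dp":[0.002,0.002,0.104],"turn":0},
    {"claw":1,"dp":[0.002,0.002,0.104],"turn":0},
    {"claw":1,"dp":[0.002,0.002,0.104],"turn":0},
    {"claw":1,"dp":[0.002,0.002,0.104],"turn":0},
    {"claw":0.5,"dp":[0.002,0.002,0.104],"turn":0},
    {"claw":0.5,"dp":[0.002,0.002,0.104],"turn":0},
    {"claw":0.5,"dp":[0.002,0.002,0.104],"turn":0},
    {"claw":0.5,"dp":[0.002,0.002,0.104],"turn":0},
    {"claw":0.5,"dp":[0.002,0.002,0.104],"turn":0},
    {"claw":0.5,"dp":[0.002,0.002,0.104],"turn":0},
    {"claw":0.5,"dp":[0.002,0.002,0.104],"turn":0},
    {"claw":0.5,"dp":[0.002,0.002,0.104],"turn":0}
  ]
}}

```text
clock: 31.13
position: [0.6601, -0.1105, 0.0415]
tcp_rot: [0.036, 0.999, 0.003, 0.01]
force: [-0.3, 2.2, 5.9]
opening: 0.624
```

```bash
python3 - <<'E'
from h import *
np.set_printoptions(precision=4,suppress=True)
o=get_obs();print(o["tcp_rot"],o["opening"],o["position"],o["force"])
plan(.529,.4135,.27,1.50)
E
```

```text
[0.0356 0.9993 0.0029 0.0099] 0.6239149416656101 [ 0.6601 -0.1105  0.0415] [-0.3223  2.2498  5.8662]
j6 est -0.84
dp [0.1636, 0.5148, -0.2285] turn -0.0004 rows~ 15 curjaw 1.5 t 31.1
```

{"fn": "servo_tool", "kwargs": {
  "commands": [
    {"claw":0.5,"dp":[0,0,-0.04],"turn":0},
    {"claw":0.5,"dp":[0,0,-0.08],"turn":0},
    {"claw":0.5,"dp":[0.005,0,-0.12],"turn":0},
    {"claw":0.5,"dp":[0.01,0.03,-0.16],"turn":0},
    {"claw":0.5,"dp":[0.164,0.515,-0.228],"turn":0},
    {"claw":0.5,"dp":[0.164,0.515,-0.228],"turn":0},
    {"claw":0.5,"dp":[0.164,0.515,-0.228],"turn":0},
    {"claw":0.5,"dp":[0.164,0.515,-0.228],"turn":0},
    {"claw":0.5,"dp":[0.164,0.515,-0.228],"turn":0},
    {"claw":0.5,"dp":[0.164,0.515,-0.228],"turn":0},
    {"claw":0.5,"dp":[0.164,0.515,-0.228],"turn":0},
    {"claw":0.5,"dp":[0.164,0.515,-0.228],"turn":0},
    {"claw":0.5,"dp":[0.164,0.515,-0.228],"turn":0},
    {"claw":0.5,"dp":[0.164,0.515,-0.228],"turn":0},
    {"claw":0.5,"dp":[0.164,0.515,-0.228],"turn":0},
    {"claw":0.5,"dp":[0.164,0.515,-0.228],"turn":0},
    {"claw":0.5,"dp":[0.164,0.515,-0.228],"turn":0},
    {"claw":0.5,"dp":[0.164,0.515,-0.228],"turn":0},
    {"claw":0.5,"dp":[0.164,0.515,-0.228],"turn":0}
  ]
}}

```text
clock: 32.72
position: [0.5278, 0.4142, 0.2685]
tcp_rot: [0.034, 0.999, 0.002, 0.009]
force: [-0.5, -1.0, -3.3]
opening: 0.626
```

```bash
python3 - <<'E'
from h import *
np.set_printoptions(precision=4,suppress=True)
o=get_obs();print(o["tcp_rot"],o["opening"],o["position"],o["force"])
plan(.529,.4135,.168,1.50)
E
```

```text
[0.0344 0.9994 0.0021 0.0094] 0.6262593886414097 [0.5278 0.4142 0.2685] [-0.53   -1.0056 -3.3491]
j6 est -0.84
dp [0.0006, -0.0011, 0.1005] turn 0.0019 rows~ 3 curjaw 1.502 t 32.7
```

{"fn": "servo_tool", "kwargs": {
  "commands": [
    {"claw":0.5,"dp":[0.001,-0.001,0.035],"turn":0},
    {"claw":0.5,"dp":[0.001,-0.001,0.065],"turn":0},
    {"claw":0.5,"dp":[0.001,-0.001,0.085],"turn":0},
    {"claw":0.5,"dp":[0.001,-0.001,0.095],"turn":0},
    {"claw":0.5,"dp":[0.001,-0.001,0.099],"turn":0},
    {"claw":0.5,"dp":[0.001,-0.001,0.101],"turn":0},
    {"claw":0.5,"dp":[0.001,-0.001,0.101],"turn":0},
    {"claw":0.5,"dp":[0.001,-0.001,0.101],"turn":0},
    {"claw":0.5,"dp":[0.001,-0.001,0.101],"turn":0}
  ]
}}

```text
clock: 33.47
position: [0.5294, 0.414, 0.169]
tcp_rot: [0.035, 0.999, 0.003, 0.01]
force: [0.4, -0.1, -1.3]
opening: 0.622
```

{"fn": "servo_tool", "kwargs": {
  "commands": [
    {"claw":0.75,"dp":[0,0,0],"turn":0},
    {"claw":0.75,"dp":[0,0,0],"turn":0},
    {"claw":1,"dp":[0,0,0],"turn":0},
    {"claw":1,"dp":[0,0,0],"turn":0},
    {"claw":1,"dp":[0,0,0],"turn":0},
    {"claw":1,"dp":[0,0,-0.03],"turn":0},
    {"claw":1,"dp":[0,0,-0.06],"turn":0},
    {"claw":1,"dp":[0,0,-0.09],"turn":0},
    {"claw":1,"dp":[0,0,-0.11],"turn":0},
    {"claw":1,"dp":[0,0,-0.12],"turn":0},
    {"claw":1,"dp":[0,0,-0.12],"turn":0},
    {"claw":1,"dp":[0,0,-0.12],"turn":0}
  ]
}}

```text
clock: 34.47
position: [0.5267, 0.4133, 0.2885]
tcp_rot: [0.034, 0.999, 0.003, 0.01]
force: [0.9, -0.3, -0.5]
opening: 0.999
```

```bash
python3 two.py t6; python3 - <<'E'
from h import *
np.set_printoptions(precision=4,suppress=True)
o=get_obs();print(o["tcp_rot"],o["opening"],o["position"],o["force"])
plan(.666,-.219,.15,1.50)
E
```

```text
[0.5261 0.4128 0.2869] [-0.3  -0.63 -0.54] 34.5667
[0.0345 0.9994 0.0019 0.0092] 0.9988093875960493 [0.5261 0.4128 0.2869] [-0.3038 -0.6331 -0.5391]
j6 est -1.82
dp [-0.1806, -0.6213, 0.1375] turn 0.0018 rows~ 16 curjaw 1.502 t 34.6
```

View pics/t6.png

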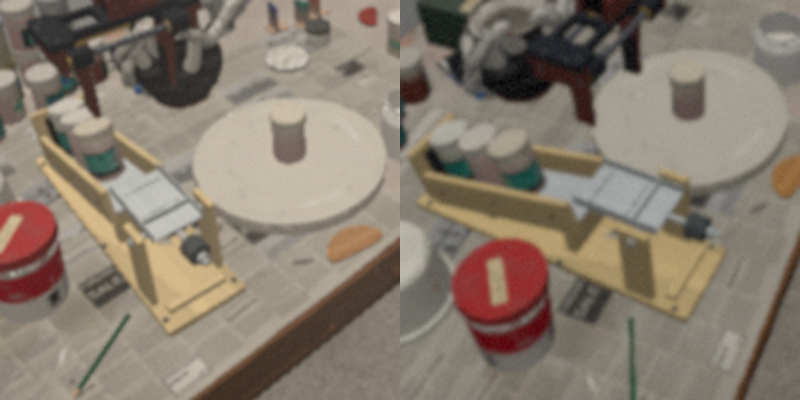

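{"fn": "servo_tool", "kwargs": {
  "commands": [
    {"claw":1,"dp":[-0.18,-0.621,0.03],"turn":0},
    {"claw":1,"dp":[-0.18,-0.621,0.03],"turn":0},
    {"claw":1,"dp":[-0.18,-0.621,0.03],"turn":0},
    {"claw":1,"dp":[-0.18,-0.621,0.03],"turn":0},
    {"claw":1,"dp":[-0.18,-0.621,0.03],"turn":0},
    {"claw":1,"dp":[-0.18,-0.621,0.03],"turn":0},
    {"claw":1,"dp":[-0.18,-0.621,0.03],"turn":0},
    {"claw":1,"dp":[-0.18,-0.621,0.03],"turn":0},
    {"claw":1,"dp":[-0.18,-0.621,0.03],"turn":0},
    {"claw":1,"dp":[-0.18,-0.621,0.03],"turn":0},
    {"claw":1,"dp":[-0.18,-0.621,0.03],"turn":0},
    {"claw":1,"dp":[-0.18,-0.621,0.03],"turn":0},
    {"claw":1,"dp":[-0.18,-0.621,0.03],"turn":0},
    {"claw":1,"dp":[-0.18,-0.621,0.03],"turn":0},
    {"claw":1,"dp":[-0.18,-0.621,0.06],"turn":0},
    {"claw":1,"dp":[-0.18,-0.621,0.1],"turn":0},
    {"claw":1,"dp":[-0.18,-0.621,0.137],"turn":0}
  ]
}}

```text
clock: 35.98
position: [0.6657, -0.2209, 0.1623]
tcp_rot: [0.036, 0.999, 0.001, 0.011]
force: [0.1, 1.1, -0.4]
opening: 1.0
```

```bash
python3 look.py w12 jar_a brush bisque_cup; python3 - <<'E'
from h import *
np.set_printoptions(precision=4,suppress=True)
o=get_obs();print(o["tcp_rot"],o["opening"],o["position"])
plan(.666,-.219,.04,1.50)
E
```

```text
[ 0.6657 -0.2209  0.1623] [-0.3411  0.5897  1.5022  0.0099  1.0301 -1.8447] 35.9833
jar_a [([254.5, 189.9], 0.74, array([ 0.675, -0.223,  0.041]))]
brush []
bisque_cup [([144.4, 226.5], 0.57, array([ 0.714, -0.352,  0.03 ]))]
[0.0347 0.9994 0.0026 0.007 ] 1.0019109195223943 [ 0.6635 -0.2162  0.1613]
j6 est -1.82
dp [-0.0011, -0.0033, 0.1213] turn 0.0014 rows~ 3 curjaw 1.501 t 36.2
```

View pics/w12.png

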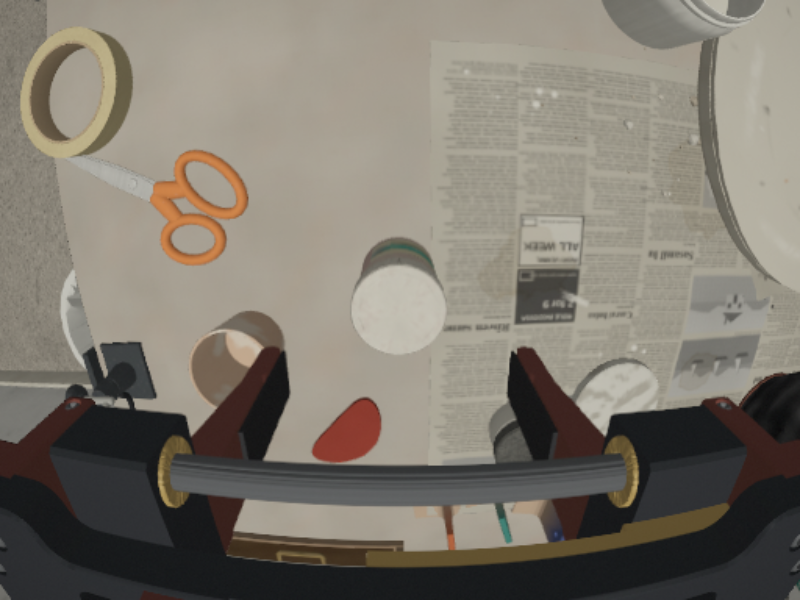

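```bash
python3 - <<'E'
from h import *
np.set_printoptions(precision=4,suppress=True)
v=np.load("pics/w12.npz")
for p,z in (((398,308),.082),((232,368),.059),((285,335),.0)): print(atz(v,np.array(p)*.64,z,True))
E
```

```text
[ 0.6674 -0.2219  0.082 ]
[ 0.7108 -0.3362  0.059 ]
[ 0.7138 -0.3125  0.    ]
```

{"fn": "servo_tool", "kwargs": {
  "commands": [
    {"claw":1,"dp":[-0.001,-0.004,0.04],"turn":0},
    {"claw":1,"dp":[-0.001,-0.004,0.08],"turn":0},
    {"claw":1,"dp":[-0.001,-0.004,0.11],"turn":0},
    {"claw":1,"dp":[-0.001,-0.004,0.121],"turn":0},
    {"claw":1,"dp":[-0.001,-0.004,0.121],"turn":0},
    {"claw":1,"dp":[-0.001,-0.004,0.121],"turn":0},
    {"claw":0.5,"dp":[-0.001,-0.004,0.121],"turn":0},
    {"claw":0.5,"dp":[-0.001,-0.004,0.121],"turn":0},
    {"claw":0.5,"dp":[-0.001,-0.004,0.121],"turn":0},
    {"claw":0.5,"dp":[-0.001,-0.004,0.121],"turn":0},
    {"claw":0.5,"dp":[-0.001,-0.004,0.121],"turn":0},
    {"claw":0.5,"dp":[-0.001,-0.004,0.121],"turn":0},
    {"claw":0.5,"dp":[-0.001,-0.004,0.121],"turn":0},
    {"claw":0.5,"dp":[-0.001,-0.004,0.121],"turn":0}
  ]
}}

```text
clock: 37.35
position: [0.6662, -0.2199, 0.0411]
tcp_rot: [0.035, 0.999, 0.002, 0.007]
force: [-0.7, -0.4, 6.2]
opening: 0.619
```

```bash
python3 - <<'E'
from h import *
np.set_printoptions(precision=4,suppress=True)
o=get_obs();print(o["tcp_rot"],o["opening"],o["position"],o["force"])
plan(.529,.4135,.27,1.50)
E
```

```text
[0.0347 0.9994 0.0025 0.0073] 0.6189761418612514 [ 0.6662 -0.2199  0.0411] [-0.7252 -0.4013  6.1806]
j6 est -0.84
dp [0.1775, 0.6236, -0.2281] turn 0.0014 rows~ 17 curjaw 1.501 t 37.4
```

{"fn": "servo_tool", "kwargs": {
  "commands": [
    {"claw":0.5,"dp":[0,0,-0.04],"turn":0},
    {"claw":0.5,"dp":[0,0,-0.08],"turn":0},
    {"claw":0.5,"dp":[0.005,0,-0.12],"turn":0},
    {"claw":0.5,"dp":[0.01,0.03,-0.16],"turn":0},
    {"claw":0.5,"dp":[0.178,0.623,-0.228],"turn":0},
    {"claw":0.5,"dp":[0.178,0.623,-0.228],"turn":0},
    {"claw":0.5,"dp":[0.178,0.623,-0.228],"turn":0},
    {"claw":0.5,"dp":[0.178,0.623,-0.228],"turn":0},
    {"claw":0.5,"dp":[0.178,0.623,-0.228],"turn":0},
    {"claw":0.5,"dp":[0.178,0.623,-0.228],"turn":0},
    {"claw":0.5,"dp":[0.178,0.623,-0.228],"turn":0},
    {"claw":0.5,"dp":[0.178,0.623,-0.228],"turn":0},
    {"claw":0.5,"dp":[0.178,0.623,-0.228],"turn":0},
    {"claw":0.5,"dp":[0.178,0.623,-0.228],"turn":0},
    {"claw":0.5,"dp":[0.178,0.623,-0.228],"turn":0},
    {"claw":0.5,"dp":[0.178,0.623,-0.228],"turn":0},
    {"claw":0.5,"dp":[0.178,0.623,-0.228],"turn":0},
    {"claw":0.5,"dp":[0.178,0.623,-0.228],"turn":0},
    {"claw":0.5,"dp":[0.178,0.623,-0.228],"turn":0},
    {"claw":0.5,"dp":[0.178,0.623,-0.228],"turn":0}
  ]
}}

```text
clock: 39.02
position: [0.5264, 0.4196, 0.2701]
tcp_rot: [0.032, 0.999, 0.004, 0.007]
force: [-0.1, -0.4, -2.1]
opening: 0.623
```

{"fn": "servo_tool", "kwargs": {
  "commands": [
    {"claw":0.5,"dp":[0,0,0],"turn":0},
    {"claw":0.5,"dp":[0,0,0],"turn":0}
  ]
}}

```text
clock: 39.18
position: [0.5254, 0.4201, 0.269]
tcp_rot: [0.032, 0.999, 0.004, 0.007]
force: [0.2, -0.6, -4.0]
opening: 0.618
```

```bash
python3 - <<'E'
from h import *
np.set_printoptions(precision=4,suppress=True)
o=get_obs();print(o["tcp_rot"],o["opening"],o["position"],o["force"])
plan(.529,.4135,.168,1.50)
E
```

```text
[0.0316 0.9995 0.0038 0.0066] 0.618152425701948 [0.5254 0.4201 0.269 ] [ 0.1618 -0.5511 -3.9919]
j6 est -0.84
dp [-0.0027, -0.0072, 0.101] turn 0.0077 rows~ 3 curjaw 1.508 t 39.2
```

{"fn": "servo_tool", "kwargs": {
  "commands": [
    {"claw":0.5,"dp":[-0.003,-0.007,0.02],"turn":0.008},
    {"claw":0.5,"dp":[-0.003,-0.007,0.055],"turn":0.008},
    {"claw":0.5,"dp":[-0.003,-0.007,0.08],"turn":0.008},
    {"claw":0.5,"dp":[-0.003,-0.007,0.095],"turn":0.008},
    {"claw":0.5,"dp":[-0.003,-0.007,0.099],"turn":0.008},
    {"claw":0.5,"dp":[-0.003,-0.007,0.101],"turn":0.008},
    {"claw":0.5,"dp":[-0.003,-0.007,0.102],"turn":0.008},
    {"claw":0.5,"dp":[-0.003,-0.007,0.102],"turn":0.008},
    {"claw":0.5,"dp":[-0.003,-0.007,0.102],"turn":0.008}
  ]
}}

```text
clock: 39.93
position: [0.5301, 0.4139, 0.1685]
tcp_rot: [0.036, 0.999, 0.005, 0.007]
force: [1.0, -0.6, -2.8]
opening: 0.621
```

{"fn": "servo_tool", "kwargs": {
  "commands": [
    {"claw":0.75,"dp":[0,0,0],"turn":0},
    {"claw":0.75,"dp":[0,0,0],"turn":0},
    {"claw":1,"dp":[0,0,0],"turn":0},
    {"claw":1,"dp":[0,0,0],"turn":0},
    {"claw":1,"dp":[0,0,0],"turn":0},
    {"claw":1,"dp":[0,0,-0.03],"turn":0},
    {"claw":1,"dp":[0,0,-0.06],"turn":0},
    {"claw":1,"dp":[0,0,-0.09],"turn":0},
    {"claw":1,"dp":[0,0,-0.11],"turn":0},
    {"claw":1,"dp":[0,0,-0.12],"turn":0},
    {"claw":1,"dp":[0,0,-0.12],"turn":0},
    {"claw":1,"dp":[0,0,-0.12],"turn":0}
  ]
}}

```text
clock: 40.93
position: [0.5281, 0.4127, 0.2879]
tcp_rot: [0.036, 0.999, 0.004, 0.007]
force: [0.5, 0.7, -0.2]
opening: 1.003
```

```bash
python3 two.py t7; python3 - <<'E'
from h import *
np.set_printoptions(precision=4,suppress=True)
o=get_obs();print(o["tcp_rot"],o["opening"],o["position"],o["force"])
E
```

```text
[0.5275 0.4123 0.2864] [ 0.25 -0.07 -0.45] 41.0333
[0.0357 0.9993 0.0036 0.0062] 1.0012093052371234 [0.5275 0.4123 0.2864] [ 0.2496 -0.0738 -0.4504]
```

View pics/t7.png

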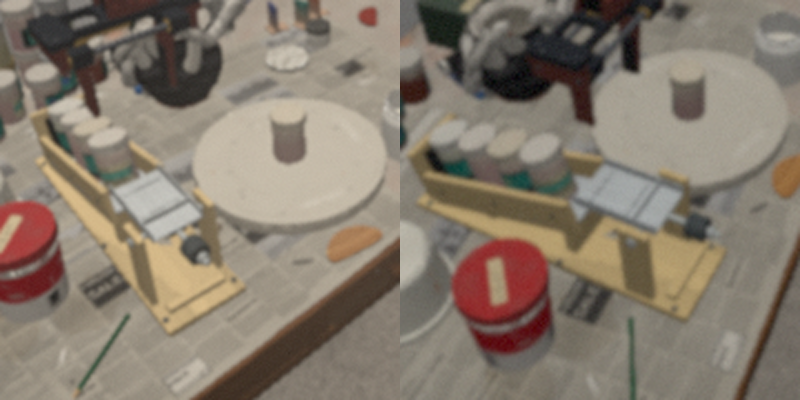

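Four jars are in the lane, queued and leaning, with the tray level. The spent jar stands on the wheel. The tool can't tilt, so I plan to rotate the brush in the grip by pressing its blunt end on a cheek top. First I measure the cheek and re-check the wheel, slip jar and brush.

```bash
python3 look.py w13 pan rack; python3 - <<'E'
from ov import *
np.set_printoptions(precision=4,suppress=True)
v=np.load("pics/w13.npz")
crop(v,180,85,330,200,"o4",[])
o=get_obs();print(o["tcp_rot"])
plan(.44,-.20,.30,-.184)
E
```

```text
[0.5275 0.4123 0.2864] [ 0.6467  0.423   1.4764 -0.0024  1.228  -0.8519] 41.0333
rack [([255.6, 154.0], 0.95, array([0.513, 0.415, 0.1  ]))]
pan [([257.2, 154.4], 0.93, array([0.508, 0.417, 0.124])), ([82.6, 194.2], 0.68, array([0.539, 0.188, 0.124]))]
[0.0357 0.9993 0.0037 0.0064]
j6 est -0.24
dp [0.0436, -0.6171, -0.0187] turn 1.6834 rows~ 15 curjaw 1.499 t 41.2
```

View pics/o4.png

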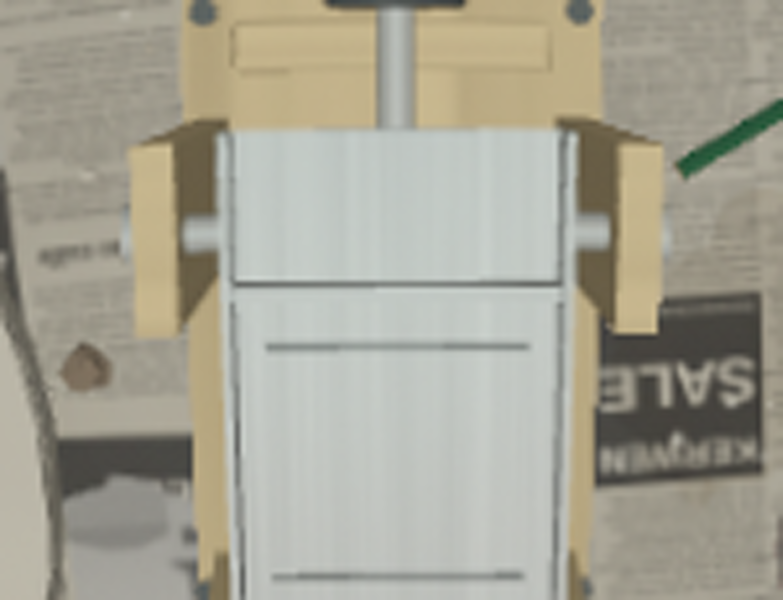

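View pics/w13.png

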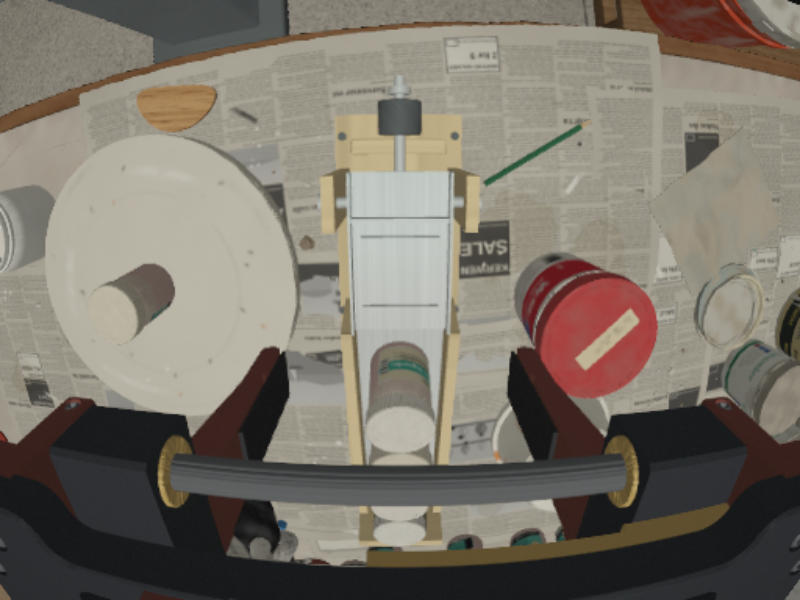

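```bash
python3 - <<'E'
from ov import *
np.set_printoptions(precision=4,suppress=True)
v=np.load("pics/w13.npz"); k=600/115
f=lambda x,y,z:atz(v,np.array([180+x/k-.5+.5/k,85+y/k-.5+.5/k]),z,True)
for p in ((130,147),(176,147),(136,335),(180,332),(618,147),(662,147)): print(f(*p,.132))
print("l1",(f(266,347,.124)+f(528,347,.124))/2,"l2",(f(273,577,.124)+f(523,577,.124))/2)
print("lid",atz(v,np.array((117,314))*.64,.12,True))
E
```

```text
[0.4569 0.3642 0.132 ]
[0.4579 0.3736 0.132 ]
[0.496  0.3614 0.132 ]
[0.4962 0.3707 0.132 ]
[0.4643 0.4631 0.132 ]
[0.4647 0.4722 0.132 ]
l1 [0.5044 0.4153 0.124 ] l2 [0.556  0.4118 0.124 ]
lid [0.5486 0.1697 0.12  ]
```

{"fn": "servo_tool", "kwargs": {
  "commands": [
    {"claw":1,"dp":[0.044,-0.617,0.0],"turn":1.683},
    {"claw":1,"dp":[0.044,-0.617,0.0],"turn":1.683},
    {"claw":1,"dp":[0.044,-0.617,0.0],"turn":1.683},
    {"claw":1,"dp":[0.044,-0.617,0.0],"turn":1.683},
    {"claw":1,"dp":[0.044,-0.617,0.0],"turn":1.683},
    {"claw":1,"dp":[0.044,-0.617,0.0],"turn":1.683},
    {"claw":1,"dp":[0.044,-0.617,0.0],"turn":1.683},
    {"claw":1,"dp":[0.044,-0.617,0.0],"turn":1.683},
    {"claw":1,"dp":[0.044,-0.617,0.0],"turn":1.683},
    {"claw":1,"dp":[0.044,-0.617,0.0],"turn":1.683},
    {"claw":1,"dp":[0.044,-0.617,0.0],"turn":1.683},
    {"claw":1,"dp":[0.044,-0.617,0.0],"turn":1.683},
    {"claw":1,"dp":[0.044,-0.617,0.0],"turn":1.683},
    {"claw":1,"dp":[0.044,-0.617,0.0],"turn":1.683},
    {"claw":1,"dp":[0.044,-0.617,0.0],"turn":1.683},
    {"claw":1,"dp":[0.044,-0.617,0.03],"turn":1.683},
    {"claw":1,"dp":[0.044,-0.617,0.06],"turn":1.683},
    {"claw":1,"dp":[0.044,-0.617,0.08],"turn":1.683}
  ]
}}

```text
clock: 42.68
position: [0.4395, -0.1997, 0.1988]
tcp_rot: [0.77, 0.638, 0.007, 0.0]
force: [-0.2, 0.2, -0.1]
opening: 1.001
```

{"fn": "servo_tool", "kwargs": {
  "commands": [
    {"claw":1,"dp":[0,0,0],"turn":0},
    {"claw":1,"dp":[0,0,0],"turn":0},
    {"claw":1,"dp":[0,0,0],"turn":0}
  ]
}}

```text
clock: 42.93
position: [0.4399, -0.1998, 0.1994]
tcp_rot: [0.77, 0.638, 0.007, 0.001]
force: [0.8, 0.6, 0.1]
opening: 0.999
```

```bash
python3 look.py w14 brush brush_tip slip_jar; python3 - <<'E'
from h import *
np.set_printoptions(precision=4,suppress=True)
o=get_obs();print(o["tcp_rot"],R.from_quat(o["tcp_rot"]).as_matrix()[:,2])
E
```

```text
[ 0.4399 -0.1998  0.1994] [-0.4587  0.2444  1.9607  0.0149  0.9302 -0.2818] 42.9333
slip_jar [([243.8, 21.9], 0.65, array([ 0.461, -0.036,  0.049]))]
brush [([261.7, 209.8], 0.81, array([ 0.44 , -0.258,  0.004]))]
brush_tip [([259.1, 212.9], 0.85, array([ 0.436, -0.262,  0.004]))]
[0.7695 0.6386 0.0072 0.0015] [ 0.0131  0.0069 -0.9999]
```

View pics/w14.png

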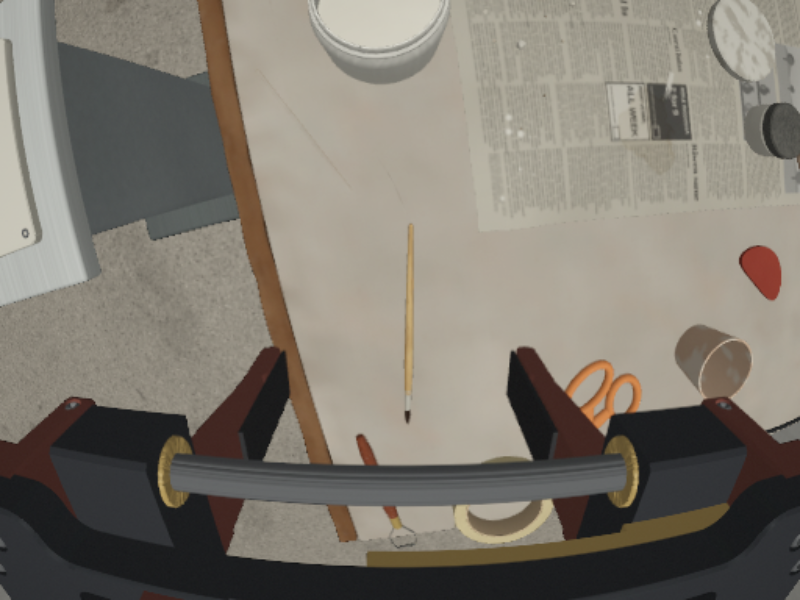

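```bash
python3 - <<'E'
from h import *
np.set_printoptions(precision=4,suppress=True)
v=np.load("pics/w14.npz")
b=atz(v,np.array((410.5,225))*.64,.004,True);t=atz(v,np.array((407,422))*.64,.004,True)
d=b-t;L=np.linalg.norm(d);u=d/L;print(b,t,L,np.arctan2(u[1],u[0]))
g=t+.108*u;print("grip",g)
plan(g[0],g[1],.004,np.arctan2(u[1],u[0])-np.pi/2)
print("slip",atz(v,np.array((380,5))*.64,.098,True))
E
```

```text
[ 0.4562 -0.1748  0.004 ] [ 0.4218 -0.3486  0.004 ] 0.17722021181742525 1.3756796281173396
grip [ 0.4427 -0.2427  0.004 ]
j6 est -0.31
dp [-0.0434, 0.008, 0.1958] turn 0.0096 rows~ 5 curjaw -0.185 t 43.1
slip [ 0.4622 -0.0308  0.098 ]
```

{"fn": "servo_tool", "kwargs": {
  "commands": [
    {"claw":0.4,"dp":[-0.043,0.008,0.04],"turn":0.01},
    {"claw":0.4,"dp":[-0.043,0.008,0.08],"turn":0.01},
    {"claw":0.4,"dp":[-0.043,0.008,0.12],"turn":0.01},
    {"claw":0.4,"dp":[-0.043,0.008,0.155],"turn":0.01},
    {"claw":0.4,"dp":[-0.043,0.008,0.175],"turn":0.01},
    {"claw":0.4,"dp":[-0.043,0.008,0.185],"turn":0.01},
    {"claw":0.4,"dp":[-0.043,0.008,0.188],"turn":0.01},
    {"claw":0.4,"dp":[-0.043,0.008,0.188],"turn":0.01},
    {"claw":0.4,"dp":[-0.043,0.008,0.188],"turn":0.01},
    {"claw":0.4,"dp":[-0.043,0.008,0.188],"turn":0.01}
  ]
}}

```text
clock: 43.97
position: [0.4441, -0.243, 0.0136]
tcp_rot: [0.773, 0.635, 0.008, 0.003]
force: [0.3, -0.1, 0.0]
opening: 0.401
```

```bash
python3 look.py w15 brush; python3 - <<'E'
from h import *
np.set_printoptions(precision=4,suppress=True)
o=get_obs();print(o["tcp_rot"],o["position"],o["force"],o["opening"])
plan(.4427,-.2427,.002)
E
```

```text
[ 0.4441 -0.243   0.0136] [-0.5319  0.5978  1.9977  0.0246  0.5351 -0.3578] 43.9667
brush [([255.1, 223.5], 0.95, array([ 0.445, -0.238,  0.004]))]
[0.7727 0.6348 0.0077 0.0028] [ 0.4437 -0.2429  0.0134] [-0.0767  0.8156 -0.3428] 0.3995314855571518
dp [-0.0001, -0.0012, 0.0113] turn 0 rows~ 1 curjaw -0.195 t 44.1
```

View pics/w15.png

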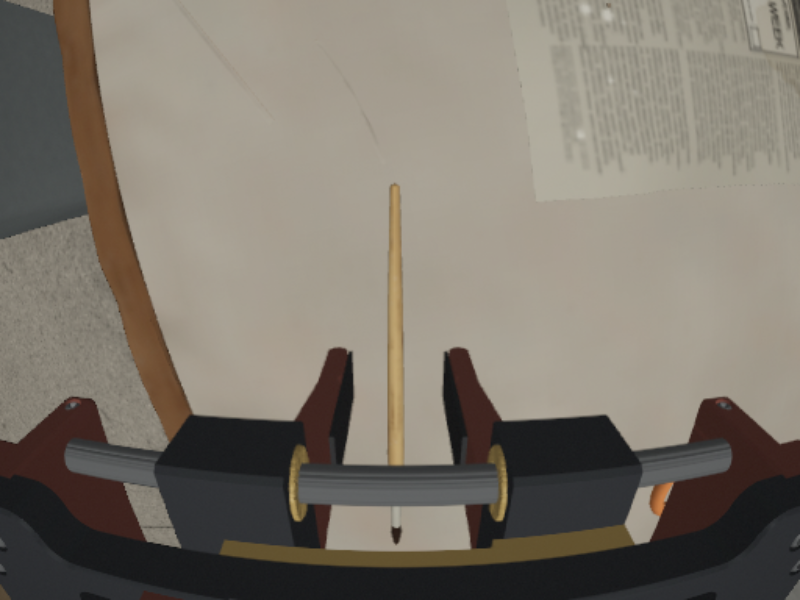

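{"fn": "servo_tool", "kwargs": {
  "commands": [
    {"claw":0.4,"dp":[0,0,0.006],"turn":0},
    {"claw":0.4,"dp":[0,0,0.01],"turn":0},
    {"claw":0.4,"dp":[0,0,0.011],"turn":0},
    {"claw":0.4,"dp":[0,0,0.0115],"turn":0},
    {"claw":0.4,"dp":[0,0,0.0115],"turn":0},
    {"claw":0.4,"dp":[0,0,0.0115],"turn":0}
  ],
  "squeeze": 8
}}

```text
clock: 44.57
position: [0.4438, -0.2428, 0.0017]
tcp_rot: [0.773, 0.635, 0.008, 0.003]
force: [-0.5, 0.1, -0.6]
opening: 0.4
```

{"fn": "servo_tool", "kwargs": {
  "commands": [
    {"claw":0,"dp":[0,0,0],"turn":0},
    {"claw":0,"dp":[0,0,0],"turn":0},
    {"claw":0,"dp":[0,0,0],"turn":0},
    {"claw":0,"dp":[0,0,0],"turn":0},
    {"claw":0,"dp":[0,0,0],"turn":0},
    {"claw":0,"dp":[0,0,0],"turn":0},
    {"claw":0,"dp":[0,0,0],"turn":0},
    {"claw":0,"dp":[0,0,0],"turn":0},
    {"claw":0,"dp":[0,0,0],"turn":0},
    {"claw":0,"dp":[0,0,0],"turn":0}
  ]
}}

```text
clock: 45.4
position: [0.4439, -0.2428, 0.0018]
tcp_rot: [0.773, 0.635, 0.008, 0.003]
force: [-0.3, -0.6, 1.3]
opening: 0.084
```

{"fn": "servo_tool", "kwargs": {
  "commands": [
    {"claw":0,"dp":[0,0,-0.02],"turn":0},
    {"claw":0,"dp":[0,0,-0.06],"turn":0},
    {"claw":0,"dp":[0,0,-0.1],"turn":0},
    {"claw":0,"dp":[0,0,-0.14],"turn":0},
    {"claw":0,"dp":[0,0,-0.17],"turn":0},
    {"claw":0,"dp":[0,0,-0.18],"turn":0},
    {"claw":0,"dp":[0,0,-0.18],"turn":0},
    {"claw":0,"dp":[0,0,-0.18],"turn":0}
  ]
}}

```text
clock: 46.07
position: [0.4408, -0.2436, 0.1813]
tcp_rot: [0.773, 0.635, 0.008, 0.003]
force: [-1.1, 0.5, -0.6]
opening: 0.084
```

```bash
python3 look.py w16 brush slip_jar; python3 - <<'E'
from h import *
np.set_printoptions(precision=4,suppress=True)
o=get_obs();print(o["tcp_rot"],o["position"],o["force"],o["opening"])
plan(.42,.362,.20,-1.37)
E
```

```text
[ 0.4408 -0.2436  0.1813] [-0.5362  0.2989  1.9352  0.0162  0.8971 -0.3509] 46.0667
slip_jar [([232.4, 6.8], 0.95, array([ 0.455, -0.066,  0.049]))]
brush [([258.0, 230.2], 0.97, array([ 0.432, -0.322,  0.004]))]
[0.7727 0.6348 0.007  0.0009] [ 0.4399 -0.2431  0.1796] [0.5803 1.1648 0.6935] 0.08299760102435752
j6 est 2.08
dp [0.5899, -0.1368, -0.016] turn 1.1746 rows~ 15 curjaw -0.195 t 46.2
```

View pics/w16.png

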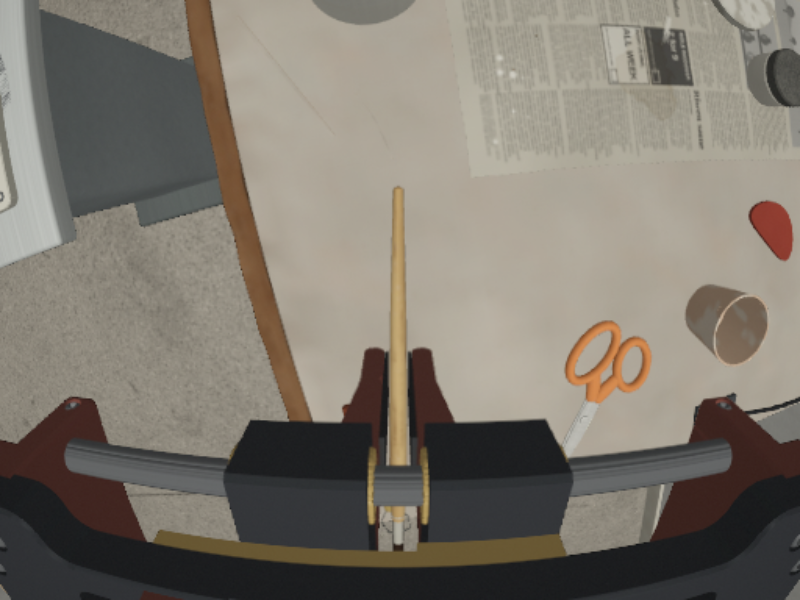

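```bash
python3 - <<'E'
from h import *
plan(.422,.366,.18,-1.5)
E
```

```text
j6 est -0.93
dp [0.594, -0.1358, 0.004] turn -1.837 rows~ 15 curjaw -0.195 t 46.2
```

{"fn": "servo_tool", "kwargs": {
  "commands": [
    {"claw":0,"dp":[0.594,-0.136,0.0],"turn":1.305},
    {"claw":0,"dp":[0.594,-0.136,0.0],"turn":1.305},
    {"claw":0,"dp":[0.594,-0.136,0.0],"turn":1.305},
    {"claw":0,"dp":[0.594,-0.136,0.0],"turn":1.305},
    {"claw":0,"dp":[0.594,-0.136,0.0],"turn":1.305},
    {"claw":0,"dp":[0.594,-0.136,0.0],"turn":1.305},
    {"claw":0,"dp":[0.594,-0.136,0.0],"turn":1.305},
    {"claw":0,"dp":[0.594,-0.136,0.0],"turn":1.305},
    {"claw":0,"dp":[0.594,-0.136,0.0],"turn":1.305},
    {"claw":0,"dp":[0.594,-0.136,0.0],"turn":1.305},
    {"claw":0,"dp":[0.594,-0.136,0.0],"turn":1.305},
    {"claw":0,"dp":[0.594,-0.136,0.0],"turn":1.305},
    {"claw":0,"dp":[0.594,-0.136,0.0],"turn":1.305},
    {"claw":0,"dp":[0.594,-0.136,0.0],"turn":1.305},
    {"claw":0,"dp":[0.594,-0.136,0.0],"turn":1.305},
    {"claw":0,"dp":[0.594,-0.136,0.0],"turn":1.305},
    {"claw":0,"dp":[0.594,-0.136,0.0],"turn":1.305},
    {"claw":0,"dp":[0.594,-0.136,0.0],"turn":1.305}
  ]
}}

```text
clock: 47.72
position: [0.421, 0.369, 0.1822]
tcp_rot: [0.999, 0.037, 0.005, -0.003]
force: [-0.4, -0.1, -0.5]
opening: 0.088
```

```bash
python3 look.py w17 brush; python3 - <<'E'
from h import *
np.set_printoptions(precision=4,suppress=True)
o=get_obs();M=R.from_quat(o["tcp_rot"]).as_matrix();print(M[:,2],np.arctan2(M[1,1],M[0,1]),o["position"],o["force"],o["opening"])
Rm=M;print("dp",M.T@(np.array([.422,.366,.15])-o["position"]))
E
```

```text
[0.421  0.369  0.1822] [ 0.6992  0.3747  1.8156 -0.0019  0.9389  2.1969] 47.7167
brush [([257.2, 228.3], 0.96, array([0.346, 0.36 , 0.004])), ([464.6, 86.3], 0.27, array([0.562, 0.097, 0.004]))]
[ 0.0094  0.005  -0.9999] -1.4988430850379906 [0.4208 0.3652 0.1822] [ 0.5148 -0.8543  0.2597] 0.08541954342124404
dp [ 0.0009 -0.0005  0.0323]
```

View pics/w17.png

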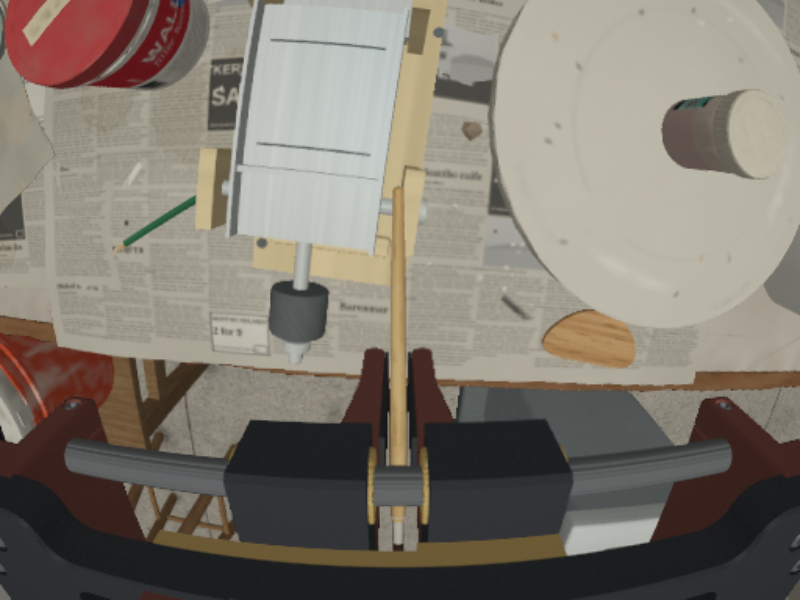

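```bash
python3 - <<'E'
from ov import *
v=np.load("pics/w17.npz")
crop(v,215,80,315,240,"o5",[],pts=[((.457,.3642,.132),(0,0,255)),((.496,.3614,.132),(0,0,255)),((.458,.3736,.132),(0,0,255)),((.496,.3707,.132),(0,0,255)),((.4208,.3652,.184),(255,0,0)),((.4938,.3703,.184),(255,0,0))])
E
```

```text
(no output)
```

View pics/o5.png

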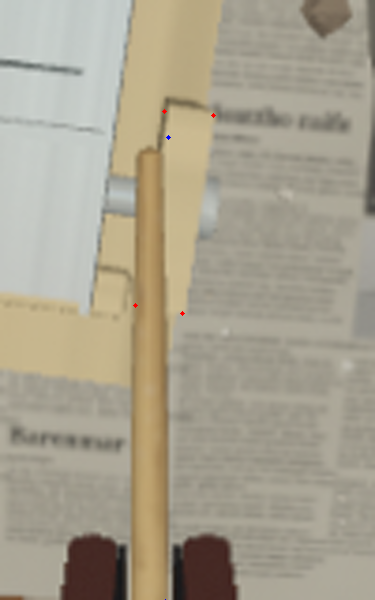

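{"fn": "servo_tool", "kwargs": {
  "commands": [
    {"claw":0,"dp":[0.001,-0.0015,0.01],"turn":0.1},
    {"claw":0,"dp":[0.001,-0.0015,0.03],"turn":0.1},
    {"claw":0,"dp":[0.001,-0.0015,0.036],"turn":0.1},
    {"claw":0,"dp":[0.001,-0.0015,0.036],"turn":0.1},
    {"claw":0,"dp":[0.001,-0.0015,0.036],"turn":0.1}
  ]
}}

```text
clock: 48.23
position: [0.422, 0.3655, 0.146]
tcp_rot: [1.0, -0.015, 0.004, -0.002]
force: [-0.4, 0.3, -0.2]
opening: 0.08
```

```bash
python3 look.py w18 brush; python3 - <<'E'
from ov import *
np.set_printoptions(precision=4,suppress=True)
o=get_obs();M=R.from_quat(o["tcp_rot"]).as_matrix();print(M[:,2],np.arctan2(M[1,1],M[0,1]),o["position"],o["force"],o["opening"])
v=np.load("pics/w18.npz")
crop(v,215,80,315,240,"o6",[],pts=[((.457,.3642,.132),(0,0,255)),((.496,.3614,.132),(0,0,255)),((.458,.3736,.132),(0,0,255)),((.496,.3707,.132),(0,0,255))])
E
```

```text
[0.422  0.3655 0.146 ] [ 0.6938  0.4253  1.8395 -0.0031  0.8681  2.2956] 48.2333
brush [([256.9, 230.0], 0.97, array([0.361, 0.364, 0.004]))]
[ 0.01    0.0054 -0.9999] -1.5995295467625608 [0.4226 0.3666 0.147 ] [ 0.7908 -0.8608  0.1297] 0.08613964987421427
```

View pics/o6.png

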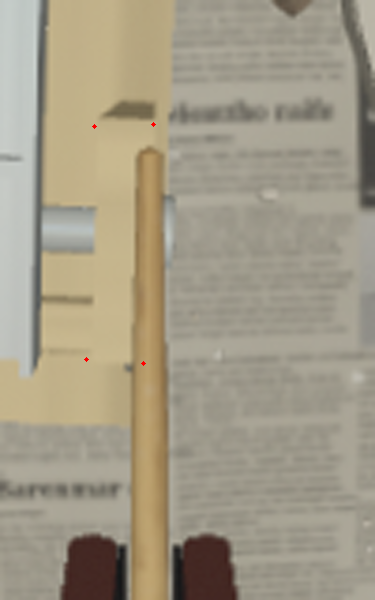

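{"fn": "servo_tool", "kwargs": {
  "commands": [
    {"claw":0,"dp":[0,-0.005,0.0],"turn":0},
    {"claw":0,"dp":[0,-0.005,0.006],"turn":0},
    {"claw":0,"dp":[0,-0.005,0.012],"turn":0},
    {"claw":0,"dp":[0,-0.005,0.018],"turn":0},
    {"claw":0,"dp":[0,-0.005,0.022],"turn":0},
    {"claw":0,"dp":[0,-0.005,0.026],"turn":0},
    {"claw":0,"dp":[0,-0.005,0.03],"turn":0},
    {"claw":0,"dp":[0,-0.005,0.03],"turn":0}
  ],
  "squeeze": 5
}}

```text
clock: 49.0
position: [0.4226, 0.3714, 0.116]
tcp_rot: [1.0, -0.014, 0.004, -0.002]
force: [-0.3, -0.1, 0.7]
opening: 0.086
```

```bash
python3 look.py w19 brush; python3 - <<'E'
from ov import *
np.set_printoptions(precision=4,suppress=True)
o=get_obs();M=R.from_quat(o["tcp_rot"]).as_matrix();print(M[:,2],np.arctan2(M[1,1],M[0,1]),o["position"],o["force"],o["opening"])
a=snapshot("scene");b=snapshot("side")
def cr(s,x0,y0,x1,y1): return cv2.resize(s["frame"][y0:y1,x0:x1,::-1],(400,400),interpolation=cv2.INTER_CUBIC)
v=np.load("pics/w19.npz")
cv2.imwrite("pics/t8.png",np.hstack([cr(a,130,160,280,310),cr(b,190,190,330,330)]))
E
```

```text
[0.4226 0.3714 0.116 ] [ 0.7011  0.4755  1.8459 -0.0032  0.8106  2.3028] 49.0
brush [([167.7, 102.0], 0.67, array([0.507, 0.449, 0.004])), ([256.6, 220.9], 0.59, array([0.386, 0.37 , 0.004]))]
[ 0.0094  0.0048 -0.9999] -1.5995200813433912 [0.4228 0.3715 0.1167] [-0.7287  0.5527 -0.2638] 0.0840874845421316
```

View pics/t8.png

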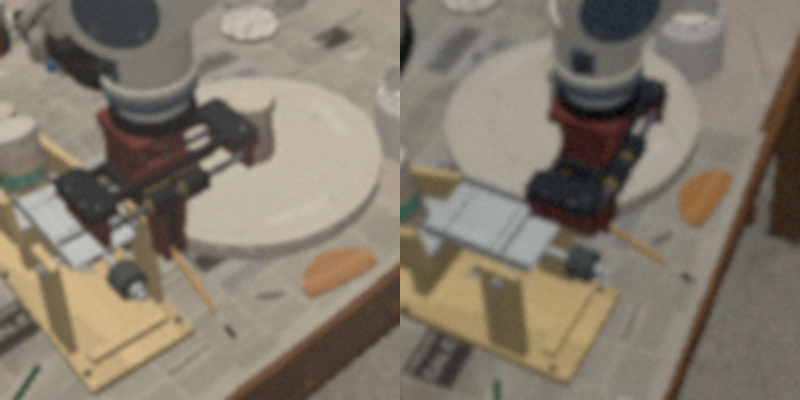

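View pics/w19.png

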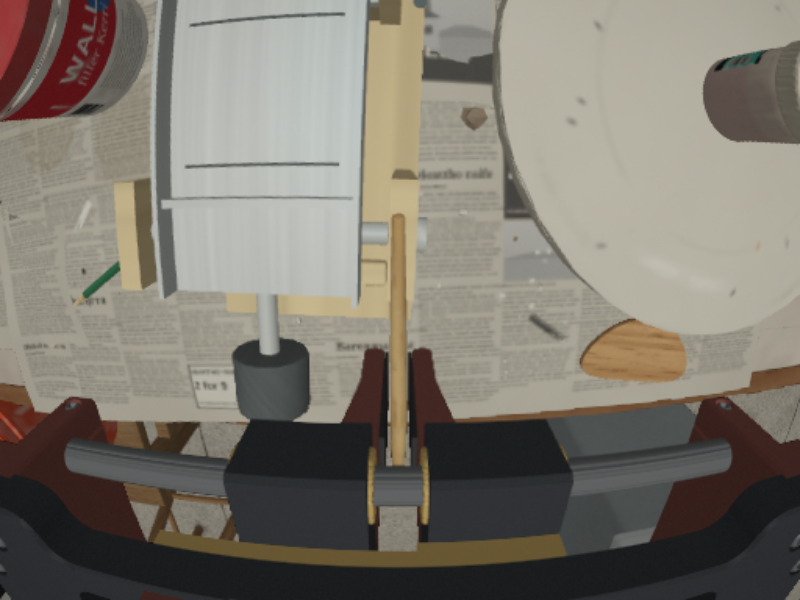

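{"fn": "servo_tool", "kwargs": {
  "commands": [
    {"claw":0,"dp":[0,0,0.004],"turn":0},
    {"claw":0,"dp":[0,0,0.008],"turn":0},
    {"claw":0,"dp":[0,0,0.012],"turn":0},
    {"claw":0,"dp":[0,0,0.016],"turn":0},
    {"claw":0,"dp":[0,0,0.02],"turn":0},
    {"claw":0,"dp":[0,0,0.022],"turn":0},
    {"claw":0,"dp":[0,0,0.023],"turn":0},
    {"claw":0,"dp":[0,0,0.023],"turn":0}
  ]
}}

```text
clock: 49.87
position: [0.423, 0.3716, 0.0936]
tcp_rot: [1.0, -0.014, 0.005, -0.002]
force: [-0.2, -0.2, -0.0]
opening: 0.085
```

```bash
python3 - <<'E'
from ov import *
np.set_printoptions(precision=4,suppress=True)
o=get_obs();M=R.from_quat(o["tcp_rot"]).as_matrix();print(M[:,2],np.arctan2(M[1,1],M[0,1]),o["position"],o["force"],o["opening"],o["clock"])
a=snapshot("scene");b=snapshot("side")
np.savez("pics/a9.npz",**{k:np.array(v) for k,v in a.items()});np.savez("pics/b9.npz",**{k:np.array(v) for k,v in b.items()})
def cr(s,x0,y0,x1,y1): return cv2.resize(s["frame"][y0:y1,x0:x1,::-1],(400,400),interpolation=cv2.INTER_CUBIC)
cv2.imwrite("pics/t9.png",np.hstack([cr(a,180,230,260,310),cr(b,250,240,330,320)]))
E
```

```text
[ 0.0093  0.0048 -0.9999] -1.5994877055602335 [0.423  0.3716 0.0936] [-0.1735 -0.2006 -0.0453] 0.08490158690604625 49.8667
```

View pics/t9.png

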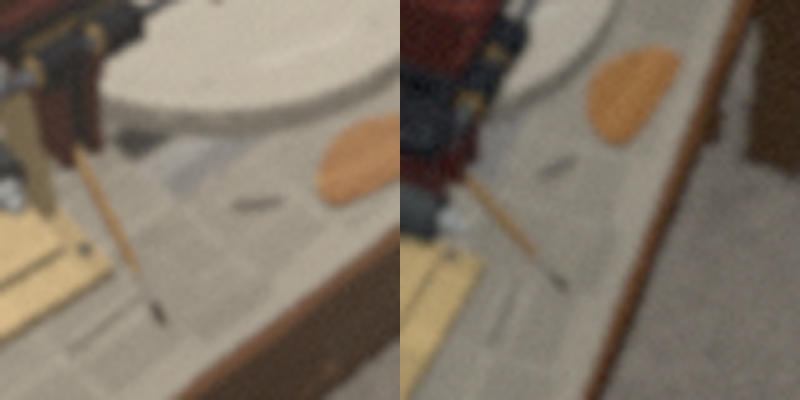

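```bash
python3 - <<'E'
from h import *
np.set_printoptions(precision=4,suppress=True)
a=np.load("pics/a9.npz");b=np.load("pics/b9.npz")
t,e=tri([ray(a,(212.4,294.2)),ray(b,(282.8,297.5))]);print(t,e)
f,e=tri([ray(a,(180+135/5,230+268/5)),ray(b,(250+130/5,240+252/5))]);print("ferrule",f,e)
o=get_obs();g=o["position"]+np.array([0,0,.003]);d=t-g;print(d,np.linalg.norm(d),np.degrees(np.arcsin(-d[2]/np.linalg.norm(d))))
E
```

```text
[0.3549 0.3723 0.0184] [0.00024263095636821251, 0.00024263095636825006]
ferrule [0.3763 0.3713 0.0399] [0.0001644697967605246, 0.00016446979676065746]
[-0.0683  0.0005 -0.0785] 0.10408825774016318 48.980420138254075
```

```bash
python3 - <<'E'
from h import *
np.set_printoptions(precision=4,suppress=True)
o=get_obs();M=R.from_quat(o["tcp_rot"]).as_matrix()
print(M.T@(np.array([.40,-.02,.28])-o["position"]))
E
```

```text
[-0.0101  0.3913 -0.1883]
```

{"fn": "servo_tool", "kwargs": {
  "commands": [
    {"claw":0,"dp":[0,0,0],"turn":0},
    {"claw":0,"dp":[0,0,-0.015],"turn":0},
    {"claw":0,"dp":[0,0,-0.04],"turn":0},
    {"claw":0,"dp":[0,0,-0.075],"turn":0},
    {"claw":0,"dp":[0,0,-0.11],"turn":0},
    {"claw":0,"dp":[0,0,-0.14],"turn":0},
    {"claw":0,"dp":[0,0,-0.16],"turn":0},
    {"claw":0,"dp":[0,0,-0.165],"turn":0}
  ],
  "squeeze": 12
}}

```text
clock: 50.63
position: [0.4232, 0.3722, 0.2632]
tcp_rot: [1.0, -0.014, 0.008, -0.005]
force: [0.5, 0.1, 0.2]
opening: 0.086
```

{"fn": "servo_tool", "kwargs": {
  "commands": [
    {"claw":0,"dp":[0,0.03,-0.01],"turn":0},
    {"claw":0,"dp":[0,0.07,-0.015],"turn":0},
    {"claw":0,"dp":[-0.002,0.11,-0.02],"turn":0},
    {"claw":0,"dp":[-0.004,0.15,-0.02],"turn":0},
    {"claw":0,"dp":[-0.006,0.19,-0.02],"turn":0},
    {"claw":0,"dp":[-0.008,0.23,-0.02],"turn":0},
    {"claw":0,"dp":[-0.01,0.27,-0.02],"turn":0},
    {"claw":0,"dp":[-0.01,0.31,-0.02],"turn":0},
    {"claw":0,"dp":[-0.01,0.345,-0.02],"turn":0},
    {"claw":0,"dp":[-0.01,0.37,-0.02],"turn":0},
    {"claw":0,"dp":[-0.01,0.385,-0.02],"turn":0},
    {"claw":0,"dp":[-0.01,0.391,-0.02],"turn":0},
    {"claw":0,"dp":[-0.01,0.391,-0.02],"turn":0},
    {"claw":0,"dp":[-0.01,0.391,-0.02],"turn":0}
  ]
}}

```text
clock: 51.8
position: [0.4014, -0.0182, 0.2785]
tcp_rot: [1.0, -0.015, 0.007, -0.005]
force: [-0.3, 0.1, -0.6]
opening: 0.081
```

```bash
python3 look.py w20 brush slip_jar jar_a; python3 - <<'E'
from ov import *
np.set_printoptions(precision=4,suppress=True)
o=get_obs();M=R.from_quat(o["tcp_rot"]).as_matrix();print(M[:,2],np.arctan2(M[1,1],M[0,1]),o["position"],o["force"],o["opening"],o["clock"])
a=snapshot("scene");b=snapshot("side")
np.savez("pics/a10.npz",**{k:np.array(v) for k,v in a.items()});np.savez("pics/b10.npz",**{k:np.array(v) for k,v in b.items()})
save(a,"sc10");save(b,"sd10")
E
```

```text
[ 0.4014 -0.0182  0.2785] [-0.0836 -0.0015  2.0389  0.0126  1.0908  1.5109] 51.8
jar_a [([107.0, 61.8], 0.81, array([0.558, 0.191, 0.041]))]
slip_jar [([256.5, 118.5], 0.7, array([ 0.459, -0.022,  0.049]))]
brush [([252.5, 228.8], 0.67, array([ 0.282, -0.01 ,  0.004])), ([255.2, 118.0], 0.51, array([ 0.458, -0.019,  0.004]))]
[ 0.015   0.0099 -0.9998] -1.597826917252797 [ 0.4017 -0.0176  0.2789] [-0.0195  0.0965 -0.0105] 0.08926444191283589 52.0
```

View pics/w20.png

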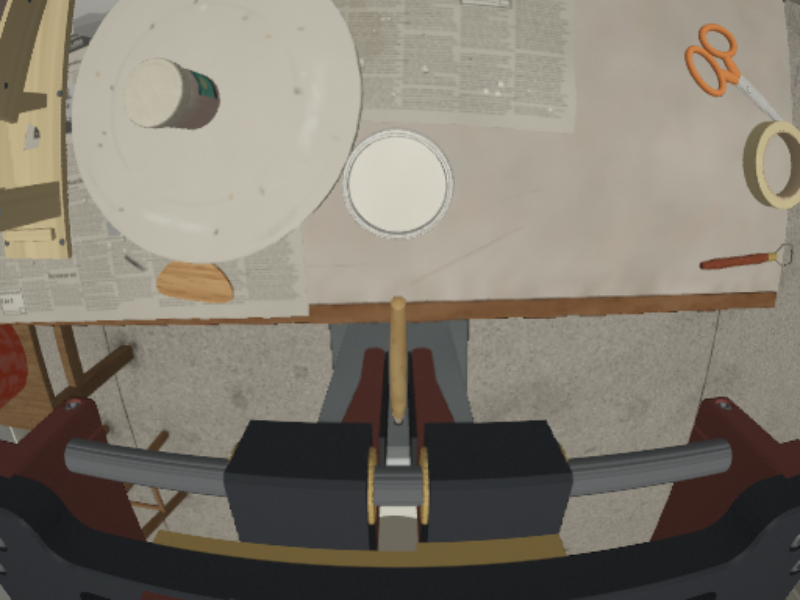

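View pics/sc10.png

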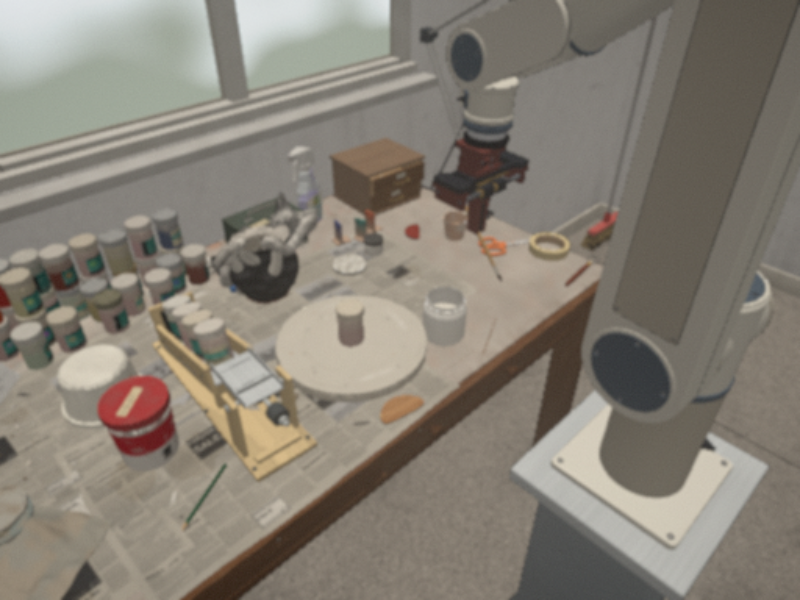

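View pics/sd10.png

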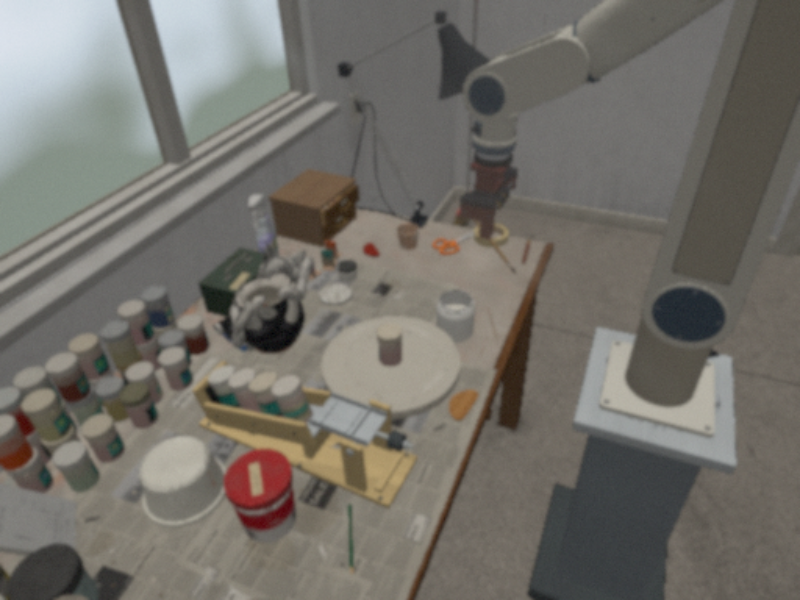

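```bash
python3 - <<'E'
from ov import *
np.set_printoptions(precision=4,suppress=True)
a=np.load("pics/a10.npz");b=np.load("pics/b10.npz");v=np.load("pics/w20.npz")
o=get_obs()
t,e=tri([ray(a,(319.6,178.2)),ray(b,(329.2,173.5))]);print("tip",t,e,t-o["position"])
print("slip rim",atz(v,np.array((398,184))*.64,.098,True)); print("slip base", )
g=o["position"]
crop(a,290,140,340,190,"o7",[],False,pts=[(t,(0,0,255))]);
c=atz(v,np.array((398,184))*.64,.098,True)
crop(v,200,60,310,160,"o8",[((c[0],c[1],.098),.045,(0,0,255)),((c[0],c[1],.098),.033,(0,255,0)),((c[0],c[1],.0),.045,(255,0,0))])
print("lid",atz(v,np.array((148,96))*.64,.12,True))
E
```

```text
tip [ 0.3338 -0.013   0.2088] [0.0001258820057736576, 0.00012588200577370813] [-0.0679  0.0048 -0.0702]
slip rim [ 0.4632 -0.0198  0.098 ]
slip base
lid [0.5464 0.1657 0.12  ]
```

View pics/o8.png

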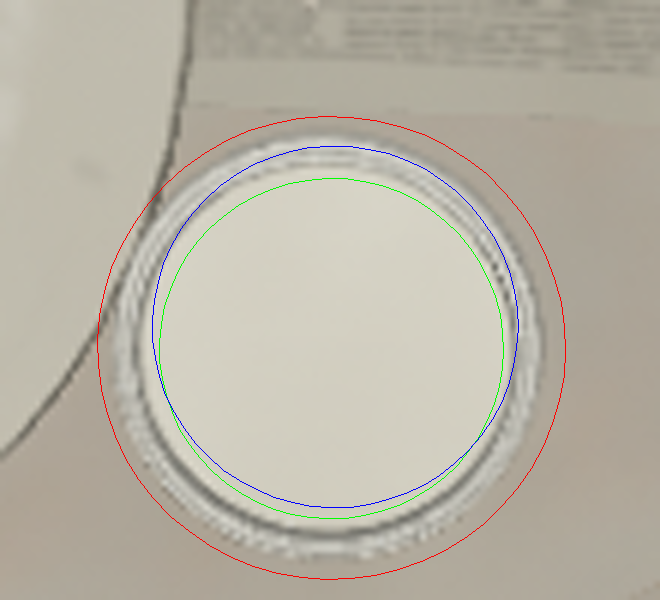

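View pics/o7.png

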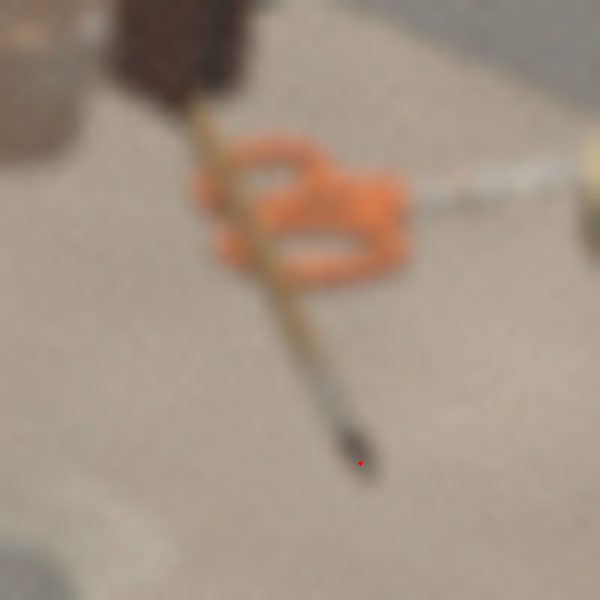

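```bash
cat >> h.py <<'E'
def go(x,y,z):
    o=get_obs();M=R.from_quat(o["tcp_rot"]).as_matrix();print(np.round(M.T@(np.array([x,y,z])-o["position"]),4),np.round(M[:,2],4),"pos",np.round(o["position"],4),"t",o["clock"])
E
python3 -c "
from h import *
go(.5085,-.022,.21)"
```

```text
[0.1059 0.002  0.0706] [ 0.0151  0.0098 -0.9998] pos [ 0.4017 -0.0178  0.279 ] t 52.1
```

{"fn": "servo_tool", "kwargs": {
  "commands": [
    {"claw":0,"dp":[0.03,0.002,0],"turn":0},
    {"claw":0,"dp":[0.06,0.002,0.01],"turn":0},
    {"claw":0,"dp":[0.09,0.002,0.03],"turn":0},
    {"claw":0,"dp":[0.103,0.002,0.055],"turn":0},
    {"claw":0,"dp":[0.106,0.002,0.07],"turn":0},
    {"claw":0,"dp":[0.106,0.002,0.07],"turn":0},
    {"claw":0,"dp":[0.106,0.002,0.07],"turn":0}
  ]
}}

```text
clock: 52.68
position: [0.508, -0.0216, 0.2099]
tcp_rot: [1.0, -0.013, 0.006, -0.005]
force: [0.9, 0.1, 0.9]
opening: 0.086
```

```bash
cat > ab.py <<'E'
from ov import *
import sys
n=sys.argv[1]; w=[float(i) for i in sys.argv[2:5]]; r=int(sys.argv[5]) if len(sys.argv)>5 else 40
a=snapshot("scene");b=snapshot("side")
np.savez("pics/a%s.npz"%n,**{k:np.array(v) for k,v in a.items()});np.savez("pics/b%s.npz"%n,**{k:np.array(v) for k,v in b.items()})
out=[]
for s,m in((a,"A"),(b,"B")):
    q=proj(s,w); x0,y0=int(q[0])-r,int(q[1])-r; print(m,"origin",x0,y0,"scale",400/(2*r))
    out.append(cv2.resize(s["frame"][y0:y0+2*r,x0:x0+2*r,::-1],(400,400),interpolation=cv2.INTER_CUBIC))
cv2.imwrite("pics/ab%s.png"%n,np.hstack(out))
E
python3 ab.py 11 .44 -.02 .12; python3 -c "
from h import *
go(.5085,-.022,.12)"
```

```text
A origin 251 146 scale 5.0
B origin 258 147 scale 5.0
[-0.0017  0.0011  0.0915] [ 0.0162  0.0097 -0.9998] pos [ 0.5088 -0.0218  0.2116] t 52.7833
```

View pics/ab11.png

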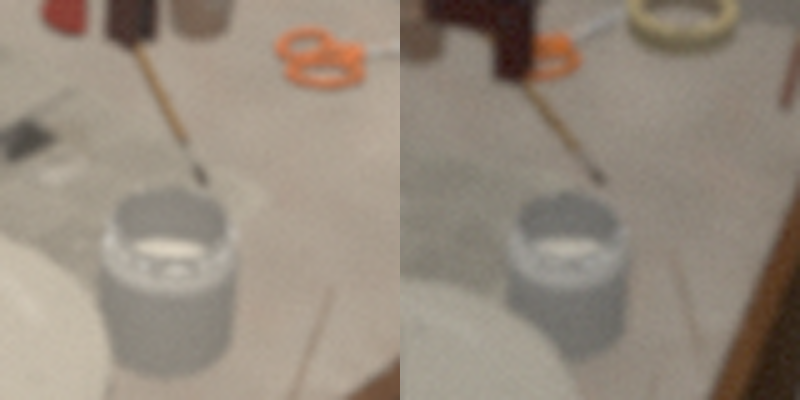

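```bash
python3 - <<'E'
from h import *
np.set_printoptions(precision=4,suppress=True)
a=np.load("pics/a11.npz");b=np.load("pics/b11.npz");o=get_obs()
t,e=tri([ray(a,(291.9,182.7)),ray(b,(298.4,183.5))]);print("tip",t,e,t-o["position"])
t,e=tri([ray(a,(284.8,193)),ray(b,(291.8,193.6))]);print("rim",t,e)
E
```

```text
tip [ 0.441  -0.0236  0.1327] [9.748862683284007e-05, 9.748862683289379e-05] [-0.0677 -0.0018 -0.0789]
rim [ 0.4624 -0.018   0.0846] [0.0008056384704090544, 0.0008056384704089157]
```

```bash
python3 -c "
from h import *
go(.5075,-.0195,.140);go(.5075,-.0195,.122)"
```

```text
[-0.0025 -0.0015  0.0715] [ 0.0162  0.0097 -0.9998] pos [ 0.5088 -0.0218  0.2116] t 52.7833
[-0.0028 -0.0014  0.0895] [ 0.0162  0.0097 -0.9998] pos [ 0.5088 -0.0218  0.2116] t 52.7833
```

{"fn": "servo_tool", "kwargs": {
  "commands": [
    {"claw":0,"dp":[-0.003,-0.0015,0.015],"turn":0},
    {"claw":0,"dp":[-0.003,-0.0015,0.035],"turn":0},
    {"claw":0,"dp":[-0.003,-0.0015,0.05],"turn":0},
    {"claw":0,"dp":[-0.003,-0.0015,0.06],"turn":0},
    {"claw":0,"dp":[-0.003,-0.0015,0.068],"turn":0},
    {"claw":0,"dp":[-0.003,-0.0015,0.071],"turn":0},
    {"claw":0,"dp":[-0.003,-0.0015,0.071],"turn":0}
  ]
}}

```text
clock: 53.37
position: [0.507, -0.0195, 0.1406]
tcp_rot: [1.0, -0.013, 0.008, -0.005]
force: [-0.6, 0.1, 0.1]
opening: 0.084
```

```bash
python3 ab.py 12 .45 -.02 .1; python3 -c "
from h import *
go(.5075,-.0195,.122);print(get_obs()['force'])"
```

```text
A origin 248 150 scale 5.0
B origin 255 150 scale 5.0
[-0.0003  0.0001  0.0192] [ 0.0172  0.0096 -0.9998] pos [ 0.5074 -0.0196  0.1412] t 53.4667
[ 0.00187894 -0.24021976  0.03896698]
```

View pics/ab12.png

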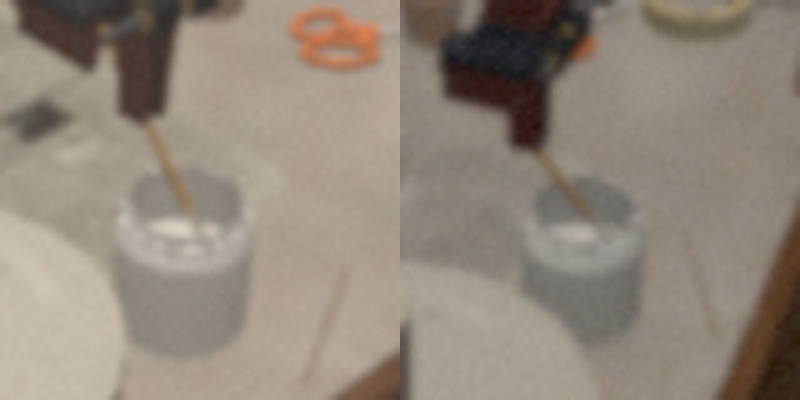

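{"fn": "servo_tool", "kwargs": {
  "commands": [
    {"claw":0,"dp":[0,0,0.006],"turn":0},
    {"claw":0,"dp":[0,0,0.012],"turn":0},
    {"claw":0,"dp":[0,0,0.017],"turn":0},
    {"claw":0,"dp":[0,0,0.021],"turn":0},
    {"claw":0,"dp":[0,0,0.021],"turn":0},
    {"claw":0,"dp":[0,0,0.021],"turn":0},
    {"claw":0,"dp":[0,0,0.021],"turn":0}
  ]
}}

```text
clock: 54.05
position: [0.5079, -0.0194, 0.1202]
tcp_rot: [1.0, -0.013, 0.008, -0.005]
force: [-0.9, -0.2, -0.0]
opening: 0.087
```

```bash
python3 ab.py 13 .45 -.02 .1; python3 -c "
from h import *
go(.5075,-.0195,.122);print(get_obs()['force'])"
```

```text
A origin 248 150 scale 5.0
B origin 255 150 scale 5.0
[-0.0005  0.0001 -0.0016] [ 0.0176  0.0096 -0.9998] pos [ 0.508  -0.0194  0.1204] t 54.15
[-0.36699185 -0.39107201  0.58310751]
```

View pics/ab13.png

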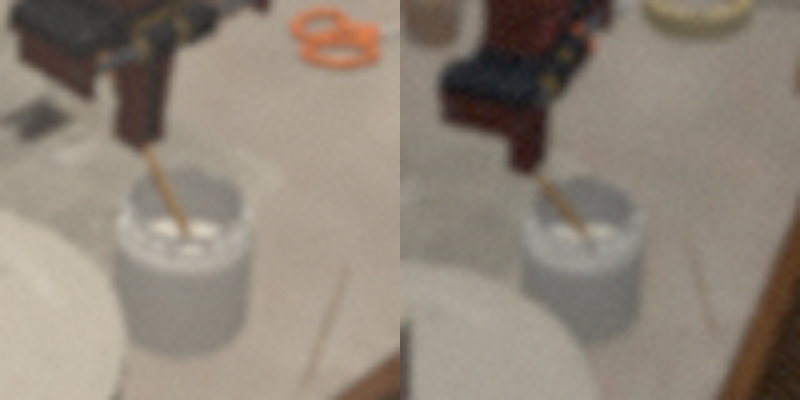

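{"fn": "servo_tool", "kwargs": {
  "commands": [
    {"claw":0,"dp":[0,0,-0.02],"turn":0},
    {"claw":0,"dp":[0,0,-0.05],"turn":0},
    {"claw":0,"dp":[0,0,-0.085],"turn":0},
    {"claw":0,"dp":[0,0,-0.12],"turn":0},
    {"claw":0,"dp":[-0.01,-0.02,-0.145],"turn":0},
    {"claw":0,"dp":[-0.02,-0.06,-0.155],"turn":0},
    {"claw":0,"dp":[-0.03,-0.1,-0.16],"turn":0},
    {"claw":0,"dp":[-0.037,-0.14,-0.16],"turn":0},
    {"claw":0,"dp":[-0.037,-0.17,-0.16],"turn":0},
    {"claw":0,"dp":[-0.037,-0.183,-0.16],"turn":0},
    {"claw":0,"dp":[-0.037,-0.185,-0.16],"turn":0},
    {"claw":0,"dp":[-0.037,-0.185,-0.16],"turn":0},
    {"claw":0,"dp":[-0.037,-0.185,-0.16],"turn":0}
  ]
}}

```text
clock: 55.23
position: [0.473, 0.1643, 0.2815]
tcp_rot: [1.0, -0.013, 0.009, -0.005]
force: [-0.3, 0.1, -0.3]
opening: 0.086
```

```bash
python3 look.py w21 jar_a; python3 - <<'E'
from ov import *
np.set_printoptions(precision=4,suppress=True)
v=np.load("pics/w21.npz");c=(.549,.166)
crop(v,200,50,320,170,"o9",[((*c,.12),.0275,(0,0,255)),((*c,.12),.002,(0,0,255)),((*c,.038),.026,(255,0,0)),((*c,.038),.15,(0,255,0))])
go(0.617,.166,.25)
E
```

```text
[0.473  0.1643 0.2815] [0.3085 0.1593 1.853  0.0039 1.1099 1.9044] 55.2333
jar_a [([253.1, 109.5], 0.97, array([0.544, 0.165, 0.041])), ([60.5, 52.2], 0.8, array([0.662, 0.463, 0.041])), ([71.5, 15.9], 0.65, array([0.718, 0.442, 0.041])), ([92.7, 6.6], 0.47, array([0.724, 0.402, 0.041]))]
[ 0.1432 -0.0059  0.034 ] [ 0.0173  0.0093 -0.9998] pos [0.4732 0.1639 0.2815] t 55.3333
```

View pics/o9.png

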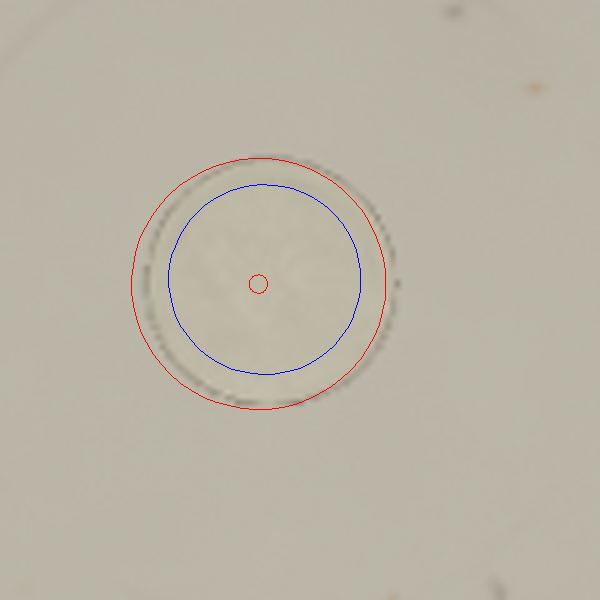

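View pics/w21.png

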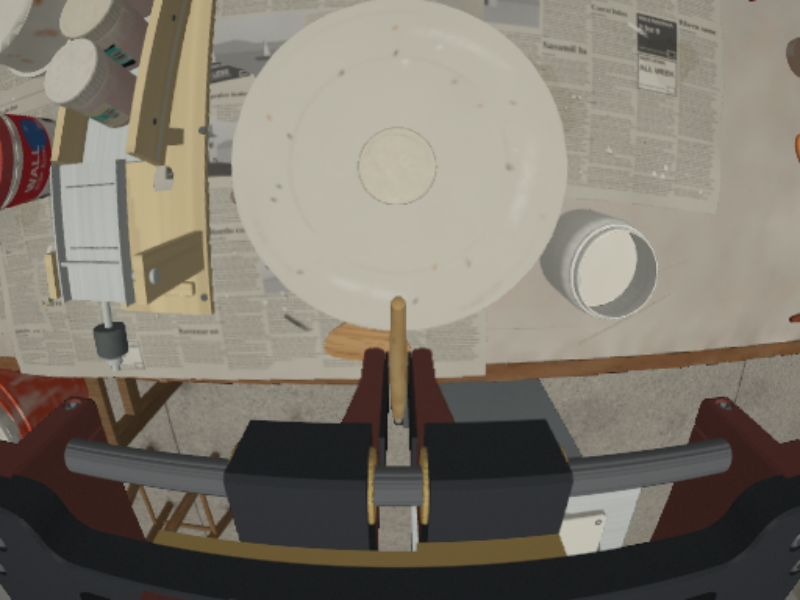

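```bash
python3 -c "
from h import *
go(.618,.163,.225)"
```

```text
[ 0.1438 -0.0027  0.059 ] [ 0.0173  0.0093 -0.9998] pos [0.4732 0.1639 0.2815] t 55.3333
```

{"fn": "servo_tool", "kwargs": {
  "commands": [
    {"claw":0,"dp":[0.03,-0.003,0],"turn":0},
    {"claw":0,"dp":[0.07,-0.003,0.01],"turn":0},
    {"claw":0,"dp":[0.105,-0.003,0.03],"turn":0},
    {"claw":0,"dp":[0.13,-0.003,0.045],"turn":0},
    {"claw":0,"dp":[0.141,-0.003,0.055],"turn":0},
    {"claw":0,"dp":[0.144,-0.003,0.059],"turn":0},
    {"claw":0,"dp":[0.144,-0.003,0.059],"turn":0},
    {"claw":0,"dp":[0.144,-0.003,0.059],"turn":0},
    {"claw":0,"dp":[0.144,-0.003,0.059],"turn":0}
  ]
}}

```text
clock: 56.08
position: [0.6176, 0.163, 0.2259]
tcp_rot: [1.0, -0.014, 0.009, -0.005]
force: [0.9, -0.2, -0.2]
opening: 0.083
```

```bash
python3 ab.py 14 .55 .163 .13 25; python3 -c "
from h import *
go(.618,.163,.197)"
```

```text
A origin 198 168 scale 8.0
B origin 223 183 scale 8.0
[-0.0004  0.0007  0.0292] [ 0.0187  0.0096 -0.9998] pos [0.6179 0.1634 0.2262] t 56.1833
```

View pics/ab14.png

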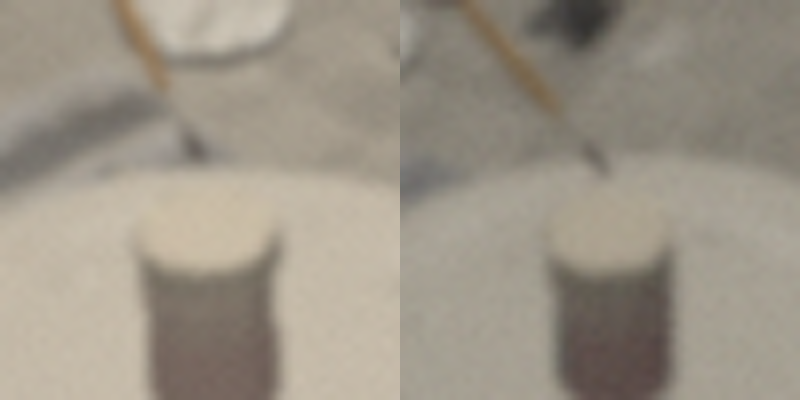

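```bash
python3 - <<'E'
from h import *
np.set_printoptions(precision=4,suppress=True)
a=np.load("pics/a14.npz");b=np.load("pics/b14.npz");o=get_obs()
A=lambda x,y:(198+x/8-.44,168+y/8-.44); B=lambda x,y:(223+x/8-.44,183+y/8-.44)
t,e=tri([ray(a,A(203,157)),ray(b,B(206,174))]);print("tip",t,e,t-o["position"])
l,e=tri([ray(a,A(205,232)),ray(b,B(208,230))]);print("lid",l,e)
print("proj lid", [((proj(a,(.55,.1635,.12))-(198,168)+.44)*8),((proj(b,(.55,.1635,.12))-(223,183)+.44)*8)])
E
```

```text
tip [0.5514 0.1633 0.15  ] [0.0013336322605728033, 0.0013336322605727576] [-0.0665 -0.0001 -0.0763]
lid [0.552  0.1632 0.1169] [0.0008616137321845217, 0.0008616137321844758]
proj lid [array([207.9096, 225.9881]), array([211.9443, 227.9682])]
```

{"fn": "servo_tool", "kwargs": {
  "commands": [
    {"claw":0,"dp":[-0.001,0,0.01],"turn":0},
    {"claw":0,"dp":[-0.001,0,0.02],"turn":0},
    {"claw":0,"dp":[-0.001,0,0.027],"turn":0},
    {"claw":0,"dp":[-0.001,0,0.03],"turn":0},
    {"claw":0,"dp":[-0.001,0,0.0315],"turn":0},
    {"claw":0,"dp":[-0.001,0,0.0315],"turn":0},
    {"claw":0,"dp":[-0.001,0,0.0315],"turn":0},
    {"claw":0,"dp":[-0.001,0,0.0315],"turn":0}
  ]
}}

```text
clock: 56.85
position: [0.6177, 0.1638, 0.195]
tcp_rot: [1.0, -0.014, 0.009, -0.005]
force: [-0.1, -0.4, 0.1]
opening: 0.083
```

```bash
python3 ab.py 15 .55 .163 .13 25; python3 -c "
from h import *
go(.618,.163,.197);print(get_obs()['force'])"
```

```text
A origin 198 168 scale 8.0
B origin 223 183 scale 8.0
[ 0.0004  0.0008 -0.002 ] [ 0.0193  0.0098 -0.9998] pos [0.6177 0.1638 0.195 ] t 56.95
[-1.08769964 -0.30780531 -0.43465011]
```

View pics/ab15.png

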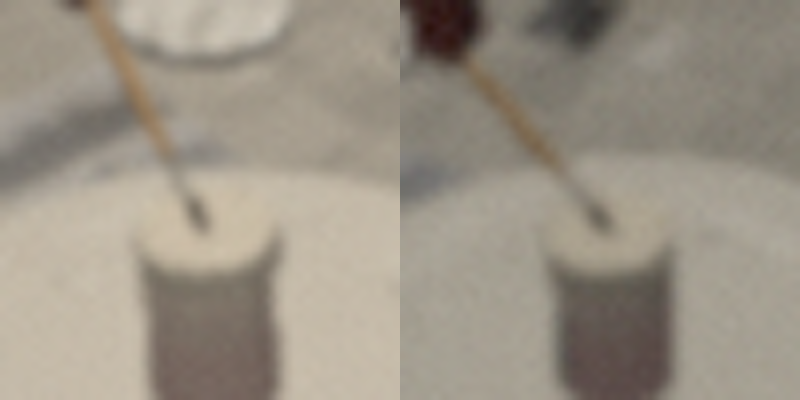

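{"fn": "servo_tool", "kwargs": {
  "commands": [
    {"claw":0,"dp":[0,0,0.0015],"turn":0},
    {"claw":0,"dp":[0,0,0.003],"turn":0},
    {"claw":0,"dp":[0,0,0.003],"turn":0},
    {"claw":0,"dp":[0,0,0.003],"turn":0},
    {"claw":0,"dp":[0,0,0.003],"turn":0},
    {"claw":0,"dp":[0,0,-0.02],"turn":0},
    {"claw":0,"dp":[0,0,-0.05],"turn":0},
    {"claw":0,"dp":[0,0,-0.08],"turn":0},
    {"claw":0,"dp":[0,0,-0.085],"turn":0},
    {"claw":0,"dp":[0,0,-0.085],"turn":0}
  ]
}}

```text
clock: 57.78
position: [0.6174, 0.1633, 0.2828]
tcp_rot: [1.0, -0.014, 0.012, -0.006]
force: [0.3, 0.3, 0.3]
opening: 0.085
```

```bash
python3 ab.py 16 .55 .163 .13 25; python3 -c "
from h import *
go(.618,.163,.197)"
```

```text
A origin 198 168 scale 8.0
B origin 223 183 scale 8.0
[0.001  0.0006 0.0823] [ 0.0184  0.0096 -0.9998] pos [0.6155 0.1629 0.2792] t 57.8833
```

View pics/ab16.png

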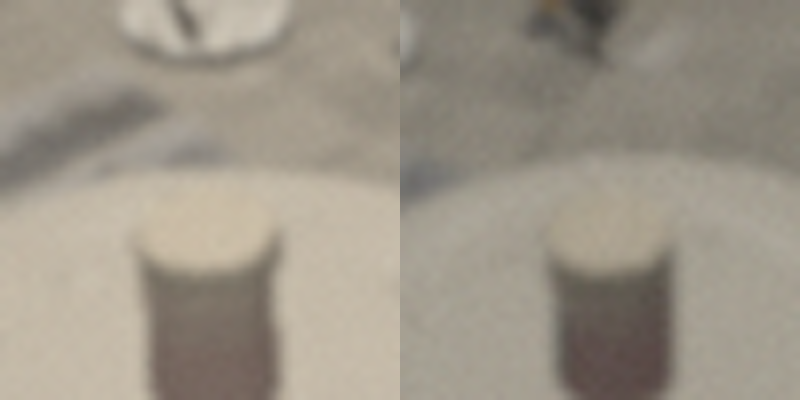

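```bash
python3 -c "
from h import *
go(.472,.155,.285)"
```

```text
[-0.1431  0.0118 -0.0085] [ 0.0184  0.0096 -0.9998] pos [0.6155 0.1629 0.2792] t 57.8833
```

{"fn": "servo_tool", "kwargs": {
  "commands": [
    {"claw":0,"dp":[-0.03,0,-0.005],"turn":0},
    {"claw":0,"dp":[-0.07,0.003,-0.008],"turn":0},
    {"claw":0,"dp":[-0.105,0.008,-0.008],"turn":0},
    {"claw":0,"dp":[-0.13,0.01,-0.008],"turn":0},
    {"claw":0,"dp":[-0.142,0.012,-0.008],"turn":0},
    {"claw":0,"dp":[-0.143,0.012,-0.008],"turn":0},
    {"claw":0,"dp":[-0.143,0.012,-0.008],"turn":0}
  ]
}}

```text
clock: 58.47
position: [0.4724, 0.1548, 0.2841]
tcp_rot: [1.0, -0.014, 0.009, -0.005]
force: [-0.9, -0.0, -0.4]
opening: 0.082
```

```bash
python3 look.py w22 jar_a slip_jar; python3 - <<'E'
from ov import *
np.set_printoptions(precision=4,suppress=True)
v=np.load("pics/w22.npz");c=(.55,.1633)
crop(v,200,50,320,170,"o10",[])
f=cv2.imread("pics/o10.png");o=cv2.imread("pics/o9.png")
go(.57,-.16,.20)
E
```

```text
[0.4724 0.1548 0.2841] [0.2904 0.1501 1.8578 0.0043 1.1135 1.8872] 58.4667
jar_a [([64.0, 15.7], 0.93, array([0.724, 0.45 , 0.041])), ([244.6, 105.1], 0.92, array([0.55 , 0.167, 0.041])), ([84.8, 6.5], 0.59, array([0.729, 0.409, 0.041]))]
slip_jar [([377.5, 169.5], 0.88, array([ 0.458, -0.022,  0.049])), ([53.8, 153.5], 0.66, array([0.501, 0.479, 0.049]))]
[0.1037 0.3129 0.0831] [ 0.0188  0.0096 -0.9998] pos [0.4736 0.155  0.2843] t 58.6167
```

View pics/o10.png

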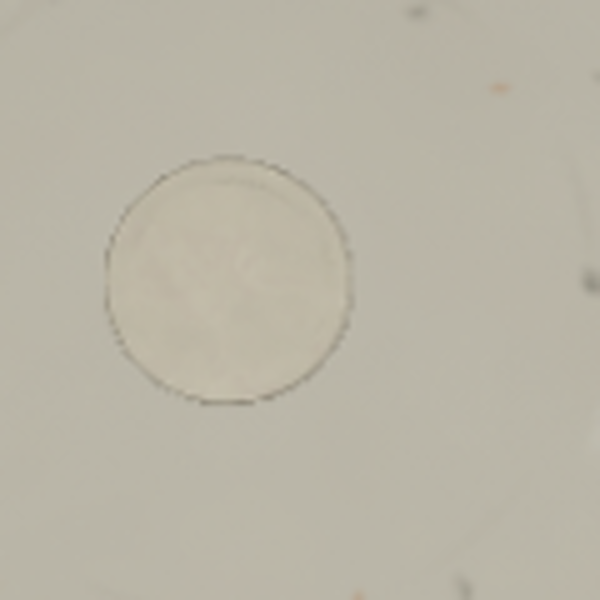

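{"fn": "servo_tool", "kwargs": {
  "commands": [
    {"claw":0,"dp":[0.0,0.03,0],"turn":0},
    {"claw":0,"dp":[0.01,0.07,0],"turn":0},
    {"claw":0,"dp":[0.03,0.11,0.0],"turn":0},
    {"claw":0,"dp":[0.05,0.145,0.0],"turn":0},
    {"claw":0,"dp":[0.07,0.18,0.0],"turn":0},
    {"claw":0,"dp":[0.09,0.215,0.0],"turn":0},
    {"claw":0,"dp":[0.1,0.25,0.02],"turn":0},
    {"claw":0,"dp":[0.104,0.28,0.04],"turn":0},
    {"claw":0,"dp":[0.104,0.3,0.07],"turn":0},
    {"claw":0,"dp":[0.104,0.312,0.1],"turn":0},
    {"claw":0,"dp":[0.104,0.313,0.13],"turn":0},
    {"claw":0,"dp":[0.104,0.313,0.16],"turn":0},
    {"claw":0,"dp":[0.104,0.313,0.185],"turn":0},
    {"claw":0,"dp":[0.104,0.313,0.195],"turn":0},
    {"claw":0,"dp":[0.104,0.313,0.2],"turn":0},
    {"claw":0,"dp":[0.104,0.313,0.2],"turn":0},
    {"claw":0,"dp":[0.104,0.313,0.2],"turn":0}
  ]
}}

```text
clock: 60.03
position: [0.5736, -0.1592, 0.084]
tcp_rot: [1.0, -0.014, 0.01, -0.005]
force: [0.4, -0.0, -0.2]
opening: 0.088
```

```bash
python3 ab.py 17 .54 -.16 .04 35; python3 -c "
from h import *
go(.57,-.16,.004);print(get_obs()['force'])"
```

```text
A origin 259 141 scale 5.714285714285714
B origin 249 143 scale 5.714285714285714
[-0.0055  0.0016  0.0806] [ 0.0216  0.0088 -0.9997] pos [ 0.5738 -0.1593  0.0847] t 60.1333
[0.43242739 0.36580153 0.28048672]
```

View pics/ab17.png

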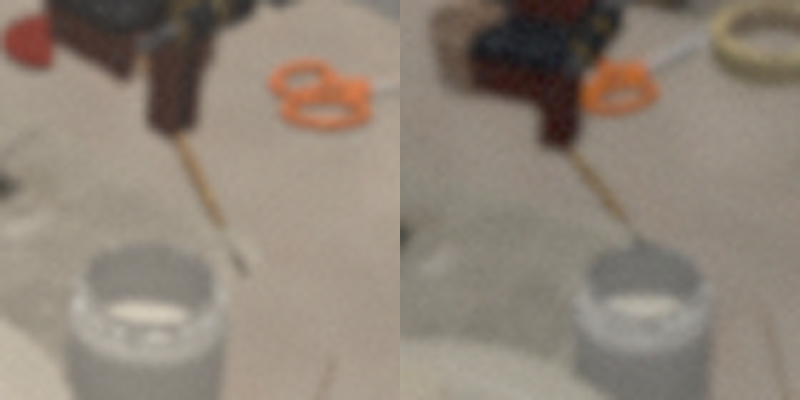

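{"fn": "servo_tool", "kwargs": {
  "commands": [
    {"claw":0,"dp":[0,0,0.01],"turn":0},
    {"claw":0,"dp":[0,0,0.02],"turn":0},
    {"claw":0,"dp":[0,0,0.026],"turn":0},
    {"claw":0,"dp":[0,0,0.03],"turn":0},
    {"claw":0,"dp":[0,0,0.034],"turn":0},
    {"claw":0,"dp":[0,0,0.038],"turn":0},
    {"claw":0,"dp":[0,0,0.042],"turn":0},
    {"claw":0,"dp":[0,0,0.046],"turn":0},
    {"claw":0,"dp":[0,0,0.05],"turn":0},
    {"claw":0,"dp":[0,0,0.054],"turn":0},
    {"claw":0,"dp":[0,0,0.058],"turn":0},
    {"claw":0,"dp":[0,0,0.062],"turn":0},
    {"claw":0,"dp":[0,0,0.065],"turn":0},
    {"claw":0,"dp":[0,0,0.065],"turn":0}
  ],
  "squeeze": 5
}}

```text
clock: 61.3
position: [0.5746, -0.1585, 0.0189]
tcp_rot: [1.0, -0.014, 0.01, -0.005]
force: [0.2, 0.7, 0.0]
opening: 0.086
```

```bash
python3 ab.py 18 .54 -.16 .02 35; python3 -c "
from h import *
go(.57,-.16,.004);print(get_obs()['force'],get_obs()['opening'])"
```

```text
A origin 259 146 scale 5.714285714285714
B origin 249 147 scale 5.714285714285714
[-0.0052  0.0017  0.0154] [ 0.0209  0.009  -0.9997] pos [ 0.5749 -0.1586  0.0195] t 61.4
[ 0.34743992  0.4870749  -0.64667984] 0.08396112181380841
```

View pics/ab18.png

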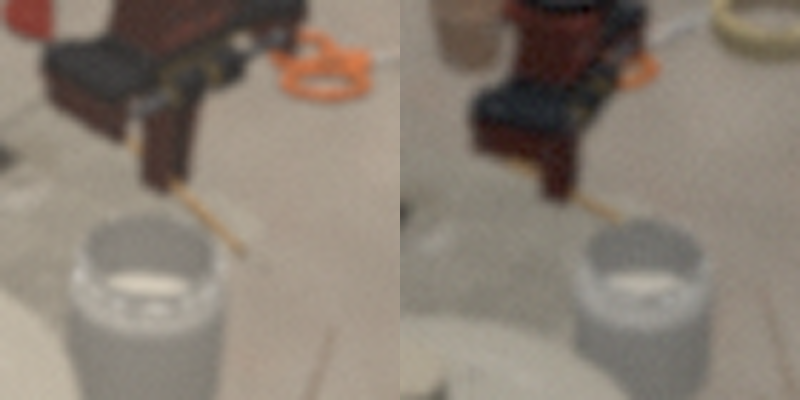

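{"fn": "servo_tool", "kwargs": {
  "commands": [
    {"claw":0,"dp":[0,0,0.004],"turn":0},
    {"claw":0,"dp":[0,0,0.008],"turn":0},
    {"claw":0,"dp":[0,0,0.011],"turn":0},
    {"claw":0,"dp":[0,0,0.014],"turn":0},
    {"claw":0,"dp":[0,0,0.0155],"turn":0},
    {"claw":0,"dp":[0,0,0.0165],"turn":0},
    {"claw":0,"dp":[0,0,0.0165],"turn":0},
    {"claw":0,"dp":[0,0,0.0165],"turn":0}
  ]
}}

```text
clock: 62.07
position: [0.5751, -0.1584, 0.0029]
tcp_rot: [1.0, -0.014, 0.01, -0.005]
force: [-0.7, 0.1, 0.2]
opening: 0.085
```

{"fn": "servo_tool", "kwargs": {
  "commands": [
    {"claw":0.15,"dp":[0,0,0],"turn":0},
    {"claw":0.25,"dp":[0,0,0],"turn":0},
    {"claw":0.35,"dp":[0,0,0],"turn":0},
    {"claw":0.4,"dp":[0,0,0],"turn":0},
    {"claw":0.4,"dp":[0,0,0],"turn":0},
    {"claw":0.4,"dp":[0,0,0],"turn":0},
    {"claw":0.4,"dp":[0,0,-0.02],"turn":0},
    {"claw":0.4,"dp":[0,0,-0.05],"turn":0},
    {"claw":0.4,"dp":[0,0,-0.09],"turn":0},
    {"claw":0.4,"dp":[0,0,-0.13],"turn":0},
    {"claw":0.4,"dp":[0,0,-0.17],"turn":0},
    {"claw":0.4,"dp":[-0.03,0,-0.2],"turn":0},
    {"claw":0.4,"dp":[-0.07,0,-0.22],"turn":0},
    {"claw":0.4,"dp":[-0.1,0,-0.22],"turn":0},
    {"claw":0.4,"dp":[-0.1,0,-0.22],"turn":0},
    {"claw":0.4,"dp":[-0.1,0,-0.22],"turn":0}
  ]
}}

```text
clock: 63.4
position: [0.4696, -0.1576, 0.2215]
tcp_rot: [1.0, -0.015, 0.011, -0.005]
force: [0.5, -0.8, 0.3]
opening: 0.402
```

```bash
python3 look.py w23; python3 - <<'E'
from h import *
a=snapshot("scene");b=snapshot("side");save(a,"sc20");save(b,"sd20")
E
```

```text
[ 0.4696 -0.1576  0.2215] [-0.3576  0.2261  1.9235  0.019   0.9749  1.2317] 63.4
rack []
pan []
jar_a [([19.4, 129.4], 0.57, array([0.548, 0.187, 0.041]))]
slip_jar [([141.4, 181.2], 0.65, array([ 0.464, -0.017,  0.049]))]
brush [([254.6, 92.5], 0.89, array([ 0.563, -0.16 ,  0.004]))]
brush_tip [([254.4, 93.8], 0.64, array([ 0.562, -0.16 ,  0.004]))]
bisque_cup []
```

View pics/w23.png

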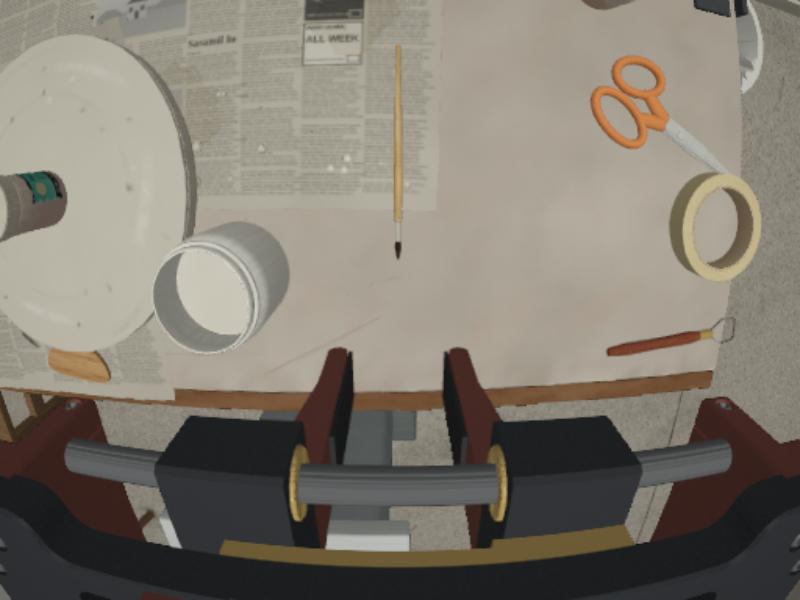

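View pics/sd20.png

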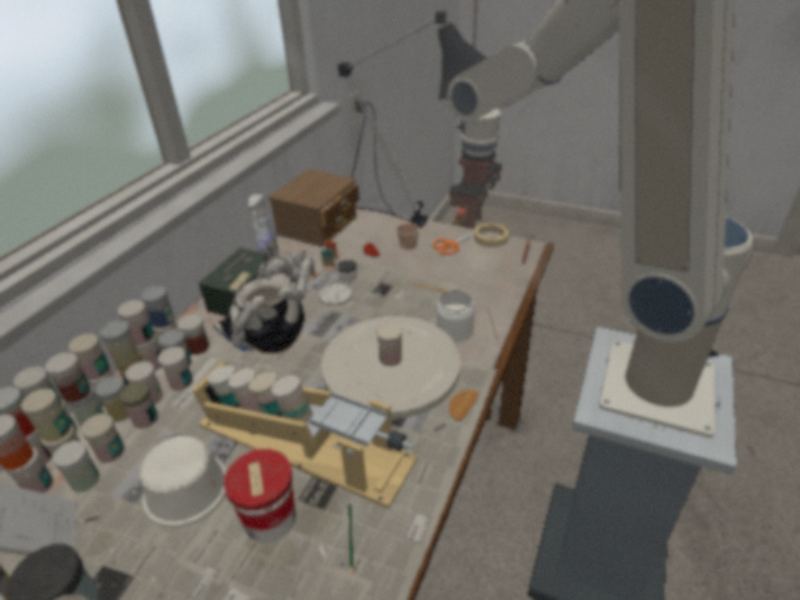

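```bash
python3 -c "
from bench import hand_in, get_obs
print(get_obs()['clock'],get_obs()['force']); print(hand_in())"
```

```text
63.9 [-0.44641715  0.01522457 -0.94017563]
the job is handed in; nothing more can be done
None
```

The job is handed in, about 64 s into the 210 s allowed.

**Sorting:** I set all five jars on the tray one at a time. Four tipped it and slid into the lane by themselves. The third left the tray level, so I lifted it off and stood it at the middle of the banding wheel.

**Marking:** The tool can't tilt, so I pressed the brush's blunt end on a rack cheek to turn it about 49° in the grip. I dipped the tip in the slip and dabbed the middle of the lid. I then pressed the brush flat on the table where the jars had stood and released it.

**Last checks:**
- **Lane and wheel:** the final pictures show four jars queued in the lane, an empty level tray and the spent jar upright on the wheel.
- **Brush and slip jar:** the brush lies flat on the table and the slip jar is upright.
- **Bisque cup:** it is where it started, and nothing touched it.
- **Gripper:** it was clear of everything when I handed in.

**Not confirmed:**
- **Slip mark:** no slip showed on the bristles or the lid in any picture, so the dip and dab rest on measured positions. The tip went to about 43 mm above the slip jar's foot (slip at about 55 mm), then to the lid centre within about 2 mm. The tip height is good to about 4 mm.
- **Slip jar position:** it was knocked about 5 cm toward the wheel early in the run, so I measured it again before dipping.
- **Jar heights:** my two-view triangulation from hand-picked points read 10 to 20 mm low. I used the stated 82 mm because outlines drawn at that height fitted the pictures.

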